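Load the cog stack of a bench bottle-roller drive

ROBOT

A 7-joint arm with a two-finger parallel gripper is mounted at the origin on the work surface. World frame = base frame: x ahead of the robot, y to its left, z up, the work surface at z = 0. Lengths are in m, angles in rad, forces in N, time in s.
With the tool pointing down it reaches from about 0.425 to 1.025 m from the base axis. Payload 9.4 kg.
Tool frame: the origin (TCP) lies at the very end of the fingers, on their centre line; the grasp point (between the pads) lies 19 mm behind it; z points along the fingers, y is the direction in which the jaws open and shut (so a half turn about z gives the same grasp; the last joint's range is limited). The gripper opens to 85 mm and grips with 20 to 120 N. Pads are 22 mm wide; open, the fingers measure 114 mm over their backs; the gripper's body (76 mm by 85 mm) begins 54 mm behind the grasp point. The pads swing forward as they close: fully open they stand 13 mm farther back than shut.
Start: joints at [-1.186, 0.599, -0.003, 1.599, 0.002, 0.943, -0.08], TCP at [0.323, 0.649, 0.231] pointing down, gripper open.
Joint ranges: [-2.57, 2.57], [-0.35, 1.97], [-1.29, 1.29], [0.11, 2.56], [-1.05, 4.19], [0.11, 1.86], [-2.63, 2.63]. Speed limits (rad/s): [2.22, 2.22, 3.01, 3.01, 3.14, 3.14, 3.14].

INTERFACE

Orientations are given as a 3x3 rotation matrix whose columns are the frame's x, y, z axes.
In Python, from rig import r gives the robot as it stands.
- The arm moves only by the shell command python3 -m pendant 'ROWS' [FORCE]. ROWS is JSON, a list of rows, each an object with "linear": the shift along the tool's x, y, z in units of 0.05 m (1.0 is 0.05 m), a list of three; "delta_rot": the turn, a rotation vector about the tool's x, y, z in units of 2 rad (1.0 is 2 rad), a list of three; "fingers": the closure, from 0 (fully open) to 1 (shut). A call has 1 to 20 rows; each row shifts and turns the commanded pose from where the row before left it, along the tool's axes as they then stand; what a row does not reach is not made up. A row lasts 1/10 s, in which the tool goes at most 50 mm and 8.59 degrees, less where a joint would pass 70% of its speed; a pose out of reach is approached as far as the arm can. A call with a number of a shift or a turn outside -1 to 1 is refused whole. A call with a gripper value outside its range is refused whole. The fingers move at their own pace and stop on an object; FORCE is the grip in N (left out, the last holds). Time passes only in rows, so rows that do not move let the fingers close. It gives the time, the measured TCP pose, the force and the opening at its end, in the units of the state.
- r.read_state(): the state, without advancing time (a new reading comes with each control period).
- r.snapshot(name): name is "scene" or "top"; returns a dict with "frame" (480x640x3 uint8, red, green, blue), "z_map" (480x640 float32, m along the optical axis (not along the pixel's ray), 0 where there is no reading), "K" (3x3 intrinsics, pixels), "rvec" (rotation vector, rad) and "tvec" (3), from world to camera coordinates, as OpenCV has them. Camera axes: x right, y down, z forward; pixel columns grow to the right and rows downward; lengths in m; the calibration is good to about 2 mm. A picture is of the moment at which its call begins.
- r.job_done(): hands the job in, once; it reports no verdict.
The state is a dict: "time": time; "joint_positions": joint angles; "joint_vel": joint speeds; "tau": joint torques, N m; "tool_pos": TCP position; "tcp_rot": TCP orientation; "contact_force": force on the tool from outside, world axes, zero at the start; "torque": the same for the moment, N m; "finger_gap": opening from 0.0 (shut) to 1.0 (fully open).
Only numpy, scipy, OpenCV 4.12 (cv2) and the standard library are available. Lean on these libraries where they do the work, as an engineer would, in place of code of your own. Each camera call takes 0.05 s, during which the arm holds its last target.

TASK

Get this roller drive ready to run: take the amber dust cover off the keyed hub and hang it astride the horizontal rail. Then slide every cog on the bench onto the hub, coloured collar up, turning each so that its wide red-marked slot meets the hub's wide red master spline, until all are fully home in one stack. Last, swing the red drive lever all the way over, away from the robot, and do not knock over the flask, jars or bottle standing about.

Things in the scene. Friction and masses are not known exactly. Their poses are not given: they have to be found in the camera images.
- hub_seat (a point): Seat of the fixed upright hub on the white gear case: on its axis, 49 mm above the bench, where the first cog's underside rests; z up, x towards the master spline. Above this point: 20 mm round core 61 mm high (top 8 mm a taper), four splines 14 mm out from the axis, 50 mm high plus pointed ends: the red master one 9 mm wide at +x, three 4 mm wide at 90, 180, 270 degrees. Seat flange 40 mm wide. The hub does not turn.
- hub_key (a point): Point 20 mm from the hub's axis towards the red master spline, at seat height. The gear case below is 170 x 240 mm, top 45 mm above the bench.
- cover_grip (a point): Amber clear dust cover, 0.12 kg, roof-shaped: two walls 62 mm high, 4 mm thick, 64 mm apart, two slopes meeting in a ridge, 70 mm long; starts astride the hub on the gear case. A black rib, 10 mm thick, 50 mm long, stands along the ridge from 84 to 115 mm above the foot. Point: middle of the rib, 102 mm above the foot; z up, y along the ridge, x across the rib.
- cover_crook (a point): Point of the cover under the ridge, 27.5 mm below cover_grip, same axes: where the centre line of the rail's bar lies when the cover hangs properly on it (the inside of the roof is a 111 degree V that settles on the bar).
- rail_mid (a point): Fixed rail: a level steel bar 12 mm thick and 180 mm long on two end posts, 160 mm above the bench. The point is the middle of the bar's length, on its centre line; y runs along the bar, z up. The cover hangs on it with its ridge along the bar, one wall on each side.
- lever (a joint): Drive lever on the gear case: 0 leaning towards the robot (the case's -x), 1.0 rad fully over to the other side (+x). It turns about a level axis parallel to the case's y and stays where it is left; about 1 N or so at its tip moves it.
- lever_tip (a point): Centre of the red tip of the drive lever, 80 mm from its pivot; the lever stands 122 mm from the hub. At yaw 0 it swings away from the robot along x; the frame turns with the lever, so its x axis, seen from above, is the direction of swing.
- cog1_center (a point): Cog with yellow collar (may be absent), 0.12 kg, 14 mm high: toothed disc 64 mm wide, 4 mm thick, below an octagonal collar 44 mm across flats (flats face x, y and the diagonals). Point on the axis, 7 mm above the underside; z up, x towards the wide 12 mm slot (red mark). Bore 23 mm, three more slots 7 mm wide: 1.5 mm play on the hub. Starts flat on the bench; stacks in any order, 14 mm steps.
- cog1_key (a point): Point 20 mm from the yellow cog's axis in the direction of its wide slot, 7 mm above its underside.
- cog2_center (a point): Cog with blue collar (may be absent), 0.12 kg, 14 mm high: toothed disc 64 mm wide, 4 mm thick, below an octagonal collar 44 mm across flats (flats face x, y and the diagonals). Point on the axis, 7 mm above the underside; z up, x towards the wide 12 mm slot (red mark). Bore 23 mm, three more slots 7 mm wide: 1.5 mm play on the hub. Starts flat on the bench; stacks in any order, 14 mm steps.
- cog2_key (a point): Point 20 mm from the blue cog's axis in the direction of its wide slot, 7 mm above its underside.
- cog3_center (a point): Cog with green collar (may be absent), 0.12 kg, 14 mm high: toothed disc 64 mm wide, 4 mm thick, below an octagonal collar 44 mm across flats (flats face x, y and the diagonals). Point on the axis, 7 mm above the underside; z up, x towards the wide 12 mm slot (red mark). Bore 23 mm, three more slots 7 mm wide: 1.5 mm play on the hub. Starts flat on the bench; stacks in any order, 14 mm steps.
- cog3_key (a point): Point 20 mm from the green cog's axis in the direction of its wide slot, 7 mm above its underside.
- cog4_center (a point): Cog with white collar (may be absent), 0.12 kg, 14 mm high: toothed disc 64 mm wide, 4 mm thick, below an octagonal collar 44 mm across flats (flats face x, y and the diagonals). Point on the axis, 7 mm above the underside; z up, x towards the wide 12 mm slot (red mark). Bore 23 mm, three more slots 7 mm wide: 1.5 mm play on the hub. Starts flat on the bench; stacks in any order, 14 mm steps.
- cog4_key (a point): Point 20 mm from the white cog's axis in the direction of its wide slot, 7 mm above its underside.
- flask: Bystander: clear flat culture flask 120 x 75 x 40 mm with blue cap, lying; origin under its centre.
- jar_a: Bystander: white jar 52 mm wide, 75 mm high, blue cap; origin under its centre.
- jar_b: Bystander: second jar like jar_a; origin under its centre.
- oil: Bystander: small white bottle 36 mm wide, 85 mm high, red cap; origin under its centre.
Mind the look-alikes: they are no part of the job. Of the things shaped like the part that bears cover_grip, the amber glass one is meant. Leave any pink or purple look-alike of the part that bears cog2_center alone.

How it is judged:
By the outcome, as a careful person would: the job done as asked, in the order asked, and still so for the second after the job is handed in, with the robot touching nothing.
Of cog1, cog2, cog3, cog4 only 3 to 4 are there at a start; the rules pass over those that are not, and their reading is None.
At some moment in a run one of cog1, cog2, cog3, cog4 may be knocked a few centimetres aside while the robot is not near it.
It also fails if it takes over 210 s, if anything falls off the work surface, if the arm or the gripper's body presses on something with over 40 N, if the wrist force passes 120 N, or if a joint passes its speed limit or range.

## Working session

There is one attempt and no reset: what is moved stays moved. The work goes in short steps, Python scripts to look and compute and a shell command to move; the robot and the scene stay as the last step left them, time stands still between calls to the robot, and variables do not carry over. Pictures are saved under pics/ and viewed, and the job is handed in when it is done.

```bash
ls; mkdir -p pics; cat > h.py <<'E'
import numpy as np, cv2
from rig import r
def snap(name, fn):
    s=r.snapshot(name); np.savez(''+fn+'.npz',**s)
    cv2.imwrite(f'pics/{fn}.png', s['frame'][:,:,::-1]); return s
def load(fn): return dict(np.load(''+fn+'.npz'))
def cam(s):
    R,_=cv2.Rodrigues(np.array(s['rvec'],float)); return R,np.array(s['tvec'],float).ravel()
def ray(s,u,v):
    R,t=cam(s); d=R.T@np.linalg.solve(s['K'],[u,v,1.]); return -R.T@t,d
def atz(s,u,v,z):
    c,d=ray(s,u,v); return c+d*(z-c[2])/d[2]
def dep(s,u,v):
    c,d=ray(s,u,v); return c+d*float(s['z_map'][int(round(v)),int(round(u))])
def tri(s1,p1,s2,p2):
    c1,d1=ray(s1,*p1);c2,d2=ray(s2,*p2)
    A=np.stack([d1,-d2],1);x=np.linalg.lstsq(A,c2-c1,rcond=None)[0]
    a=c1+d1*x[0];b=c2+d2*x[1];return (a+b)/2,np.linalg.norm(a-b)
def proj(s,P):
    R,t=cam(s);q=s['K']@(R@np.array(P)+t);return q[:2]/q[2]
def cloud(s):
    R,t=cam(s);z=s['z_map'];v,u=np.indices(z.shape);d=np.stack([u,v,np.ones_like(u)],-1)@np.linalg.inv(s['K']).T
    return (d*z[...,None]-t)@R
def crop(s,fn,u0,v0,u1,v1,k):
    im=s['frame'][v0:v1,u0:u1,::-1]; im=cv2.resize(im,None,fx=k,fy=k,interpolation=cv2.INTER_CUBIC)
    cv2.imwrite(f'pics/{fn}.png',im)
E
python3 - <<'E'
from h import *
for n in ('scene','top'):
    s=snap(n,n+'0'); R,t=cam(s); print(n,-R.T@t,R[2],s['K'][0,0])
st=r.read_state(); print({k:np.round(v,3) for k,v in st.items()})
E
```

```text
pics
scene [ 0.94249534 -0.35844387  0.75890996] [-0.484512    0.4291761  -0.76227029] 449.2249330280165
top [ 0.36541115 -0.00611876  1.11319713] [ 0.1735117   0.02677873 -0.98446767] 459.2743471645822
{'time': np.float64(0.1), 'joint_positions': array([-1.186,  0.6  , -0.003,  1.6  ,  0.002,  0.943, -0.08 ]), 'joint_vel': array([-0.001, -0.002,  0.   , -0.004,  0.001, -0.   , -0.002]), 'tau': array([ 6.0000e-03, -7.7798e+01,  1.5710e+00, -2.5862e+01,  1.3000e-02,
        6.0000e-03,  0.0000e+00]), 'tool_pos': array([0.323, 0.649, 0.23 ]), 'tcp_rot': array([[-0.895,  0.446, -0.001],
       [ 0.446,  0.895, -0.001],
       [-0.   , -0.001, -1.   ]]), 'contact_force': array([-0.593, -0.405, -0.183]), 'torque': array([0.021, 0.028, 0.007]), 'finger_gap': np.float64(1.003)}
```

View pics/scene0.png

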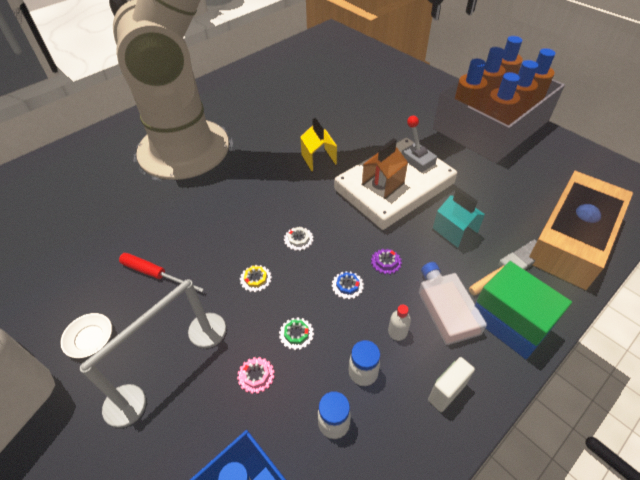

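View pics/top0.png

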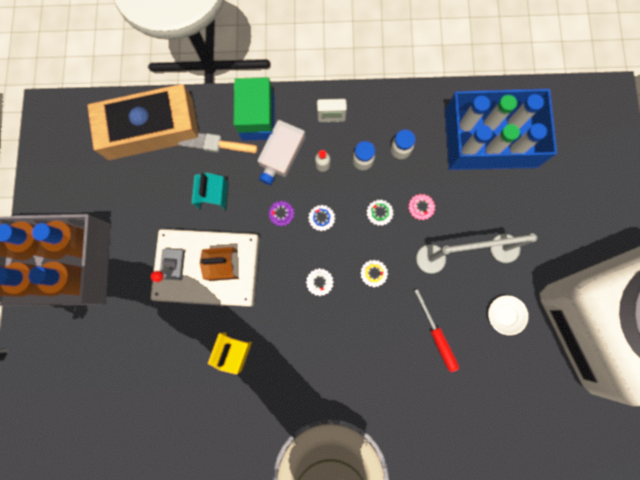

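Both pictures show all four cogs (white, yellow, blue and green) plus the pink and purple decoys. The amber cover is on the white case at top (218,262), and its yellow and teal look-alikes are at (230,353) and (210,190). The rail runs from (435,248) to (535,238). I'll enlarge these areas next.

```bash
python3 - <<'E'
from h import *
t=load('top0');s=load('scene0')
crop(t,'t_cogs',260,180,450,300,4)
crop(t,'t_hub',140,220,270,315,6)
crop(t,'t_rail',400,215,550,285,5)
crop(s,'s_cogs',230,210,420,400,3)
crop(s,'s_hub',320,100,470,230,5)
crop(s,'s_rail',70,260,240,430,4)
for n,p in dict(white=(320,282),yellow=(374,273),blue=(321,217),green=(380,212),case=(245,290),flask=(285,145),oil=(322,155),jarA=(364,150),jarB=(403,140),railm=(490,243)).items():
    print(n,dep(t,*p).round(4))
E
```

```text
white [ 0.447   0.0133 -0.002 ]
yellow [ 0.4667 -0.1181 -0.004 ]
blue [ 0.6078  0.0081 -0.0014]
green [ 0.6166 -0.1378  0.0021]
case [0.4282 0.1876 0.0424]
flask [0.7809 0.0928 0.043 ]
oil [0.738 0.002 0.084]
jarA [ 0.7509 -0.0974  0.0754]
jarB [ 0.7736 -0.1904  0.0748]
railm [ 0.509  -0.3421  0.166 ]
```

View pics/t_cogs.png

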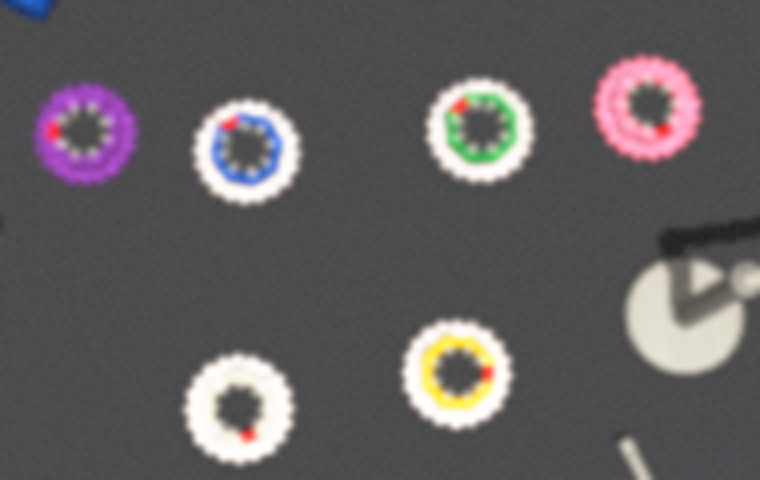

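View pics/t_hub.png

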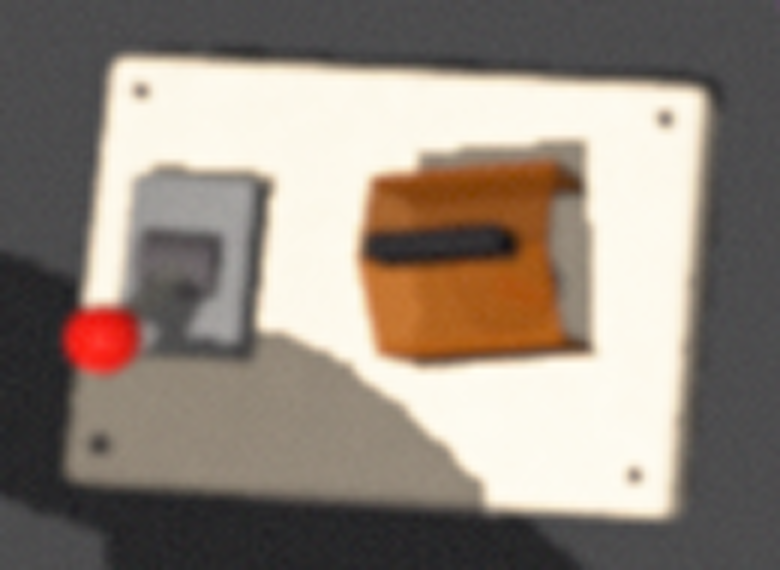

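View pics/t_rail.png

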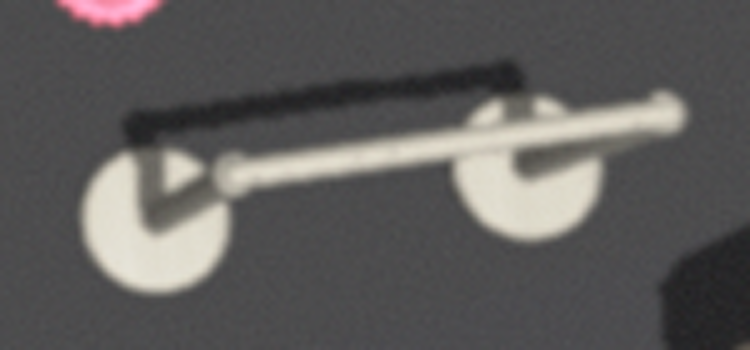

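View pics/s_cogs.png

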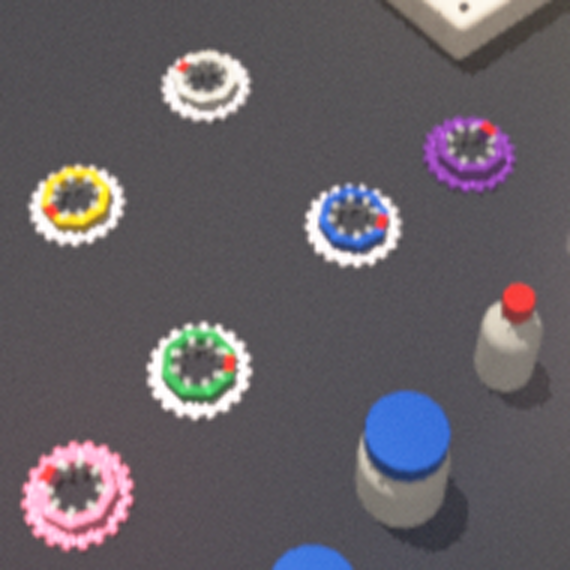

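View pics/s_hub.png

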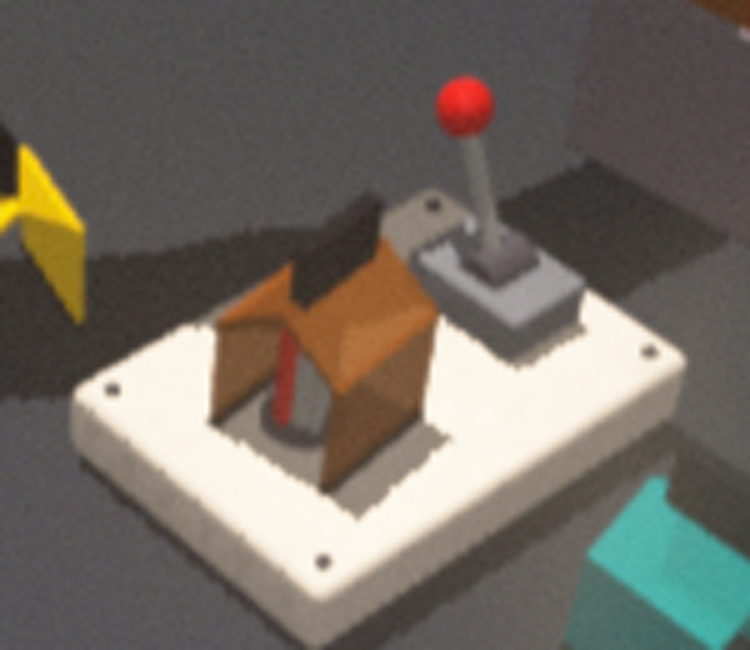

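View pics/s_rail.png

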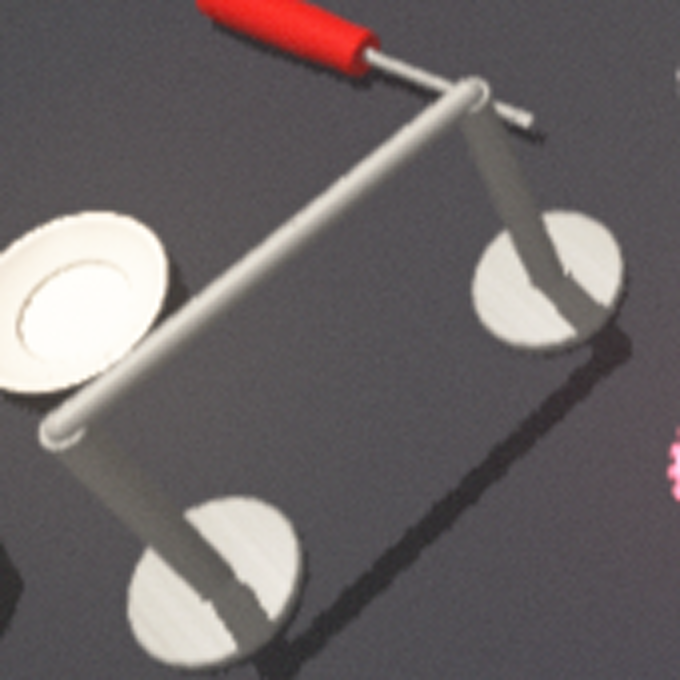

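Top crop: the red marks sit at blue (229,125), green (460,105), yellow (487,373) and white (248,435). The rib runs (375,246)–(510,240), and the lever ball is at (101,340). Next I'll triangulate with a bit of image code.

```bash
cat >> h.py <<'E'
def c2f(p,u0,v0,k): return (u0+(p[0]+.5)/k-.5, v0+(p[1]+.5)/k-.5)
def cogs(s,guess,rad=None,z=0.003):
    """disc centre (ellipse fit of outline, taken at z) and red mark, near guess xy"""
    im=s['frame'].astype(float); out={}
    for n,g in guess.items():
        u,v=proj(s,[g[0],g[1],0.005]); u,v=int(u),int(v); w=26
        sub=s['frame'][v-w:v+w,u-w:u+w]; hsv=cv2.cvtColor(sub,cv2.COLOR_RGB2HSV)
        m=((sub.max(2)>125)).astype(np.uint8); m=cv2.morphologyEx(m,cv2.MORPH_CLOSE,np.ones((3,3)))
        nl,lab,st,cen=cv2.connectedComponentsWithStats(m); 
        i=1+np.argmin([np.hypot(*(c-w)) if a>80 else 99 for c,a in zip(cen[1:],st[1:,4])])
        mm=(lab==i).astype(np.uint8)
        cs,_=cv2.findContours(mm,cv2.RETR_EXTERNAL,cv2.CHAIN_APPROX_NONE)
        e=cv2.fitEllipse(cv2.convexHull(max(cs,key=len)))
        c=np.array(e[0])+[u-w,v-w]
        a=sub.astype(float); wt=np.clip(np.minimum(a[...,0]-1.6*a[...,1],a[...,0]-1.6*a[...,2])-40,0,None)
        wt*=cv2.dilate(cv2.fillPoly(mm.copy(),[max(cs,key=len)],1),np.ones((3,3)))
        vv,uu=np.indices(wt.shape); red=np.array([(wt*uu).sum(),(wt*vv).sum()])/max(wt.sum(),1)+[u-w,v-w]
        C=atz(s,*c,z);Rm=atz(s,*red,0.014)
        out[n]=dict(pc=c,pr=red,C=C,R=Rm,yaw=np.degrees(np.arctan2(*(Rm-C)[1::-1])),r=np.hypot(*(Rm-C)[:2]),ax=np.array(e[1]))
    return out
E
python3 - <<'E'
from h import *
t=load('top0');s=load('scene0')
g=dict(white=(.447,.013),yellow=(.467,-.118),blue=(.608,.008),green=(.617,-.138))
A=cogs(t,g);B=cogs(s,g)
for n in g:
    print(n,A[n]['C'].round(4),B[n]['C'].round(4),'yaw',A[n]['yaw'].round(1),B[n]['yaw'].round(1),'r',A[n]['r'].round(4),B[n]['r'].round(4),A[n]['ax'].round(1),B[n]['ax'].round(1))
    print('   tri C',tri(t,A[n]['pc'],s,B[n]['pc']),'R',tri(t,A[n]['pr'],s,B[n]['pr']))
T=lambda p:c2f(p,400,215,5); S=lambda p:c2f(p,70,260,4)
for a,b in (((232,175),(475,95)),((667,113),(62,432))): print('rail end',tri(t,T(a),s,S(b)))
T=lambda p:c2f(p,140,220,6); S=lambda p:c2f(p,320,100,5)
print('ball',tri(t,T((101,340)),s,S((466,107))))
for n,a,b in (('c1',(140,90),(650,352)),('c2',(665,118),(323,561)),('c3',(635,474),(112,389)),('c4',(99,443),(433,205))): print(n,tri(t,T(a),s,S(b)))
print(atz(t,*T((99,443)),.045))
print('rib top far/near ends',tri(t,T((365,246)),s,S((375,195))),tri(t,T((513,240)),s,S((293,255))))
print('rib atz', atz(t,*T((372,246)),.16),atz(t,*T((513,241)),.16))
E
```

```text
white [0.447  0.0145 0.003 ] [0.4456 0.016  0.003 ] yaw -162.6 -162.4 r 0.0166 0.0184 [27.9 28.2] [24. 30.]
   tri C (array([0.44693057, 0.01466784, 0.00527959]), np.float64(0.000506049143767159)) R (array([0.43066201, 0.00910309, 0.01749639]), np.float64(0.0008879428131111217))
yellow [ 0.466  -0.1168  0.003 ] [ 0.4643 -0.1158  0.003 ] yaw -92.6 -94.0 r 0.0167 0.0186 [27.7 28. ] [27.2 32.4]
   tri C (array([ 0.46582335, -0.11657151,  0.00533288]), np.float64(5.407227008762971e-05)) R (array([ 0.46466941, -0.1341008 ,  0.01574872]), np.float64(0.0018513843833221856))
blue [0.6054 0.0076 0.003 ] [0.6041 0.0087 0.003 ] yaw 32.7 34.4 r 0.018 0.0188 [26.6 27.3] [28.3 32.5]
   tri C (array([0.60500802, 0.00757808, 0.00513822]), np.float64(8.590300348519875e-05)) R (array([0.62037908, 0.01764925, 0.0163615 ]), np.float64(0.0010192806295724543))
green [ 0.616  -0.1366  0.003 ] [ 0.6147 -0.1355  0.003 ] yaw 44.8 45.8 r 0.0179 0.019 [26.5 27.5] [32.5 35.3]
   tri C (array([ 0.61554955, -0.13621544,  0.00512485]), np.float64(0.00028754251059153873)) R (array([ 0.62852231, -0.12314225,  0.01623
[... 246 characters left out ...]
4092, 0.36082968, 0.14007205]), np.float64(4.72064256193901e-05))
c1 (array([0.56235912, 0.38446865, 0.04735381]), np.float64(0.0004635570171146969))
c2 (array([0.54696764, 0.1751257 , 0.04832679]), np.float64(0.00024687463433745193))
c3 (array([0.40804607, 0.18522923, 0.04833538]), np.float64(0.00025209371472939313))
c4 (array([0.42315436, 0.39410626, 0.04820691]), np.float64(0.0008666010002733475))
[0.42360687 0.39567376 0.045     ]
rib top far/near ends (array([0.48448812, 0.26113017, 0.16142248]), np.float64(0.0006393502057670726)) (array([0.48579484, 0.20936259, 0.15973369]), np.float64(0.0005097206976610422))
rib atz [0.4844099  0.25879676 0.16      ] [0.48524504 0.20908997 0.16      ]
```

```bash
cat >> h.py <<'E'
def plan(x,y,z,jaw):
    """print tool-frame total shift (units) if done at present orientation, and turn about tool z (units); jaw = world deg of tool y (mod 180)"""
    st=r.read_state(); R=np.array(st['tcp_rot']); p=np.array(st['tool_pos'])
    cur=np.degrees(np.arctan2(R[1,1],R[0,1]))
    d=(jaw-cur+90)%180-90
    lin=R.T@(np.array([x,y,z])-p)/0.05
    n=max(np.abs(lin).max(),np.linalg.norm(lin))
    print('t',round(st['time'],2),'pos',p.round(4),'jaw',round(cur,2),'j7',round(st['joint_positions'][6],2),'F',np.round(st['contact_force'],1),'gap',round(st['finger_gap'],3),'tilt',np.round(R[:2,2],4))
    print('lin units',lin.round(3),'turn deg(world)',round(d,2),'-> rotz units',round(-np.radians(d)/2,4))
    # shift for after the turn
    c,s_=np.cos(np.radians(d)),np.sin(np.radians(d)); R2=np.array([[c,-s_,0],[s_,c,0],[0,0,1]])@R
    print('lin units after turn',(R2.T@(np.array([x,y,z])-p)/0.05).round(3))
E
python3 - <<'E'
from h import *
t=load('top0');P=cloud(t)
q=P[210:310,0:112].reshape(-1,3); print(q[:,2].max(), q[np.argmax(q[:,2])], q.min(0),q.max(0))
s=load('scene0');P=cloud(s); q=P[35:150,440:565].reshape(-1,3);q=q[q[:,0]<.9]; print(np.percentile(q,[1,50,99],0))
plan(.4848,.2345,.26,1)
E
```

```text
1.1131971250585226 [ 0.36541115 -0.00611876  1.11319713] [ 0.36541115 -0.00611876 -0.76133448] [0.83254226 1.38514257 1.11319713]
[[-0.17262008  0.52333435 -0.41303071]
 [ 0.48435346  0.66224614  0.07024149]
 [ 0.65972405  1.45494319  0.19463828]]
t 0.1 pos [0.3229 0.6487 0.2305] jaw 63.54 j7 -0.08 F [-0.6 -0.4 -0.2] gap 1.003 tilt [-0.0005 -0.0013]
lin units [-6.59  -5.974 -0.581] turn deg(world) -62.54 -> rotz units 0.5458
lin units after turn [-8.339  3.093 -0.594]
```

```bash
python3 -m pendant '[{"linear":[0,0,-0.8],"delta_rot":[0,0,0],"fingers":0},{"linear":[0,0,-0.8],"delta_rot":[0,0,0.07],"fingers":0},{"linear":[0,0,0],"delta_rot":[0,0,0.07],"fingers":0},{"linear":[0,0,0],"delta_rot":[0,0,0.07],"fingers":0},{"linear":[0,0,0],"delta_rot":[0,0,0.07],"fingers":0},{"linear":[0,0,0],"delta_rot":[0,0,0.07],"fingers":0},{"linear":[0,0,0],"delta_rot":[0,0,0.07],"fingers":0},{"linear":[0,0,0],"delta_rot":[0,0,0.07],"fingers":0},{"linear":[0,0,0],"delta_rot":[0,0,0.056],"fingers":0}]' 60; python3 -c "
from h import *
plan(.4848,.2345,.26,1)"
```

```text
time: 1.0
tool_pos: [0.3228, 0.6489, 0.3108]
tcp_rot: [[-0.012, 1.0, -0.0], [1.0, 0.012, -0.001], [-0.001, -0.0, -1.0]]
contact_force: [-0.5, -0.3, 0.3]
finger_gap: 1.001
t 1.0 pos [0.3228 0.6489 0.3108] jaw 0.66 j7 -1.02 F [-0.5 -0.3  0.3] gap 1.001 tilt [-0.0003 -0.0009]
lin units [-8.324  3.144  1.022] turn deg(world) 0.34 -> rotz units -0.0029
lin units after turn [-8.342  3.095  1.022]
```

```bash
python3 -m pendant '[{"linear":[-0.4,0.15,0],"delta_rot":[0,0,0],"fingers":0.5},{"linear":[-0.8,0.3,0],"delta_rot":[0,0,0],"fingers":0.5},{"linear":[-0.8,0.3,0],"delta_rot":[0,0,0],"fingers":0.5},{"linear":[-0.8,0.3,0],"delta_rot":[0,0,0],"fingers":0.5},{"linear":[-0.8,0.3,0.2],"delta_rot":[0,0,0],"fingers":0.5},{"linear":[-0.8,0.3,0.2],"delta_rot":[0,0,0],"fingers":0.5},{"linear":[-0.8,0.3,0.2],"delta_rot":[0,0,0],"fingers":0.5},{"linear":[-0.8,0.3,0.2],"delta_rot":[0,0,0],"fingers":0.5},{"linear":[-0.8,0.3,0.2],"delta_rot":[0,0,0],"fingers":0.5},{"linear":[-0.8,0.3,0],"delta_rot":[0,0,0],"fingers":0.5},{"linear":[-0.72,0.25,0],"delta_rot":[0,0,0],"fingers":0.5},{"linear":[0,0,0],"delta_rot":[0,0,0],"fingers":0.5},{"linear":[0,0,0],"delta_rot":[0,0,0],"fingers":0.5}]'; python3 -c "
from h import *
plan(.4848,.2345,.26,1)
snap('top','top1');snap('scene','scene1')
t=load('top1');s=load('scene1')
crop(t,'t1',150,190,290,320,5);crop(s,'s1',280,30,460,230,3)"
```

```text
time: 2.3
tool_pos: [0.4852, 0.235, 0.2612]
tcp_rot: [[-0.015, 1.0, -0.0], [1.0, 0.015, -0.0], [-0.0, -0.0, -1.0]]
contact_force: [-0.4, 0.9, 0.4]
finger_gap: 0.498
t 2.3 pos [0.4852 0.235  0.2612] jaw 0.85 j7 -0.36 F [-0.4  0.9  0.4] gap 0.498 tilt [-0.0003 -0.    ]
lin units [-0.009 -0.009  0.024] turn deg(world) 0.15 -> rotz units -0.0013
lin units after turn [-0.009 -0.009  0.024]
```

View pics/t1.png

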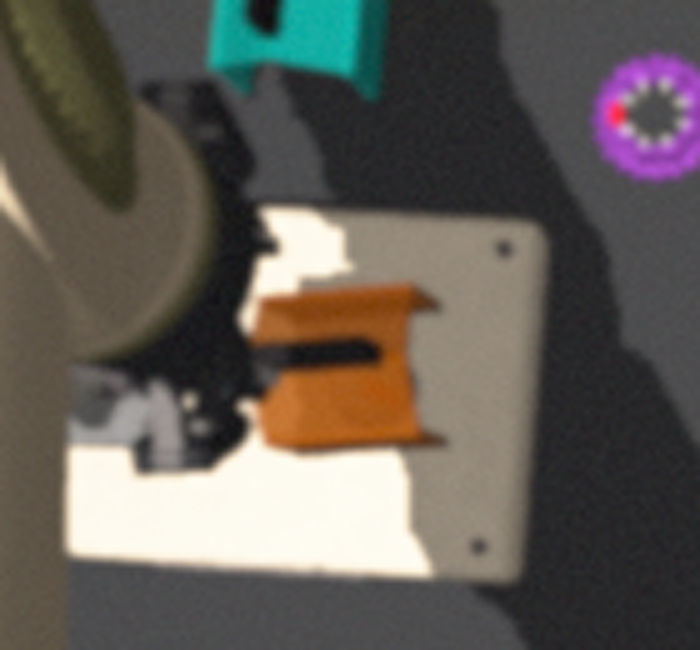

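View pics/s1.png

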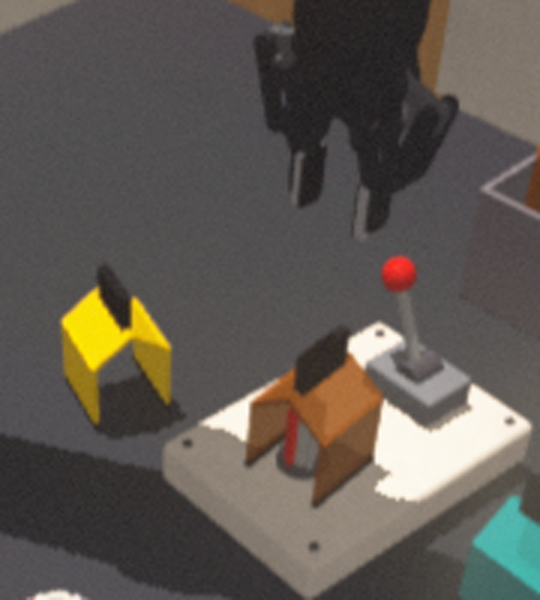

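```bash
python3 -c "
from h import *
s=load('scene1')
for b in (0,.004,.008):
  print(b,[(3*(proj(s,[.4852+d,.235,.2612+b])-[280,30])+1).round(1) for d in (-.024,.024)])
d=proj(s,[.4852,.235,.2612])
"
```

```text
0 [array([306.8, 203.9]), array([363.8, 235.3])]
0.004 [array([307.3, 198.4]), array([364.5, 229.8])]
0.008 [array([307.9, 193. ]), array([365.3, 224.3])]
```

```bash
python3 -m pendant '[{"linear":[0,0,0.5],"delta_rot":[0,0,0],"fingers":0.5},{"linear":[0,0,0.7],"delta_rot":[0,0,0],"fingers":0.5},{"linear":[0,0,0.7],"delta_rot":[0,0,0],"fingers":0.5},{"linear":[0,0,0.4],"delta_rot":[0,0,0],"fingers":0.5},{"linear":[0,0,0.22],"delta_rot":[0,0,0],"fingers":0.5},{"linear":[0,0,0],"delta_rot":[0,0,0],"fingers":0.5}]'; python3 -c "
from h import *
plan(.4848,.2345,.135,1)
s=snap('scene','scene2');crop(s,'s2',310,60,450,220,4)"
```

```text
time: 3.0
tool_pos: [0.4842, 0.2365, 0.1341]
tcp_rot: [[-0.019, 1.0, -0.002], [1.0, 0.019, -0.001], [-0.001, -0.002, -1.0]]
contact_force: [-0.3, -0.2, 1.0]
finger_gap: 0.5
t 3.0 pos [0.4842 0.2365 0.1341] jaw 1.07 j7 -0.28 F [-0.3 -0.2  1. ] gap 0.5 tilt [-0.0021 -0.0011]
lin units [-0.04   0.011 -0.018] turn deg(world) -0.07 -> rotz units 0.0006
lin units after turn [-0.04   0.011 -0.018]
```

View pics/s2.png

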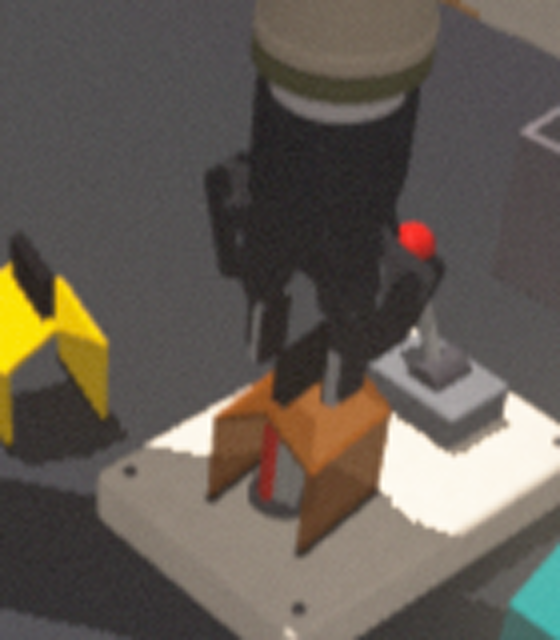

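The fingers straddle the rib, with tips at about (257,358) and (338,398) in the crop and the rib at about (302,370). Closing.

```bash
python3 -m pendant '[{"linear":[0,0,0],"delta_rot":[0,0,0],"fingers":0.8},{"linear":[0,0,0],"delta_rot":[0,0,0],"fingers":1},{"linear":[0,0,0],"delta_rot":[0,0,0],"fingers":1},{"linear":[0,0,0],"delta_rot":[0,0,0],"fingers":1},{"linear":[0,0,0],"delta_rot":[0,0,0],"fingers":1},{"linear":[0,0,0],"delta_rot":[0,0,0],"fingers":1}]' 50; python3 -m pendant '[{"linear":[0,0,-0.2],"delta_rot":[0,0,0],"fingers":1},{"linear":[0,0,-0.4],"delta_rot":[0,0,0],"fingers":1},{"linear":[0,0,-0.5],"delta_rot":[0,0,0],"fingers":1},{"linear":[0,0,-0.5],"delta_rot":[0,0,0],"fingers":1},{"linear":[0,0,-0.5],"delta_rot":[0,0,0],"fingers":1},{"linear":[0,0,-0.5],"delta_rot":[0,0,0],"fingers":1},{"linear":[0,0,-0.4],"delta_rot":[0,0,0],"fingers":1},{"linear":[0,0,0],"delta_rot":[0,0,0],"fingers":1}]';  python3 -c "
from h import *
plan(.4848,.2345,.285,1)
s=snap('scene','scene3');crop(s,'s3',310,30,450,220,3)"
```

```text
time: 3.65
tool_pos: [0.4853, 0.236, 0.1361]
tcp_rot: [[-0.017, 1.0, 0.001], [1.0, 0.017, 0.001], [0.001, 0.001, -1.0]]
contact_force: [-2.1, -0.2, 7.3]
finger_gap: 0.095
time: 4.45
tool_pos: [0.4862, 0.236, 0.2883]
tcp_rot: [[-0.017, 1.0, 0.004], [1.0, 0.017, 0.003], [0.003, 0.004, -1.0]]
contact_force: [0.3, -0.4, -1.6]
finger_gap: 0.105
t 4.45 pos [0.4862 0.236  0.2883] jaw 0.96 j7 -0.38 F [ 0.3 -0.4 -1.6] gap 0.105 tilt [0.004  0.0028]
lin units [-0.03  -0.028  0.066] turn deg(world) 0.04 -> rotz units -0.0004
lin units after turn [-0.03  -0.028  0.066]
```

View pics/s3.png

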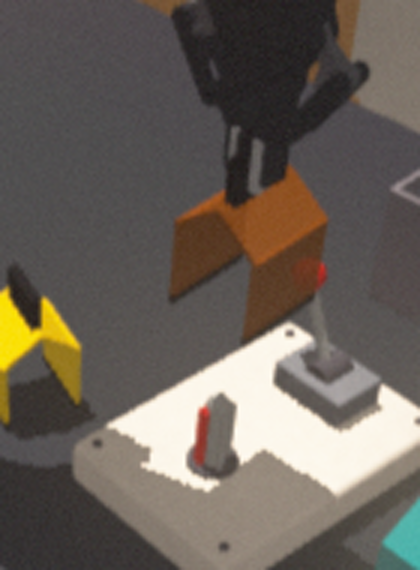

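```bash
python3 -c "
from h import *
plan(.509,-.342,.305,7)
t=load('top0');s=load('scene0')
T=lambda p:c2f(p,400,215,5); S=lambda p:c2f(p,70,260,4)
for p in ((232,175),(667,113)): print(atz(t,*T(p),.16))
for p in ((475,95),(62,432)): print(atz(s,*S(p),.16))
# refine bar axis from cloud
P=cloud(t)[215:285,430:545].reshape(-1,3);m=(P[:,2]>.155)&(P[:,2]<.175)&(P[:,0]>.45)&(P[:,0]<.56);q=P[m];print(len(q),q.mean(0));c=np.polyfit(q[:,1],q[:,0],1);print(np.degrees(np.arctan(-c[0])),np.polyval(c,-.342),q[:,1].min(),q[:,1].max())
P=cloud(s)[260:430,70:240].reshape(-1,3);m=(P[:,2]>.155)&(P[:,2]<.175)&(P[:,0]>.45)&(P[:,0]<.56);q=P[m];print(len(q),q.mean(0));c=np.polyfit(q[:,1],q[:,0],1);print(np.degrees(np.arctan(-c[0])),np.polyval(c,-.342),q[:,1].min(),q[:,1].max())
"
```

```text
t 4.5 pos [0.4854 0.2358 0.2867] jaw 0.97 j7 -0.37 F [-0.3  0.3 -1.1] gap 0.104 tilt [0.0022 0.0016]
lin units [-11.563   0.276  -0.385] turn deg(world) 6.03 -> rotz units -0.0526
lin units after turn [-11.527  -0.94   -0.387]
[ 0.49784955 -0.25260159  0.16      ]
[ 0.52036015 -0.43345749  0.16      ]
[ 0.4985325  -0.25035551  0.16      ]
[ 0.52055655 -0.431989    0.16      ]
558 [ 0.50848664 -0.3409151   0.16387463]
7.066283942475824 0.5086211221248935 -0.4388363948700039 -0.2466771621366355
1166 [ 0.51196152 -0.34923702  0.16350756]
7.145571884227757 0.5110542578410773 -0.438684387486956 -0.2458960886811
```

```bash
python3 -m pendant '[{"linear":[0,0,-0.2],"delta_rot":[0,0,0],"fingers":1},{"linear":[-0.3,0,-0.18],"delta_rot":[0,0,0],"fingers":1},{"linear":[-0.5,0.02,0],"delta_rot":[0,0,0],"fingers":1},{"linear":[-0.7,0.02,0],"delta_rot":[0,0,0],"fingers":1},{"linear":[-0.7,0.02,0],"delta_rot":[0,0,0],"fingers":1},{"linear":[-0.7,0.02,0],"delta_rot":[0,0,0],"fingers":1},{"linear":[-0.7,0.02,0],"delta_rot":[0,0,0],"fingers":1},{"linear":[-0.7,0.02,0],"delta_rot":[0,0,0],"fingers":1},{"linear":[-0.7,0.02,0],"delta_rot":[0,0,0],"fingers":1},{"linear":[-0.7,0.02,0],"delta_rot":[0,0,0],"fingers":1},{"linear":[-0.7,0.02,0],"delta_rot":[0,0,0],"fingers":1},{"linear":[-0.7,0.02,0],"delta_rot":[0,0,0],"fingers":1},{"linear":[-0.7,0.02,0],"delta_rot":[0,0,0],"fingers":1},{"linear":[-0.7,0.02,0],"delta_rot":[0,0,0],"fingers":1},{"linear":[-0.7,0.02,0],"delta_rot":[0,0,0],"fingers":1},{"linear":[-0.7,0.02,0],"delta_rot":[0,0,0],"fingers":1},{"linear":[-0.7,0.02,0],"delta_rot":[0,0,0],"fingers":1},{"linear":[-0.5,0,0],"delta_rot":[0,0,0],"fingers":1},{"linear":[-0.3,0,0],"delta_rot":[0,0,-0.03],"fingers":1},{"linear":[-0.1,0,0],"delta_rot":[0,0,-0.022],"fingers":1}]'; python3 -m pendant '[{"linear":[0,0,0],"delta_rot":[0,0,0],"fingers":1}]' ; python3 -c "
from h import *
plan(.509,-.342,.305,7)
s=snap('scene','scene4');crop(s,'s4',50,130,260,440,2)
s=snap('top','top4');crop(s,'t4',400,180,560,300,5)"
```

```text
time: 6.5
tool_pos: [0.5084, -0.3419, 0.3041]
tcp_rot: [[-0.12, 0.993, -0.002], [0.993, 0.12, -0.001], [-0.001, -0.002, -1.0]]
contact_force: [-0.5, -0.3, -1.3]
finger_gap: 0.103
time: 6.6
tool_pos: [0.5087, -0.3407, 0.3041]
tcp_rot: [[-0.119, 0.993, -0.001], [0.993, 0.119, -0.0], [-0.0, -0.001, -1.0]]
contact_force: [-0.1, 0.8, -1.6]
finger_gap: 0.101
t 6.6 pos [ 0.5087 -0.3407  0.3041] jaw 6.82 j7 0.86 F [-0.1  0.8 -1.6] gap 0.101 tilt [-0.0012 -0.0002]
lin units [-0.027  0.002 -0.018] turn deg(world) 0.18 -> rotz units -0.0016
lin units after turn [-0.027  0.002 -0.018]
```

View pics/s4.png

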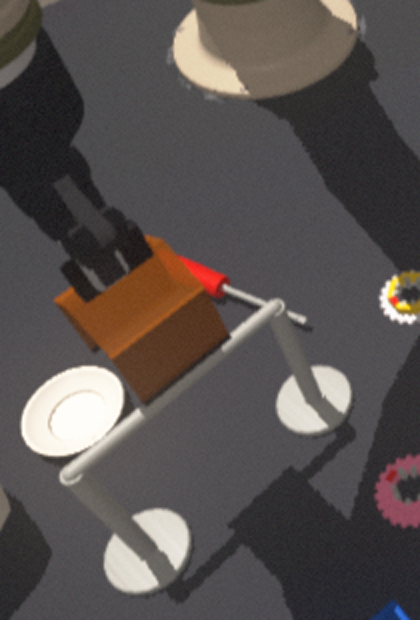

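View pics/t4.png

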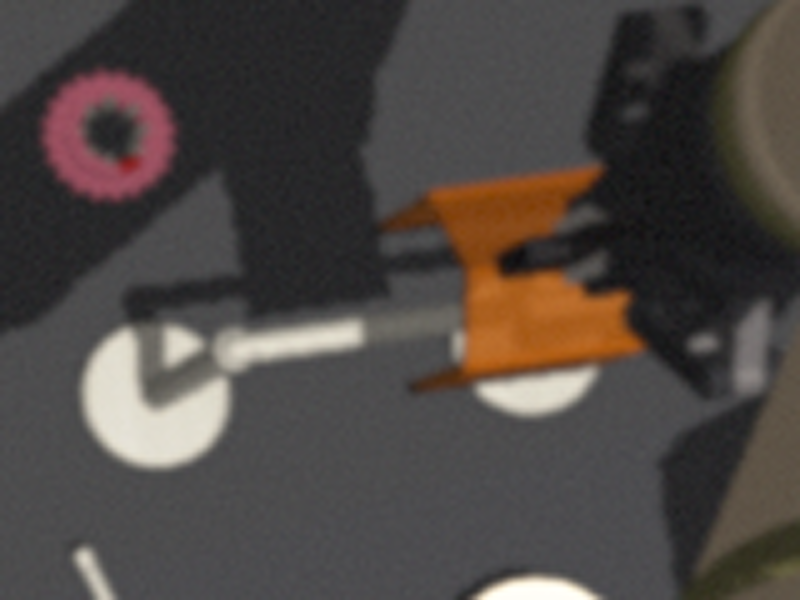

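The cover is centred and parallel over the bar. Lowering now.

```bash
python3 -m pendant '[{"linear":[0,0,0.3],"delta_rot":[0,0,0],"fingers":1},{"linear":[0,0,0.5],"delta_rot":[0,0,0],"fingers":1},{"linear":[0,0,0.5],"delta_rot":[0,0,0],"fingers":1},{"linear":[0,0,0.5],"delta_rot":[0,0,0],"fingers":1},{"linear":[0,0,0.4],"delta_rot":[0,0,0],"fingers":1},{"linear":[0,0,0.2],"delta_rot":[0,0,0],"fingers":1},{"linear":[0,0,0],"delta_rot":[0,0,0],"fingers":1}]'; python3 -m pendant '[{"linear":[0,0,0.05],"delta_rot":[0,0,0],"fingers":1},{"linear":[0,0,0.03],"delta_rot":[0,0,0],"fingers":1},{"linear":[0,0,0],"delta_rot":[0,0,0],"fingers":1}]' ; python3 -c "
from h import *
plan(.509,-.342,.177,7)
s=snap('scene','scene5');crop(s,'s5',50,130,260,440,2)"
```

```text
time: 7.4
tool_pos: [0.5097, -0.3381, 0.1833]
tcp_rot: [[-0.121, 0.993, -0.002], [0.993, 0.121, 0.001], [0.001, -0.002, -1.0]]
contact_force: [-0.0, 0.1, -1.0]
finger_gap: 0.102
time: 7.7
tool_pos: [0.5104, -0.339, 0.181]
tcp_rot: [[-0.121, 0.993, 0.001], [0.993, 0.121, -0.0], [-0.001, 0.001, -1.0]]
contact_force: [-0.3, 0.8, -1.6]
finger_gap: 0.105
t 7.7 pos [ 0.5104 -0.339   0.181 ] jaw 6.93 j7 0.94 F [-0.3  0.8 -1.6] gap 0.105 tilt [ 0.0011 -0.0004]
lin units [-0.055 -0.036  0.08 ] turn deg(world) 0.07 -> rotz units -0.0006
lin units after turn [-0.055 -0.036  0.08 ]
```

View pics/s5.png

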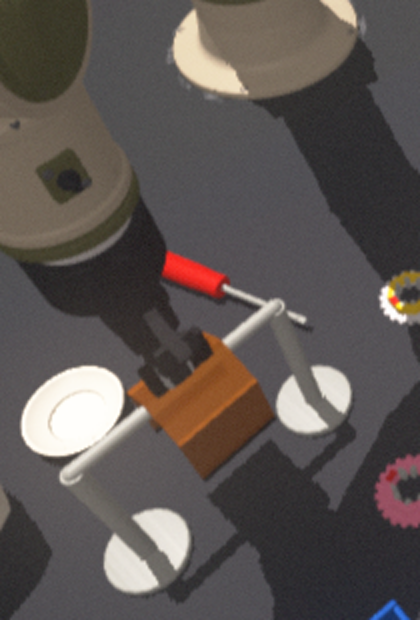

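```bash
python3 -m pendant '[{"linear":[0,0,0.04],"delta_rot":[0,0,0],"fingers":1},{"linear":[0,0,0.04],"delta_rot":[0,0,0],"fingers":1},{"linear":[0,0,0],"delta_rot":[0,0,0],"fingers":1}]'; python3 -m pendant '[{"linear":[0,0,0.04],"delta_rot":[0,0,0],"fingers":1},{"linear":[0,0,0.0],"delta_rot":[0,0,0],"fingers":1}]'
```

```text
time: 8.05
tool_pos: [0.5103, -0.3392, 0.1785]
tcp_rot: [[-0.12, 0.993, 0.002], [0.993, 0.12, 0.0], [-0.0, 0.002, -1.0]]
contact_force: [-3.4, 3.6, 21.4]
finger_gap: 0.107
time: 8.25
tool_pos: [0.5105, -0.3393, 0.1784]
tcp_rot: [[-0.12, 0.993, 0.003], [0.993, 0.12, 0.0], [-0.0, 0.003, -1.0]]
contact_force: [-7.7, 7.3, 39.4]
finger_gap: 0.102
```

The cover is in contact and seated at 0.178. I'll relieve the press, then open and rise.

```bash
python3 -m pendant '[{"linear":[0,0,-0.05],"delta_rot":[0,0,0],"fingers":1},{"linear":[0,0,-0.01],"delta_rot":[0,0,0],"fingers":0.8},{"linear":[0,0,0],"delta_rot":[0,0,0],"fingers":0.6},{"linear":[0,0,0],"delta_rot":[0,0,0],"fingers":0.5},{"linear":[0,0,0],"delta_rot":[0,0,0],"fingers":0.4},{"linear":[0,0,0],"delta_rot":[0,0,0],"fingers":0.4}]'; python3 -m pendant '[{"linear":[0,0,-0.2],"delta_rot":[0,0,0],"fingers":0.4},{"linear":[0,0,-0.5],"delta_rot":[0,0,0],"fingers":0.4},{"linear":[0,0,-0.8],"delta_rot":[0,0,0],"fingers":0.4},{"linear":[0,0,-0.6],"delta_rot":[0,0,0],"fingers":0.4},{"linear":[0,0,-0.4],"delta_rot":[0,0,0],"fingers":0.4},{"linear":[0,0,0],"delta_rot":[0,0,0],"fingers":0.4}]';  python3 -c "
from h import *
plan(.4665,-.1165,.15,-3)
s=snap('scene','scene6');t=snap('top','top6')
crop(s,'s6',50,230,250,440,3)
g=dict(white=(.447,.013),yellow=(.467,-.118),blue=(.608,.008),green=(.617,-.138))
A=cogs(t,g);B=cogs(s,g)
for n in g:
    print(n,A[n]['C'].round(4),B[n]['C'].round(4),'yaw',A[n]['yaw'].round(1),B[n]['yaw'].round(1),'r',A[n]['r'].round(4),B[n]['r'].round(4),A[n]['ax'].round(1),B[n]['ax'].round(1))
crop(s,'s6h',340,110,440,210,7);crop(t,'t6h',150,220,270,310,6)
"
```

```text
time: 8.85
tool_pos: [0.5101, -0.3389, 0.1769]
tcp_rot: [[-0.121, 0.993, -0.0], [0.993, 0.121, 0.0], [0.0, -0.0, -1.0]]
contact_force: [0.1, 1.0, 0.9]
finger_gap: 0.599
time: 9.45
tool_pos: [0.5111, -0.34, 0.306]
tcp_rot: [[-0.12, 0.993, 0.005], [0.993, 0.12, -0.003], [-0.003, 0.005, -1.0]]
contact_force: [-0.1, 0.5, -0.4]
finger_gap: 0.601
t 9.45 pos [ 0.5111 -0.34    0.306 ] jaw 6.92 j7 0.86 F [-0.1  0.5 -0.4] gap 0.601 tilt [ 0.005  -0.0025]
lin units [ 4.554 -0.361  3.104] turn deg(world) -9.92 -> rotz units 0.0865
lin units after turn [ 4.426 -1.139  3.101]
white [0.4461 0.0173 0.003 ] [0.4453 0.0177 0.003 ] yaw -152.7 -157.3 r 0.0169 0.0186 [25.7 27.3] [23.2 28.7]
yellow [ 0.4647 -0.1194  0.003 ] [ 0.4637 -0.1175  0.003 ] yaw -87.8 -92.0 r 0.014 0.0169 [26.1 26.3] [25.6 31.2]
blue [0.6055 0.0076 0.003 ] [0.604  0.0087 0.003 ] yaw 32.9 34.2 r 0.018 0.0189 [26.6 27.4] [28.2 32.6]
green [ 0.6183 -0.135   0.003 ] [ 0.6159 -0.1346  0.003 ] yaw 47.1 46.7 r 0.0151 0.0175 [24.5 26.7] [31.3 34. ]
```

View pics/s6.png

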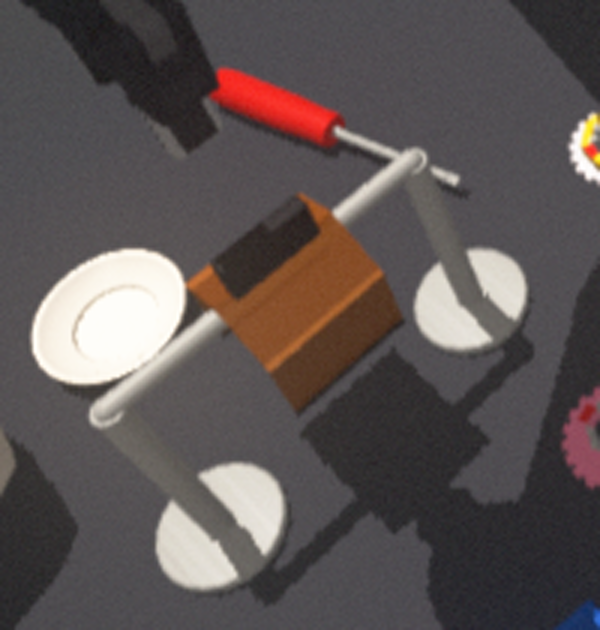

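View pics/s6h.png

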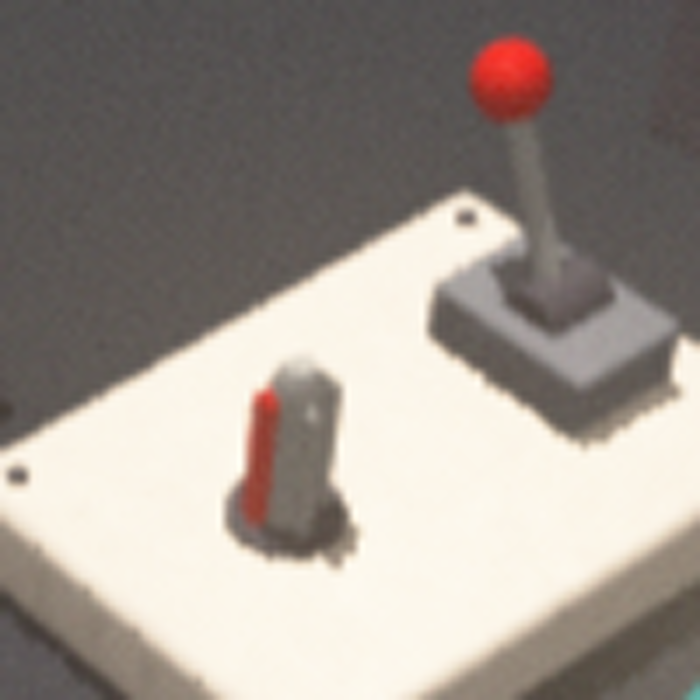

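View pics/t6h.png

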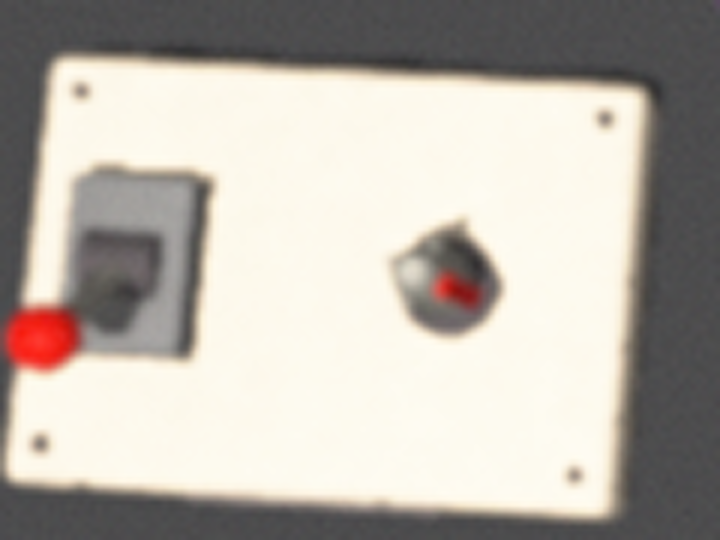

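```bash
python3 - <<'E'
from h import *
from scipy.optimize import least_squares, minimize
t=load('top6');s=load('scene6')
# flange
for nm,im,g0 in (('top',t,(.485,.235)),('scene',s,(.485,.235))):
    f=im['frame'].astype(float); u,v=proj(im,[*g0,.049]); u,v=int(u),int(v); w=22
    sub=cv2.resize(f[v-w:v+w,u-w:u+w],None,fx=4,fy=4,interpolation=cv2.INTER_CUBIC)
    m=(sub.max(2)<190).astype(np.uint8)
    nl,lab,st,cen=cv2.connectedComponentsWithStats(m); i=1+np.argmax(st[1:,4]); 
    cs,_=cv2.findContours((lab==i).astype(np.uint8),cv2.RETR_EXTERNAL,cv2.CHAIN_APPROX_NONE); c=max(cs,key=len)[:,0]
    pts=np.array([atz(im,u-w+(p[0]+.5)/4-.5,v-w+(p[1]+.5)/4-.5,.049)[:2] for p in c])
    C,_=cam(im); camp=(-C.T@np.array(im['tvec']).ravel())[:2]
    x=np.array(g0)
    for k in range(30):
        d=(camp-x)/np.linalg.norm(camp-x)
        sel=((pts-x)@d>0.004)
        x=least_squares(lambda q:np.hypot(*(pts[sel]-q).T)-.020,x,loss='soft_l1',f_scale=.001).x
    rr=np.hypot(*(pts[sel]-x).T); print(nm,x.round(4),sel.sum(),rr.mean().round(4),rr.std().round(4))
# red
def redmask(im,c):
    f=im['frame'].astype(float); u,v=proj(im,[*c,.08]); u,v=int(u),int(v);w=24;k=6
    sub=cv2.resize(f[v-w:v+w,u-w:u+w],None,fx=k,fy=k,interpolation=cv2.INTER_CUBIC)
    m=((sub[...,0]>80)&(sub[...,0]>1.8*sub[...,1])); return m,u-w,v-w,k
def model(im,x,y,yaw,off):
    u0,v0,k=off; c,sn=np.cos(yaw),np.sin(yaw)
    P=[(a,b,z) for a in (.009,.014) for b in (-.0045,.0045) for z in (.049,.099)]+[(.0095,0,.1035),(.0135,0,.1035)]
    q=np.array([proj(im,[x+c*a-sn*b,y+sn*a+c*b,z]) for a,b,z in P]); q=(q-[u0,v0]+.5)*k-.5
    m=np.zeros((48*k,48*k),np.uint8); cv2.fillConvexPoly(m,cv2.convexHull(q.astype(np.float32)).astype(np.int32),1); return m>0
M={n:redmask(im,(.485,.235)) for n,im in (('t',t),('s',s))}
def cost(p,ns='ts'):
    e=0
    for n in ns:
        m,*off=M[n]; a=model(t if n=='t' else s,*p,off); e+=1-(a&m).sum()/(a|m).sum()
    return e
for ns in ('ts','t','s'):
  best=min(((cost((x,y,np.radians(a)),ns),x,y,a) for x in np.arange(.480,.4901,.0015) for y in np.arange(.229,.2411,.0015) for a in range(-180,180,6)))
  r_=minimize(lambda p:cost((p[0]/1000,p[1]/1000,np.radians(p[2])),ns),[best[1]*1e3,best[2]*1e3,best[3]],method='Nelder-Mead'); print(ns,best,r_.x,r_.fun)
E
```

```text
top [0.4824 0.2362] 82 0.0198 0.0007
scene [0.4852 0.2352] 90 0.0205 0.0017
ts (np.float64(0.36390014810808424), np.float64(0.486), np.float64(0.232), -144) [ 485.76619534  232.442471   -143.3278747 ] 0.3182202862680391
t (np.float64(0.12310286677908933), np.float64(0.4815), np.float64(0.23650000000000002), -114) [ 481.51781431  235.9231177  -114.64420063] 0.10656436487638532
s (np.float64(0.17094455852156054), np.float64(0.486), np.float64(0.232), -144) [ 485.81730686  232.29955043 -144.73410172] 0.15797546012269936
```

```bash
cat > hubov.py <<'E'
from h import *
import sys
def draw(im,x,y,yaw,fn,u0,v0,u1,v1,k):
    sub=cv2.resize(im['frame'][v0:v1,u0:u1,::-1],None,fx=k,fy=k,interpolation=cv2.INTER_CUBIC)
    f=lambda P:tuple(np.round((proj(im,P)-[u0,v0]+.5)*k-.5).astype(int).tolist())
    def circ(rd,z,col):
        cv2.polylines(sub,[np.array([f([x+rd*np.cos(a),y+rd*np.sin(a),z]) for a in np.linspace(0,2*np.pi,60)])],True,col,1)
    circ(.020,.049,(0,255,0));circ(.010,.102,(255,0,0));circ(.010,.049,(255,0,0))
    for i,w in enumerate((.0045,.002,.002,.002)):
        a=np.radians(yaw+90*i);c,s=np.cos(a),np.sin(a);P=lambda r_,b,z:f([x+c*r_-s*b,y+s*r_+c*b,z])
        for z in (.049,.099): cv2.polylines(sub,[np.array([P(.009,-w,z),P(.014,-w,z),P(.014,w,z),P(.009,w,z)])],True,(255,255,0) if i else (0,255,255),1)
    cv2.imwrite(f'pics/{fn}.png',sub)
E
python3 - <<'E'
from hubov import *
t=load('top6');s=load('scene6')
crop(t,'hz_t',205,245,240,280,20);crop(s,'hz_s',365,155,397,195,18)
draw(t,.484,.2357,-125,'ho_t',205,245,240,280,20);draw(s,.4845,.2352,-125,'ho_s',365,155,397,195,18)
a=cv2.imread('pics/hz_t.png');b=cv2.imread('pics/ho_t.png');c=cv2.imread('pics/hz_s.png');d=cv2.imread('pics/ho_s.png')
cv2.imwrite('pics/hub_t.png',cv2.resize(np.hstack([a,b]),(800,400),interpolation=cv2.INTER_AREA));cv2.imwrite('pics/hub_s.png',cv2.resize(np.hstack([c,d]),(800,500),interpolation=cv2.INTER_AREA))
E
```

```text
(no output)
```

View pics/hub_t.png

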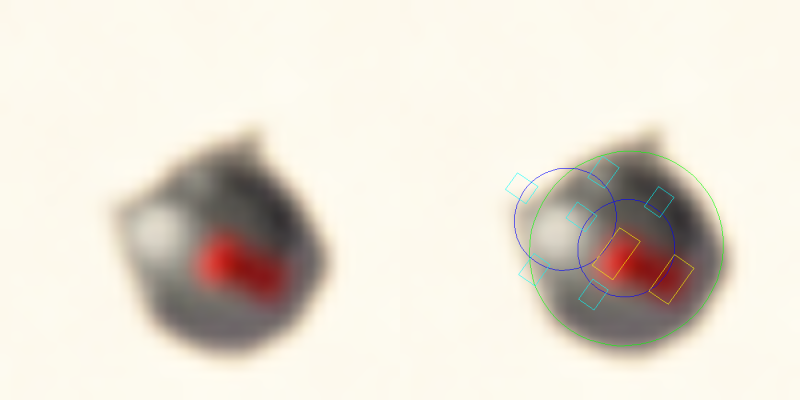

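View pics/hub_s.png

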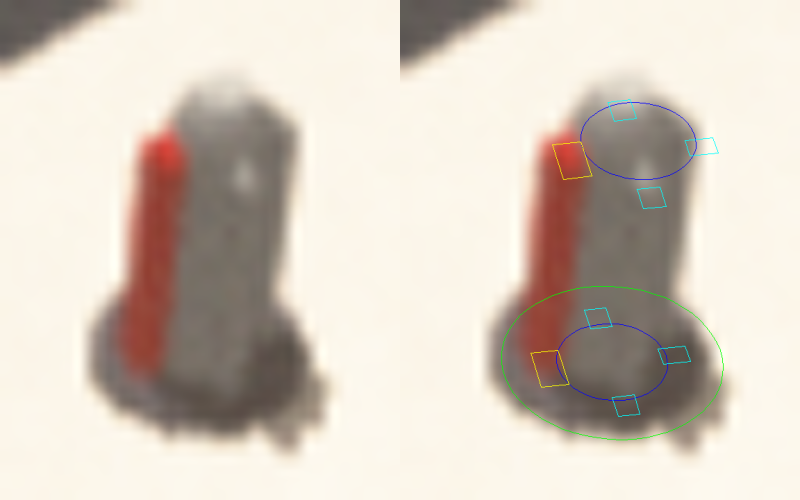

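```bash
cat > fit.py <<'E'
from h import *
from scipy.optimize import minimize
K=8
def pts_circ(x,y,rd,z,n=40): return [(x+rd*np.cos(a),y+rd*np.sin(a),z) for a in np.linspace(0,2*np.pi,n)]
def parts(x,y,yaw):
    out=[]
    out.append(('g',pts_circ(x,y,.020,.045)+pts_circ(x,y,.020,.049)))
    out.append(('g',pts_circ(x,y,.010,.049)+pts_circ(x,y,.010,.102)+pts_circ(x,y,.006,.110)))
    for i,w in enumerate((.0045,.002,.002,.002)):
        a=yaw+i*np.pi/2;c,s=np.cos(a),np.sin(a)
        P=[(q,b,z) for q in (.008,.014) for b in (-w,w) for z in (.049,.099)]+[(q,0,.099+w) for q in (.008,.0135)]
        out.append(('r' if i==0 else 'g',[(x+c*q-s*b,y+s*q+c*b,z) for q,b,z in P]))
    return out
def obs(im,W=20):
    u,v=proj(im,[.4845,.2355,.075]);u0,v0=int(u)-W,int(v)-W
    sub=cv2.resize(im['frame'][v0:v0+2*W,u0:u0+2*W].astype(np.float32),None,fx=K,fy=K,interpolation=cv2.INTER_CUBIC)
    red=(sub[...,0]>1.55*sub[...,1])&(sub[...,0]>70); sil=sub.max(2)<205; sil|=red
    return sub,red,sil,u0,v0
def render(im,x,y,yaw,o):
    sub,red,sil,u0,v0=o
    S=np.zeros(red.shape,np.uint8);Rr=np.zeros(red.shape,np.uint8);core=np.zeros(red.shape,np.uint8)
    Rm,t=cam(im)
    for i,(c,P) in enumerate(parts(x,y,yaw)):
        q=(np.array(P)@Rm.T+t)@im['K'].T;q=q[:,:2]/q[:,2:]
        q=((q-[u0,v0]+.5)*K-.5).astype(np.float32)
        h=cv2.convexHull(q).astype(np.int32)
        cv2.fillConvexPoly(S,h,1)
        if c=='r': cv2.fillConvexPoly(Rr,h,1)
        if i==1: cv2.fillConvexPoly(core,h,1)
    return S>0,Rr>0
def cost(im,o,x,y,yaw):
    S,Rr=render(im,x,y,yaw,o)
    return 1-(S&o[2]).sum()/(S|o[2]).sum()+0.7*(1-(Rr&o[1]).sum()/(Rr|o[1]).sum())
if __name__=='__main__':
    import sys
    tag=sys.argv[1]
    for n in ('top','scene'):
        im=load(n+tag);o=obs(im)
        for yaw in range(-165,-84,10):
            best=None
            for x0 in (.482,.4855):
              for y0 in (.2335,.2365):
                r_=minimize(lambda p:cost(im,o,p[0]/1e3,p[1]/1e3,np.radians(yaw)),[x0*1e3,y0*1e3],method='Nelder-Mead',options=dict(initial_simplex=[[x0*1e3,y0*1e3],[x0*1e3+1.5,y0*1e3],[x0*1e3,y0*1e3+1.5]],xatol=.05,fatol=1e-4))
                if best is None or r_.fun<best.fun: best=r_
            print(n,yaw,best.x.round(2),round(best.fun,4))
E
python3 fit.py 6
```

```text
top -165 [487.27 229.02] 0.4968
top -155 [486.63 230.78] 0.4237
top -145 [485.64 232.36] 0.3479
top -135 [484.4  233.42] 0.2777
top -125 [483.13 234.58] 0.228
top -115 [481.74 235.27] 0.2554
top -105 [479.82 235.99] 0.2985
top -95 [477.87 236.55] 0.3849
top -85 [476.08 236.54] 0.4681
scene -165 [485.43 231.01] 0.4562
scene -155 [484.64 232.48] 0.3785
scene -145 [484.05 233.76] 0.3632
scene -135 [482.95 234.76] 0.3344
scene -125 [481.46 235.71] 0.3453
scene -115 [480.9  236.09] 0.393
scene -105 [479.92 236.72] 0.4604
scene -95 [479.23 236.29] 0.5344
scene -85 [477.57 236.58] 0.5957
```

```bash
python3 -m pendant '[{"linear":[0.3,0,0],"delta_rot":[0,0,0.045],"fingers":0.33},{"linear":[0.6,-0.1,0],"delta_rot":[0,0,0.044],"fingers":0.33},{"linear":[0.6,-0.2,0.2],"delta_rot":[0,0,0],"fingers":0.33},{"linear":[0.6,-0.2,0.4],"delta_rot":[0,0,0],"fingers":0.33},{"linear":[0.6,-0.2,0.6],"delta_rot":[0,0,0],"fingers":0.33},{"linear":[0.6,-0.2,0.7],"delta_rot":[0,0,0],"fingers":0.33},{"linear":[0.6,-0.1,0.7],"delta_rot":[0,0,0],"fingers":0.33},{"linear":[0.4,-0.1,0.7],"delta_rot":[0,0,0],"fingers":0.33},{"linear":[0.1,-0.1,0.4],"delta_rot":[0,0,0],"fingers":0.33},{"linear":[0,0,0.2],"delta_rot":[0,0,0],"fingers":0.33},{"linear":[0,0,0],"delta_rot":[0,0,0],"fingers":0.33},{"linear":[0,0,0],"delta_rot":[0,0,0],"fingers":0.33}]'; python3 -c "
from h import *
plan(.4655,-.1164,.10,-3.3)"
```

```text
time: 10.75
tool_pos: [0.4579, -0.1173, 0.1076]
tcp_rot: [[0.058, 0.998, 0.0], [0.998, -0.058, -0.0], [-0.0, 0.0, -1.0]]
contact_force: [0.5, -0.1, 0.7]
finger_gap: 0.671
t 10.75 pos [ 0.4579 -0.1173  0.1076] jaw -3.34 j7 0.54 F [ 0.5 -0.1  0.7] gap 0.671 tilt [ 0.0003 -0.0005]
lin units [0.026 0.152 0.152] turn deg(world) 0.04 -> rotz units -0.0003
lin units after turn [0.026 0.152 0.152]
```

```bash
python3 -m pendant '[{"linear":[0.02,0.15,0.2],"delta_rot":[0,0,0],"fingers":0.33},{"linear":[0,0,0.4],"delta_rot":[0,0,0],"fingers":0.33},{"linear":[0,0,0.2],"delta_rot":[0,0,0],"fingers":0.33},{"linear":[0,0,0],"delta_rot":[0,0,0],"fingers":0.33}]'; python3 -c "
from h import *
plan(.4655,-.1164,.007,-3.3)
s=snap('scene','scene7');crop(s,'s7',190,180,330,330,5)"
```

```text
time: 11.15
tool_pos: [0.4649, -0.116, 0.0664]
tcp_rot: [[0.058, 0.998, -0.001], [0.998, -0.058, 0.0], [0.0, -0.001, -1.0]]
contact_force: [-0.5, 0.6, -0.9]
finger_gap: 0.675
t 11.15 pos [ 0.4649 -0.116   0.0664] jaw -3.3 j7 0.57 F [-0.5  0.6 -0.9] gap 0.675 tilt [-0.0013  0.0003]
lin units [-0.008  0.014  1.188] turn deg(world) -0.0 -> rotz units 0.0
lin units after turn [-0.008  0.014  1.188]
```

View pics/s7.png

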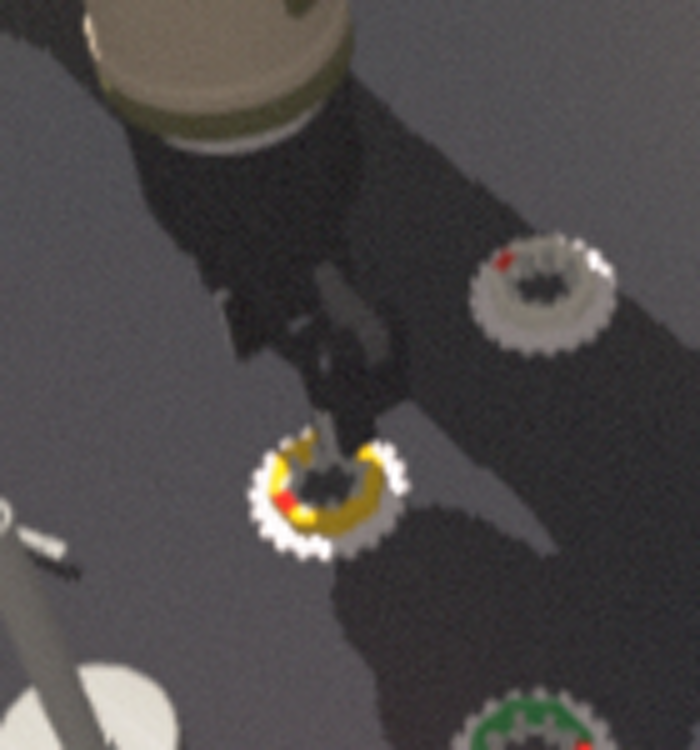

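The yellow cog is still in place, red mark at (287,503), with the fingers above it. Descending.

```bash
python3 -m pendant '[{"linear":[0,0.01,0.4],"delta_rot":[0,0,0],"fingers":0.33},{"linear":[0,0,0.4],"delta_rot":[0,0,0],"fingers":0.33},{"linear":[0,0,0.2],"delta_rot":[0,0,0],"fingers":0.33},{"linear":[0,0,0.1],"delta_rot":[0,0,0],"fingers":0.33},{"linear":[0,0,0.04],"delta_rot":[0,0,0],"fingers":0.33},{"linear":[0,0,0],"delta_rot":[0,0,0],"fingers":0.33}]'; python3 -c "
from h import *
plan(.4655,-.1164,.007,-3.3)
s=snap('scene','scene8');crop(s,'s8',190,180,310,300,6)"
```

```text
time: 11.8
tool_pos: [0.4657, -0.1159, 0.0106]
tcp_rot: [[0.057, 0.998, 0.0], [0.998, -0.057, -0.0], [-0.0, 0.0, -1.0]]
contact_force: [-0.4, -0.0, 0.1]
finger_gap: 0.672
t 11.8 pos [ 0.4657 -0.1159  0.0106] jaw -3.27 j7 0.62 F [-0.4 -0.   0.1] gap 0.672 tilt [ 0.0004 -0.0001]
lin units [-0.01  -0.003  0.073] turn deg(world) -0.03 -> rotz units 0.0002
lin units after turn [-0.01  -0.003  0.073]
```

View pics/s8.png

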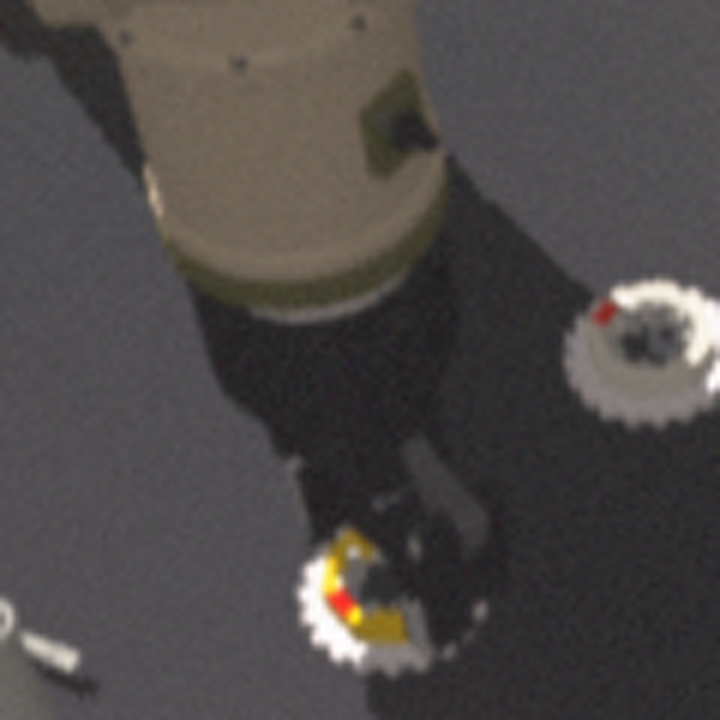

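```bash
python3 -m pendant '[{"linear":[0,0,0.04],"delta_rot":[0,0,0],"fingers":0.33},{"linear":[0,0,0.01],"delta_rot":[0,0,0],"fingers":0.45},{"linear":[0,0,0],"delta_rot":[0,0,0],"fingers":0.7},{"linear":[0,0,0],"delta_rot":[0,0,0],"fingers":0.9},{"linear":[0,0,0],"delta_rot":[0,0,0],"fingers":0.9},{"linear":[0,0,0],"delta_rot":[0,0,0],"fingers":0.9}]' 40;python3 -m pendant '[{"linear":[0,0,-0.1],"delta_rot":[0,0,0],"fingers":0.9},{"linear":[0,0,-0.4],"delta_rot":[0,0,0],"fingers":0.9},{"linear":[0,0,-0.6],"delta_rot":[0,0,0],"fingers":0.9},{"linear":[0,0,-0.8],"delta_rot":[0,0,0],"fingers":0.9},{"linear":[0,0,-0.8],"delta_rot":[0,0,0],"fingers":0.9},{"linear":[0,0,-0.4],"delta_rot":[0,0,0],"fingers":0.9},{"linear":[0,0,-0.1],"delta_rot":[0,0,0],"fingers":0.9},{"linear":[0,0,0],"delta_rot":[0,0,0],"fingers":0.9}]'; python3 -c "
from h import *
plan(.4827,.2350,.165,-37)
s=snap('scene','scene9');crop(s,'s9',190,130,310,250,6)
s=snap('top','top9');crop(s,'t9',310,220,440,320,6)"
```

```text
time: 12.45
tool_pos: [0.4656, -0.1157, 0.0083]
tcp_rot: [[0.057, 0.998, 0.0], [0.998, -0.057, 0.0], [0.0, 0.0, -1.0]]
contact_force: [-0.8, 0.8, 6.1]
finger_gap: 0.491
time: 13.25
tool_pos: [0.4657, -0.1154, 0.1682]
tcp_rot: [[0.056, 0.998, 0.001], [0.998, -0.056, 0.0], [0.0, 0.001, -1.0]]
contact_force: [-0.1, 0.6, -2.0]
finger_gap: 0.496
t 13.25 pos [ 0.4657 -0.1154  0.1682] jaw -3.22 j7 0.49 F [-0.1  0.6 -2. ] gap 0.496 tilt [0.0014 0.0002]
lin units [ 7.016 -0.055  0.066] turn deg(world) -33.78 -> rotz units 0.2948
lin units after turn [ 5.801 -3.946  0.06 ]
```

View pics/s9.png

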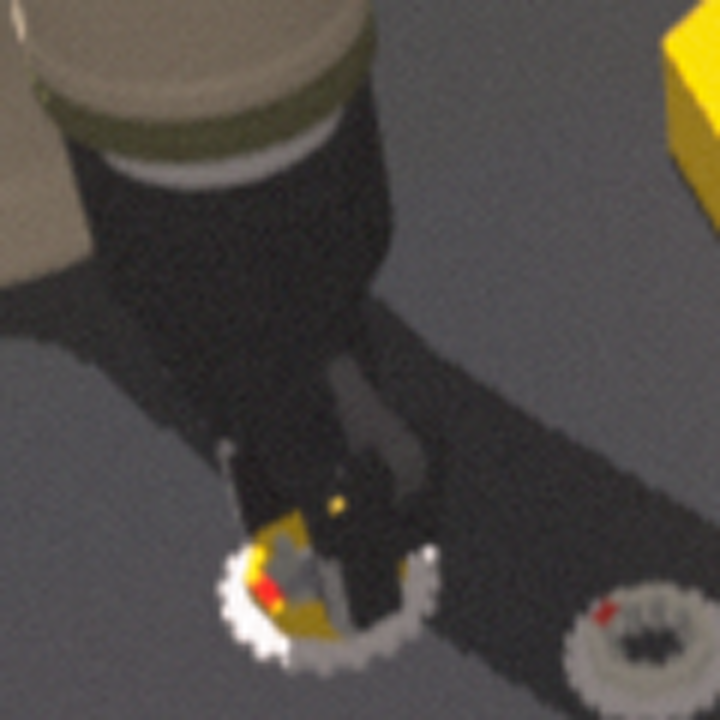

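View pics/t9.png

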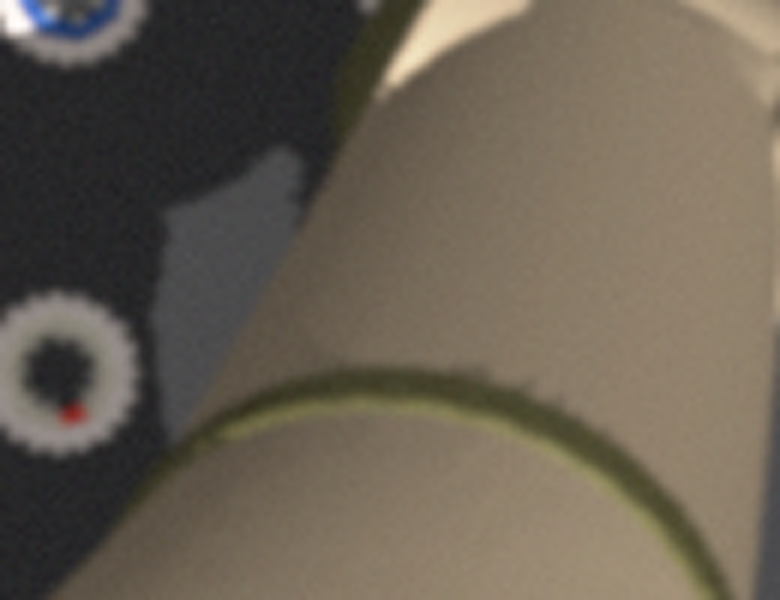

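```bash
python3 -m pendant '[{"linear":[0.3,0,0],"delta_rot":[0,0,0],"fingers":0.9},{"linear":[0.6,0,0],"delta_rot":[0,0,0],"fingers":0.9},{"linear":[0.7,0,0],"delta_rot":[0,0,0],"fingers":0.9},{"linear":[0.7,0,0],"delta_rot":[0,0,0],"fingers":0.9},{"linear":[0.7,0,0],"delta_rot":[0,0,0],"fingers":0.9},{"linear":[0.7,0,0],"delta_rot":[0,0,0],"fingers":0.9},{"linear":[0.7,0,0],"delta_rot":[0,0,0],"fingers":0.9},{"linear":[0.7,-0.05,0],"delta_rot":[0,0,0],"fingers":0.9},{"linear":[0.7,0,0],"delta_rot":[0,0,0],"fingers":0.9},{"linear":[0.6,0,0],"delta_rot":[0,0,0],"fingers":0.9},{"linear":[0.4,0,0],"delta_rot":[0,0,0],"fingers":0.9},{"linear":[0.216,0,0],"delta_rot":[0,0,0],"fingers":0.9},{"linear":[0,0,0],"delta_rot":[0,0,0.07],"fingers":0.9},{"linear":[0,0,0],"delta_rot":[0,0,0.07],"fingers":0.9},{"linear":[0,0,0],"delta_rot":[0,0,0.07],"fingers":0.9},{"linear":[0,0,0],"delta_rot":[0,0,0.07],"fingers":0.9},{"linear":[0,0,0],"delta_rot":[0,0,0.015],"fingers":0.9},{"linear":[0,0,0],"delta_rot":[0,0,0],"fingers":0.9}]'; python3 -c "
from h import *
plan(.4827,.2350,.165,-37)
s=snap('scene','scene10');crop(s,'s10',320,60,440,210,5)
t=snap('top','top10');crop(t,'t10',150,200,290,310,5)"
```

```text
time: 15.15
tool_pos: [0.4828, 0.2339, 0.167]
tcp_rot: [[0.602, 0.799, -0.001], [0.799, -0.602, -0.001], [-0.002, 0.0, -1.0]]
contact_force: [0.1, 0.7, -0.8]
finger_gap: 0.496
t 15.15 pos [0.4828 0.2339 0.167 ] jaw -36.98 j7 -0.58 F [ 0.1  0.7 -0.8] gap 0.496 tilt [-0.001  -0.0015]
lin units [ 0.018 -0.015  0.04 ] turn deg(world) -0.02 -> rotz units 0.0002
lin units after turn [ 0.018 -0.015  0.04 ]
```

View pics/s10.png

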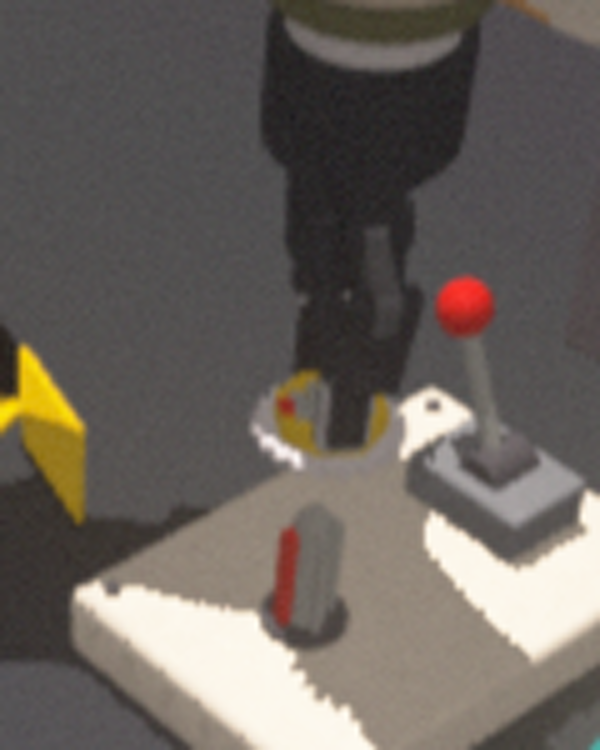

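View pics/t10.png

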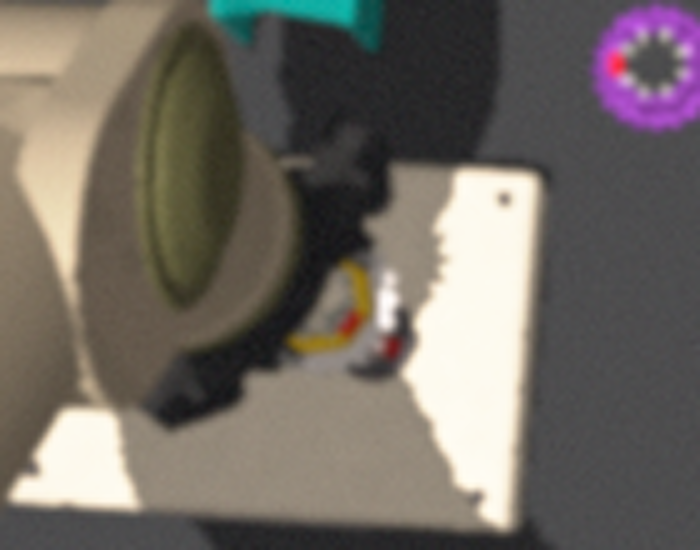

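```bash
cat > ov.py <<'E'
from hubov import *
def drawcog(im,x,y,z,yaw,fn,u0,v0,u1,v1,k,hub=None):
    sub=cv2.resize(im['frame'][v0:v1,u0:u1,::-1],None,fx=k,fy=k,interpolation=cv2.INTER_CUBIC)
    f=lambda P:tuple(np.round((proj(im,P)-[u0,v0]+.5)*k-.5).astype(int).tolist())
    def circ(x,y,rd,z,col,n=60,ph=0):
        cv2.polylines(sub,[np.array([f([x+rd*np.cos(a+ph),y+rd*np.sin(a+ph),z]) for a in np.linspace(0,2*np.pi,n+1)])],True,col,1)
    a=np.radians(yaw)
    circ(x,y,.032,z+.004,(0,255,0)); circ(x,y,.022/np.cos(np.pi/8),z+.014,(255,0,255),8,a+np.pi/8); circ(x,y,.0115,z+.014,(255,255,0))
    cv2.circle(sub,f([x+.0175*np.cos(a),y+.0175*np.sin(a),z+.014]),5,(255,255,255),1)
    if hub:
        hx,hy,yw=hub; circ(hx,hy,.020,.049,(0,255,0));circ(hx,hy,.010,.102,(255,0,0))
        for i,w in enumerate((.0045,.002,.002,.002)):
            b0=np.radians(yw+90*i);c,s=np.cos(b0),np.sin(b0);P=lambda r_,b,z:f([hx+c*r_-s*b,hy+s*r_+c*b,z])
            for zz in (.049,.099): cv2.polylines(sub,[np.array([P(.009,-w,zz),P(.014,-w,zz),P(.014,w,zz),P(.009,w,zz)])],True,(255,255,0) if i else (0,255,255),1)
    cv2.imwrite(f'pics/{fn}.png',sub)
E
python3 - <<'E'
from ov import *
s=load('scene10');t=load('top10')
H=(.4827,.2350,-127)
drawcog(s,.4828,.2342,.159,-127,'o10s',360,120,410,200,9,H)
drawcog(t,.4828,.2342,.159,-127,'o10t',195,240,240,280,16,H)
E
```

```text
(no output)
```

View pics/o10s.png

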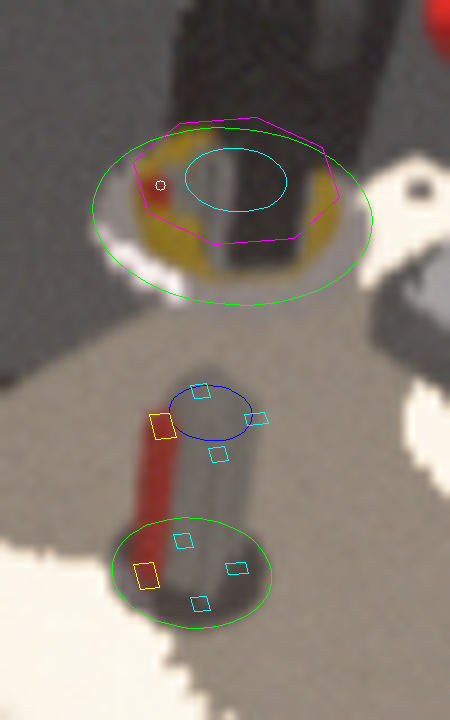

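View pics/o10t.png

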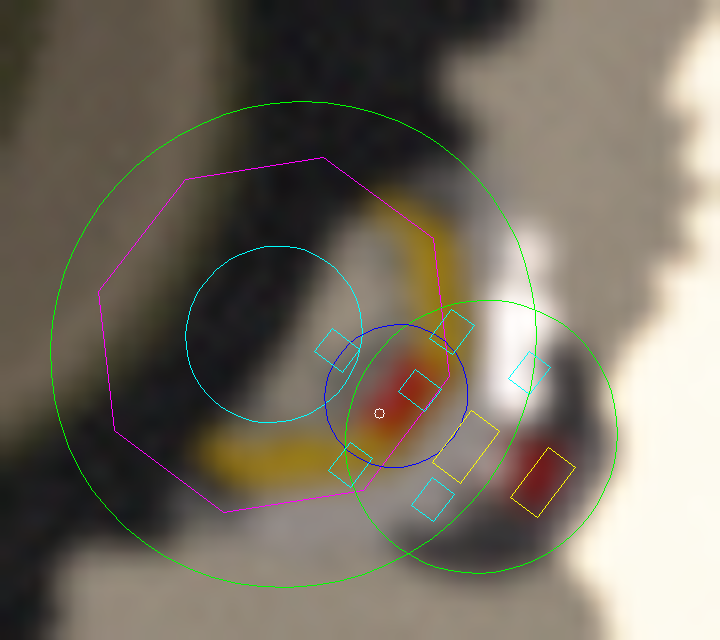

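```bash
python3 - <<'E'
from h import *
s=load('scene10');t=load('top10')
def enh(im,fn,u0,v0,u1,v1,k,g):
    a=im['frame'][v0:v1,u0:u1,::-1].astype(np.float32)/255; a=np.clip(a**.6*g,0,1)
    cv2.imwrite(f'pics/{fn}.png',cv2.resize((a*255).astype(np.uint8),None,fx=k,fy=k,interpolation=cv2.INTER_LANCZOS4))
enh(s,'e10s',365,130,405,195,9,1.2); enh(t,'e10t',195,240,240,280,16,1.2)
E
```

```text
(no output)
```

View pics/e10s.png

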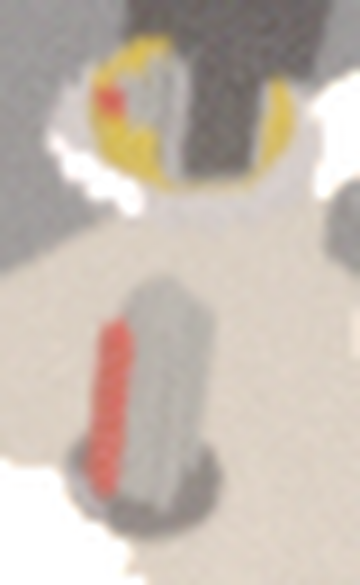

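View pics/e10t.png

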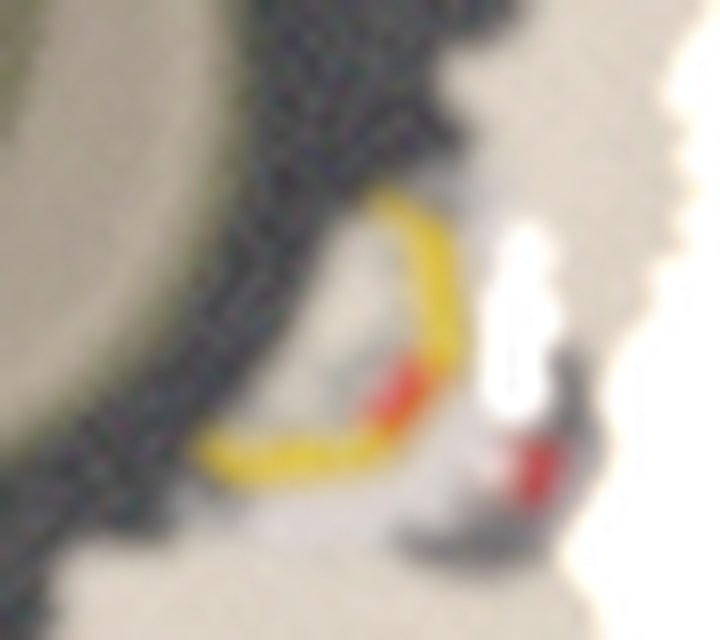

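```bash
cat > fit2.py <<'E'
from fit import *
import fit
b=np.array([1.5,-1.1])
T=load('top6');S=load('scene6')
def obs2(im):
    sub,red,sil,u0,v0=obs(im)
    g=cv2.GaussianBlur(sub,(0,0),2)
    red=(g[...,0]>1.45*g[...,1])&(g[...,1]<150); sil=(g.max(2)<178)|red
    # shadow exclusion: wedge beyond flange towards +x (dark shadow seen there)
    ok=np.ones(red.shape,bool)
    c=np.array([proj(im,[.4825+d*np.cos(a),.2353+d*np.sin(a),.047]) for d in (.012,.045) for a in np.radians([-40,-10,20,50])])
    q=((c-[u0,v0]+.5)*fit.K).astype(np.float32); m=np.zeros(red.shape,np.uint8); cv2.fillConvexPoly(m,cv2.convexHull(q).astype(np.int32),1)
    return sub,red,sil,u0,v0,m==0
oT=obs2(T);oS=obs2(S)
def c2(im,o,x,y,yaw):
    A,R=render(im,x,y,yaw,o[:5]); ok=o[5]
    return ((A^o[2])&ok).sum()/4000+ (R^o[1]).sum()/2000
def tot(p,yaw):
    return c2(T,oT,(p[0]+b[0])/1e3,(p[1]+b[1])/1e3,yaw)+c2(S,oS,p[0]/1e3,p[1]/1e3,yaw)
for yaw in range(-145,-99,4):
    y=np.radians(yaw); best=None
    for x0 in ((481,236),(483,235)):
        r_=minimize(tot,x0,args=(y,),method='Nelder-Mead',options=dict(initial_simplex=[x0,(x0[0]+1.5,x0[1]),(x0[0],x0[1]+1.5)],xatol=.05,fatol=1e-3))
        if best is None or r_.fun<best.fun: best=r_
    p=best.x
    print(yaw,p.round(2),round(best.fun,3),round(c2(T,oT,(p[0]+b[0])/1e3,(p[1]+b[1])/1e3,y),3))
E
python3 fit2.py
```

```text
-145 [484.05 233.51] 3.469 1.238
-141 [483.3  234.06] 3.453 1.161
-137 [483.22 234.57] 3.227 1.072
-133 [482.87 235.02] 3.037 1.012
-129 [482.26 235.37] 2.934 0.968
-125 [481.73 235.96] 2.988 0.964
-121 [481.62 235.55] 3.055 1.015
-117 [480.93 235.95] 3.207 1.085
-113 [480.16 236.38] 3.346 1.144
-109 [479.58 237.04] 3.481 1.184
-105 [479.19 237.54] 3.688 1.262
-101 [478.68 237.38] 3.99 1.383
```

```bash
sed -i 's/for q in (.008,.014) for b/for q in ((.0095 if i==0 else .008),.014) for b/; s/for q in (.008,.0135)\]/for q in ((.0095 if i==0 else .008),.0135)]/' fit.py; cat >> fit2.py <<'E'
def over(im,o,x,y,yaw):
    a=cv2.cvtColor(np.clip(o[0],0,255).astype(np.uint8),cv2.COLOR_RGB2BGR)
    for (c,P) in parts(x,y,yaw):
        Rm,t=cam(im);q=(np.array(P)@Rm.T+t)@im['K'].T;q=q[:,:2]/q[:,2:];q=((q-[o[3],o[4]]+.5)*K-.5).astype(np.float32)
        cv2.polylines(a,[cv2.convexHull(q).astype(np.int32)],True,(0,255,255) if c=='r' else (0,255,0),1)
    return a
rows=[]
for yaw,p in ((-128,(482.2,235.4)),(-117,(481,236))):
    y=np.radians(yaw)
    rows.append(np.hstack([over(T,oT,(p[0]+b[0])/1e3,(p[1]+b[1])/1e3,y),over(S,oS,p[0]/1e3,p[1]/1e3,y)]))
cv2.imwrite('pics/fit2.png',cv2.resize(np.vstack(rows),(600,600)))
E
python3 fit2.py
```

```text
-145 [484.   233.71] 3.924 1.33
-141 [483.52 234.21] 3.948 1.238
-137 [483.25 234.63] 3.687 1.159
-133 [482.8  235.45] 3.466 1.07
-129 [482.58 235.57] 3.278 1.045
-125 [482.04 236.43] 3.12 0.999
-121 [481.86 236.48] 3.007 1.032
-117 [481.25 236.84] 3.014 1.096
-113 [480.66 236.91] 3.111 1.178
-109 [479.73 237.36] 3.179 1.224
-105 [479.27 237.45] 3.387 1.307
-101 [478.69 237.44] 3.707 1.418
```

View pics/fit2.png

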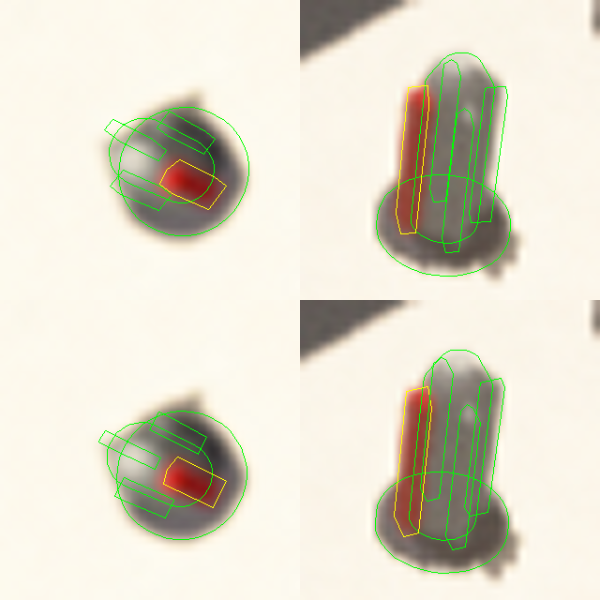

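```bash
python3 -c "
from h import *
plan(.4820,.2356,.127,-32)"; python3 -m pendant '[{"linear":[0.02,-0.03,0.2],"delta_rot":[0,0,-0.0436],"fingers":0.9},{"linear":[0,0,0.3],"delta_rot":[0,0,0],"fingers":0.9},{"linear":[0,0,0.2],"delta_rot":[0,0,0],"fingers":0.9},{"linear":[0,0,0.1],"delta_rot":[0,0,0],"fingers":0.9},{"linear":[0,0,0],"delta_rot":[0,0,0],"fingers":0.9},{"linear":[0,0,0],"delta_rot":[0,0,0],"fingers":0.9}]'; python3 -c "
from ov import *
plan(.4820,.2356,.127,-32)
p=r.read_state()['tool_pos']
s=snap('scene','scene11')
t=snap('top','top11')
H=(.4820,.2356,-122)
drawcog(s,p[0],p[1],p[2]-.008,-122,'o11s',360,130,410,200,9,H)
H=(.4835,.2345,-122)
drawcog(t,p[0]+.0015,p[1]-.0011,p[2]-.008,-122,'o11t',195,240,240,280,16,H)
"
```

```text
t 15.25 pos [0.4829 0.2341 0.1674] jaw -36.93 j7 -0.58 F [-0.1  0.5 -1.5] gap 0.495 tilt [-0.0005 -0.0006]
lin units [ 0.013 -0.032  0.809] turn deg(world) 4.93 -> rotz units -0.043
lin units after turn [ 0.015 -0.031  0.809]
time: 15.85
tool_pos: [0.4827, 0.2361, 0.128]
tcp_rot: [[0.531, 0.847, 0.0], [0.847, -0.531, -0.0], [0.0, 0.0, -1.0]]
contact_force: [0.6, -0.2, -0.8]
finger_gap: 0.496
t 15.85 pos [0.4827 0.2361 0.128 ] jaw -32.08 j7 -0.46 F [ 0.6 -0.2 -0.8] gap 0.496 tilt [ 0.0003 -0.    ]
lin units [-0.016 -0.006  0.02 ] turn deg(world) 0.08 -> rotz units -0.0007
lin units after turn [-0.016 -0.006  0.02 ]
```

View pics/o11s.png

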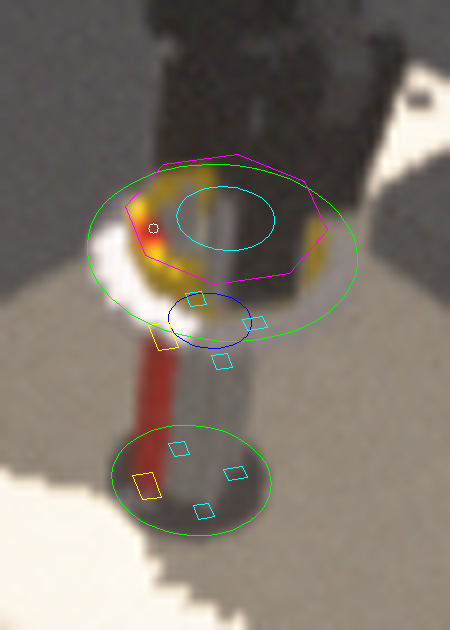

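View pics/o11t.png

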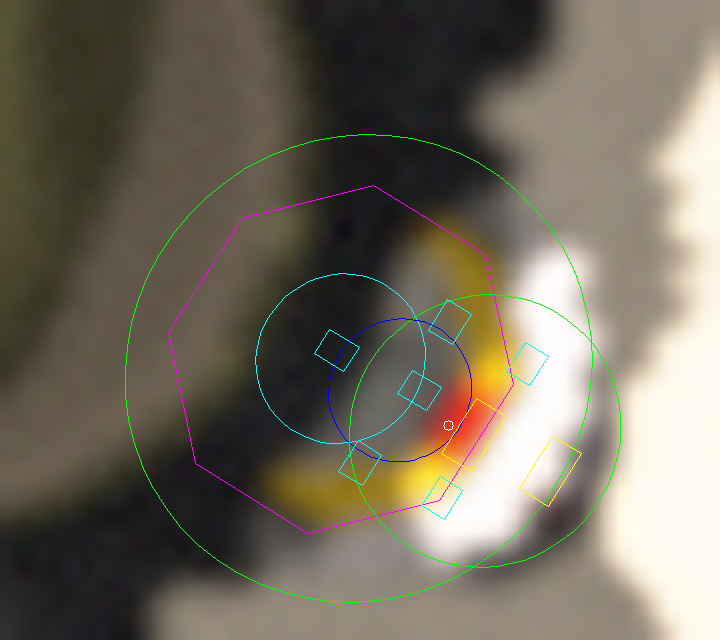

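```bash
python3 -m pendant '[{"linear":[-0.01,0,0.1],"delta_rot":[0,0,0],"fingers":0.9},{"linear":[0,0,0.1],"delta_rot":[0,0,0],"fingers":0.9},{"linear":[0,0,0.06],"delta_rot":[0,0,0],"fingers":0.9},{"linear":[0,0,0],"delta_rot":[0,0,0],"fingers":0.9}]'; python3 -m pendant '[{"linear":[0,0,0.06],"delta_rot":[0,0,0],"fingers":0.9},{"linear":[0,0,0.04],"delta_rot":[0,0,0],"fingers":0.9},{"linear":[0,0,0],"delta_rot":[0,0,0],"fingers":0.9}]'
```

```text
time: 16.35
tool_pos: [0.4819, 0.2357, 0.1143]
tcp_rot: [[0.531, 0.847, -0.001], [0.847, -0.531, -0.0], [-0.001, -0.0, -1.0]]
contact_force: [0.7, -0.2, -1.0]
finger_gap: 0.494
time: 16.65
tool_pos: [0.481, 0.2362, 0.1093]
tcp_rot: [[0.531, 0.848, -0.002], [0.848, -0.531, 0.0], [-0.001, -0.002, -1.0]]
contact_force: [-2.8, 3.3, -3.7]
finger_gap: 0.494
```

```bash
python3 -m pendant '[{"linear":[0,-0.015,0.04],"delta_rot":[0,0,0],"fingers":0.9},{"linear":[0,0,0.04],"delta_rot":[0,0,0],"fingers":0.9},{"linear":[0,0,0],"delta_rot":[0,0,0],"fingers":0.9}]'; python3 -m pendant '[{"linear":[0,0,0.04],"delta_rot":[0,0,0],"fingers":0.9},{"linear":[0,0,0.04],"delta_rot":[0,0,0],"fingers":0.9},{"linear":[0,0,0],"delta_rot":[0,0,0],"fingers":0.9}]'; python3 -c "
from h import *
print(r.read_state()['torque'].round(2))"
```

```text
time: 16.95
tool_pos: [0.4808, 0.2367, 0.1059]
tcp_rot: [[0.531, 0.848, -0.001], [0.848, -0.531, 0.001], [0.0, -0.001, -1.0]]
contact_force: [-5.7, 2.1, 3.7]
finger_gap: 0.495
time: 17.25
tool_pos: [0.4802, 0.237, 0.1016]
tcp_rot: [[0.53, 0.848, -0.002], [0.848, -0.53, 0.001], [-0.001, -0.002, -1.0]]
contact_force: [-7.7, 1.4, -2.9]
finger_gap: 0.494
[0.24 1.64 0.14]
```

```bash
python3 -m pendant '[{"linear":[-0.01,-0.015,0.04],"delta_rot":[0,0,0],"fingers":0.9},{"linear":[0,0,0.06],"delta_rot":[0,0,0],"fingers":0.9},{"linear":[0,0,0],"delta_rot":[0,0,0],"fingers":0.9}]'; python3 -m pendant '[{"linear":[0,0,0.06],"delta_rot":[0,0,0],"fingers":0.9},{"linear":[0,0,0.06],"delta_rot":[0,0,0],"fingers":0.9},{"linear":[0,0,0],"delta_rot":[0,0,0],"fingers":0.9}]'; python3 -c "
from h import *
print(r.read_state()['torque'].round(2))
s=snap('scene','scene12');crop(s,'s12',345,110,425,200,7)"
```

```text
time: 17.55
tool_pos: [0.4788, 0.2372, 0.0962]
tcp_rot: [[0.53, 0.848, -0.003], [0.848, -0.53, 0.001], [-0.001, -0.003, -1.0]]
contact_force: [-6.1, 4.3, -2.9]
finger_gap: 0.491
time: 17.85
tool_pos: [0.4788, 0.2372, 0.0902]
tcp_rot: [[0.53, 0.848, -0.003], [0.848, -0.53, 0.001], [-0.001, -0.003, -1.0]]
contact_force: [-6.5, 4.0, -1.0]
finger_gap: 0.494
[1.02 1.36 0.12]
```

View pics/s12.png

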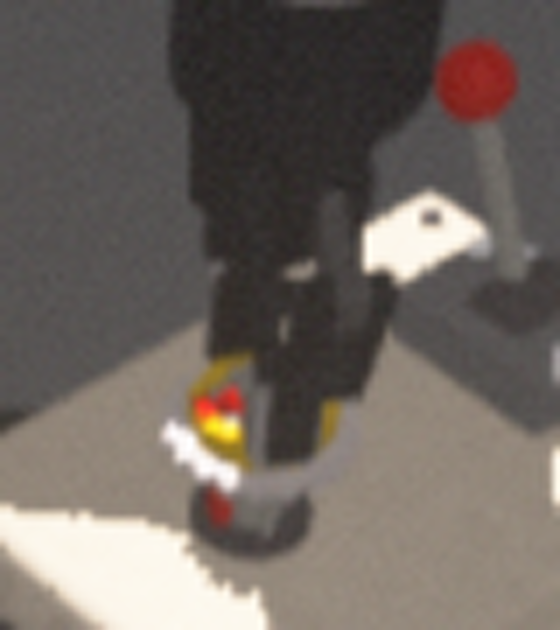

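The spline shows through the slot beside the red mark at (220,405), so the yellow cog is engaged. Continuing down.

```bash
python3 -m pendant '[{"linear":[0,-0.012,0.1],"delta_rot":[0,0,0],"fingers":0.9},{"linear":[0,0,0.1],"delta_rot":[0,0,0],"fingers":0.9},{"linear":[0,0,0.1],"delta_rot":[0,0,0],"fingers":0.9},{"linear":[0,0,0],"delta_rot":[0,0,0],"fingers":0.9}]'; python3 -m pendant '[{"linear":[0,0,0.1],"delta_rot":[0,0,0],"fingers":0.9},{"linear":[0,0,0.1],"delta_rot":[0,0,0],"fingers":0.9},{"linear":[0,0,0.04],"delta_rot":[0,0,0],"fingers":0.9},{"linear":[0,0,0.02],"delta_rot":[0,0,0],"fingers":0.9},{"linear":[0,0,0],"delta_rot":[0,0,0],"fingers":0.9}]'
```

```text
time: 18.3
tool_pos: [0.4788, 0.2372, 0.0751]
tcp_rot: [[0.53, 0.848, -0.003], [0.848, -0.53, 0.0], [-0.001, -0.002, -1.0]]
contact_force: [-4.7, 3.8, -5.2]
finger_gap: 0.492
time: 18.8
tool_pos: [0.4788, 0.2372, 0.0624]
tcp_rot: [[0.53, 0.848, -0.003], [0.848, -0.53, 0.0], [-0.001, -0.002, -1.0]]
contact_force: [-4.8, 3.2, -0.2]
finger_gap: 0.495
```

```bash
python3 -m pendant '[{"linear":[0,0,0.04],"delta_rot":[0,0,0],"fingers":0.9},{"linear":[0,0,0.04],"delta_rot":[0,0,0],"fingers":0.9},{"linear":[0,0,0],"delta_rot":[0,0,0],"fingers":0.9}]'; python3 -m pendant '[{"linear":[0,0,0.04],"delta_rot":[0,0,0],"fingers":0.9},{"linear":[0,0,0.02],"delta_rot":[0,0,0],"fingers":0.9},{"linear":[0,0,0],"delta_rot":[0,0,0],"fingers":0.9}]'
```

```text
time: 19.1
tool_pos: [0.4788, 0.2372, 0.0584]
tcp_rot: [[0.53, 0.848, -0.002], [0.848, -0.53, 0.0], [-0.001, -0.002, -1.0]]
contact_force: [-5.3, 3.0, -0.9]
finger_gap: 0.494
time: 19.4
tool_pos: [0.4788, 0.2372, 0.0572]
tcp_rot: [[0.53, 0.848, -0.002], [0.848, -0.53, 0.002], [0.001, -0.003, -1.0]]
contact_force: [-9.7, 1.9, 26.4]
finger_gap: 0.492
```

Seated at TCP 0.0572, 27 N. Releasing and rising.

```bash
python3 -m pendant '[{"linear":[0,0,-0.04],"delta_rot":[0,0,0],"fingers":0.9},{"linear":[0,0,0],"delta_rot":[0,0,0],"fingers":0.4},{"linear":[0,0,0],"delta_rot":[0,0,0],"fingers":0.25},{"linear":[0,0,0],"delta_rot":[0,0,0],"fingers":0.25},{"linear":[0,0,0],"delta_rot":[0,0,0],"fingers":0.25}]';  python3 -c "
from h import *
plan(.4788,.2372,.0572,-32)"; python3 -m pendant '[{"linear":[0,0,-0.3],"delta_rot":[0,0,0],"fingers":0.25},{"linear":[0,0,-0.6],"delta_rot":[0,0,0],"fingers":0.25},{"linear":[0,0,-0.6],"delta_rot":[0,0,0],"fingers":0.25},{"linear":[0,0,-0.5],"delta_rot":[0,0,0],"fingers":0.3},{"linear":[0,0,-0.2],"delta_rot":[0,0,0],"fingers":0.33},{"linear":[0,0,0],"delta_rot":[0,0,0],"fingers":0.33}]'; python3 -c "
from h import *
s=snap('scene','scene13');crop(s,'s13',345,130,425,200,8)
t=snap('top','top13')
g=dict(white=(.447,.013),blue=(.608,.008),green=(.617,-.138))
A=cogs(t,g);B=cogs(s,g)
for n in g:
    print(n,A[n]['C'].round(4),B[n]['C'].round(4),'yaw',A[n]['yaw'].round(1),B[n]['yaw'].round(1),'r',A[n]['r'].round(4),B[n]['r'].round(4),A[n]['ax'].round(1),B[n]['ax'].round(1))
plan(.4462,.0155,.07,17.5-45)
"
```

```text
time: 19.9
tool_pos: [0.4806, 0.2363, 0.0578]
tcp_rot: [[0.531, 0.847, 0.001], [0.847, -0.531, -0.0], [0.0, 0.001, -1.0]]
contact_force: [0.1, 0.5, 0.3]
finger_gap: 0.751
t 19.9 pos [0.4806 0.2363 0.0578] jaw -32.1 j7 -0.37 F [0.1 0.5 0.3] gap 0.751 tilt [ 0.0008 -0.0003]
lin units [-0.005 -0.04   0.011] turn deg(world) 0.1 -> rotz units -0.0009
lin units after turn [-0.005 -0.04   0.011]
time: 20.5
tool_pos: [0.4807, 0.237, 0.1687]
tcp_rot: [[0.531, 0.848, 0.002], [0.848, -0.531, 0.001], [0.002, 0.001, -1.0]]
contact_force: [-0.5, -0.1, -0.3]
finger_gap: 0.669
white [0.447  0.0145 0.003 ] [0.4456 0.016  0.003 ] yaw -162.7 -162.7 r 0.0166 0.0184 [27.9 28.2] [24. 30.]
blue [0.6054 0.0076 0.003 ] [0.6039 0.0086 0.003 ] yaw 32.6 34.3 r 0.018 0.019 [26.6 27.3] [28.5 32.5]
green [ 0.6159 -0.1365  0.003 ] [ 0.6149 -0.1357  0.003 ] yaw 44.7 46.5 r 0.0179 0.019 [26.6 27.6] [32.8 35.3]
t 20.6 pos [0.4798 0.2367 0.1671] jaw -32.05 j7 -0.52 F [ 0.2  0.4 -1.1] gap 0.667 tilt [-0.0004 -0.0002]
lin units [-4.105  1.779  1.943] turn deg(world) 4.55 -> rotz units -0.0397
lin units after turn [-4.233  1.448  1.943]
```

View pics/s13.png

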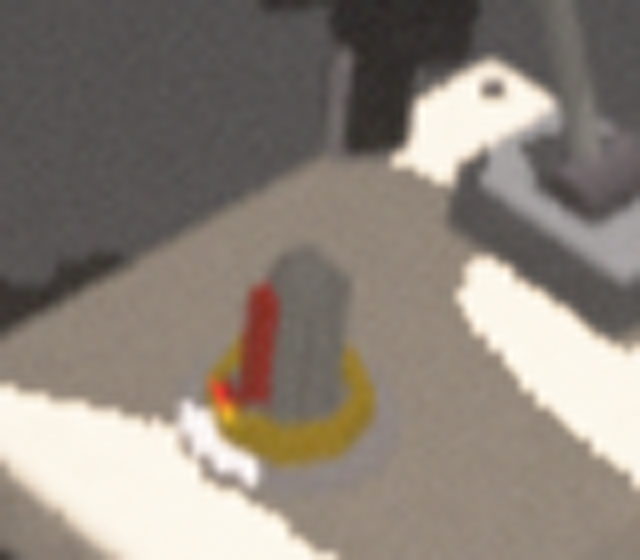

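View pics/scene13.png

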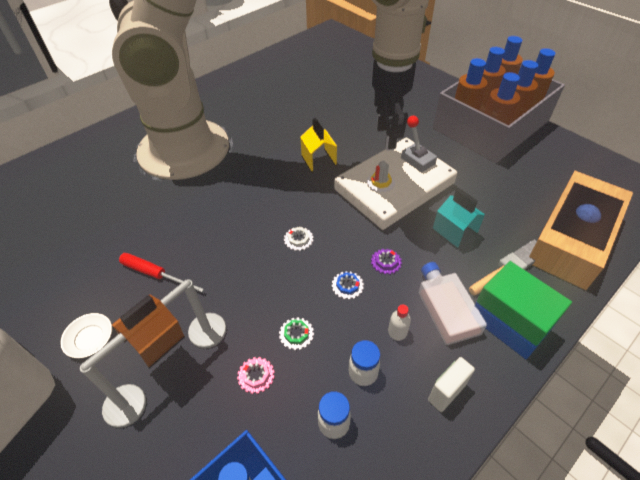

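```bash
python3 -m pendant '[{"linear":[0,0,0],"delta_rot":[0,0,-0.04],"fingers":0.33},{"linear":[-0.3,0.1,0],"delta_rot":[0,0,0],"fingers":0.33},{"linear":[-0.6,0.2,0],"delta_rot":[0,0,0],"fingers":0.33},{"linear":[-0.7,0.25,0],"delta_rot":[0,0,0],"fingers":0.33},{"linear":[-0.7,0.25,0],"delta_rot":[0,0,0],"fingers":0.33},{"linear":[-0.7,0.25,0.3],"delta_rot":[0,0,0],"fingers":0.33},{"linear":[-0.7,0.25,0.5],"delta_rot":[0,0,0],"fingers":0.33},{"linear":[-0.4,0.15,0.5],"delta_rot":[0,0,0],"fingers":0.33},{"linear":[-0.13,0,0.4],"delta_rot":[0,0,0],"fingers":0.33},{"linear":[0,0,0.2],"delta_rot":[0,0,0],"fingers":0.33},{"linear":[0,0,0],"delta_rot":[0,0,0],"fingers":0.33},{"linear":[0,0,0],"delta_rot":[0,0,0],"fingers":0.33}]'; python3 -c "
from h import *
plan(.4463,.0153,.007,-27.6)
s=snap('scene','scene14');crop(s,'s14',240,130,340,280,5)"
```

```text
time: 21.8
tool_pos: [0.4461, 0.0146, 0.0725]
tcp_rot: [[0.463, 0.886, -0.001], [0.886, -0.463, -0.001], [-0.001, -0.001, -1.0]]
contact_force: [0.7, -0.3, 0.0]
finger_gap: 0.674
t 21.8 pos [0.4461 0.0146 0.0725] jaw -27.61 j7 0.11 F [ 0.7 -0.3  0. ] gap 0.674 tilt [-0.0014 -0.0005]
lin units [ 0.016 -0.002  1.311] turn deg(world) 0.01 -> rotz units -0.0001
lin units after turn [ 0.016 -0.002  1.311]
```

View pics/s14.png

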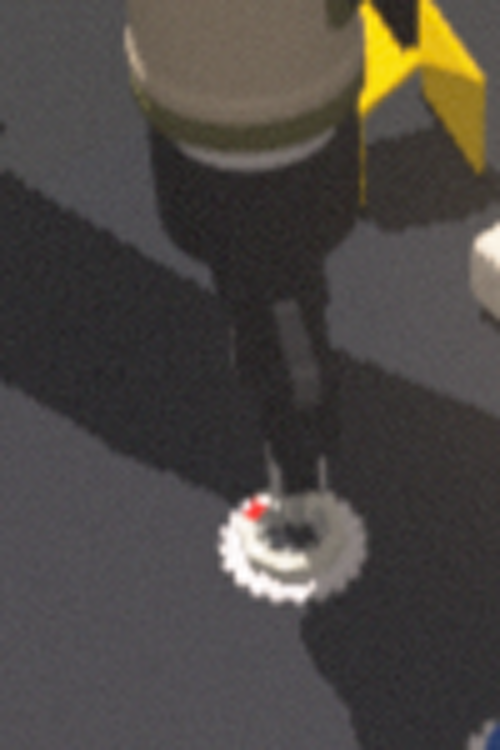

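```bash
python3 -m pendant '[{"linear":[0.01,0,0.3],"delta_rot":[0,0,0],"fingers":0.33},{"linear":[0,0,0.4],"delta_rot":[0,0,0],"fingers":0.33},{"linear":[0,0,0.3],"delta_rot":[0,0,0],"fingers":0.33},{"linear":[0,0,0.18],"delta_rot":[0,0,0],"fingers":0.33},{"linear":[0,0,0.08],"delta_rot":[0,0,0],"fingers":0.33},{"linear":[0,0,0],"delta_rot":[0,0,0],"fingers":0.33},{"linear":[0,0,0],"delta_rot":[0,0,0],"fingers":0.33}]'; python3 -c "
from h import *
plan(.4463,.0153,.007,-27.6)
s=snap('scene','scene15');crop(s,'s15',240,150,340,280,5)"
```

```text
time: 22.55
tool_pos: [0.4478, 0.0162, 0.0108]
tcp_rot: [[0.464, 0.886, -0.0], [0.886, -0.464, -0.0], [-0.0, 0.0, -1.0]]
contact_force: [0.6, 0.3, -0.5]
finger_gap: 0.671
t 22.55 pos [0.4478 0.0162 0.0108] jaw -27.62 j7 0.41 F [ 0.6  0.3 -0.5] gap 0.671 tilt [-0.0001 -0.0002]
lin units [-0.03  -0.019  0.076] turn deg(world) 0.02 -> rotz units -0.0001
lin units after turn [-0.03  -0.019  0.076]
```

View pics/s15.png

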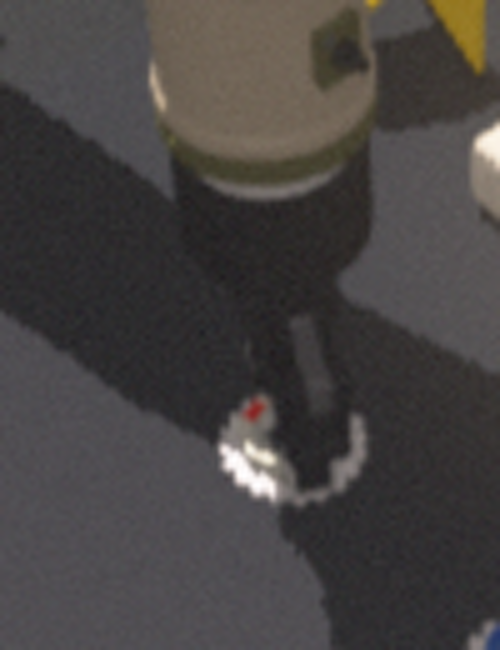

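```bash
python3 -m pendant '[{"linear":[-0.03,-0.01,0.05],"delta_rot":[0,0,0],"fingers":0.33},{"linear":[0,0,0],"delta_rot":[0,0,0],"fingers":0.45},{"linear":[0,0,0],"delta_rot":[0,0,0],"fingers":0.7},{"linear":[0,0,0],"delta_rot":[0,0,0],"fingers":0.9},{"linear":[0,0,0],"delta_rot":[0,0,0],"fingers":0.9},{"linear":[0,0,0],"delta_rot":[0,0,0],"fingers":0.9}]' 40;python3 -m pendant '[{"linear":[0,0,-0.1],"delta_rot":[0,0,0],"fingers":0.9},{"linear":[0,0,-0.4],"delta_rot":[0,0,0],"fingers":0.9},{"linear":[0,0,-0.6],"delta_rot":[0,0,0],"fingers":0.9},{"linear":[0,0,-0.8],"delta_rot":[0,0,0],"fingers":0.9},{"linear":[0,0,-0.8],"delta_rot":[0,0,0],"fingers":0.9},{"linear":[0,0,-0.4],"delta_rot":[0,0,0],"fingers":0.9},{"linear":[0,0,-0.1],"delta_rot":[0,0,0],"fingers":0.9},{"linear":[0,0,0],"delta_rot":[0,0,0],"fingers":0.9}]'; python3 -c "
from h import *
plan(.4783,.2375,.17,13)
s=snap('scene','scene16');crop(s,'s16',240,90,340,230,5)"
```

```text
time: 23.2
tool_pos: [0.4474, 0.0149, 0.0096]
tcp_rot: [[0.462, 0.887, -0.003], [0.887, -0.462, 0.0], [-0.001, -0.002, -1.0]]
contact_force: [-0.7, 0.4, 8.3]
finger_gap: 0.489
time: 24.0
tool_pos: [0.4479, 0.0155, 0.1693]
tcp_rot: [[0.461, 0.887, -0.002], [0.887, -0.461, 0.001], [-0.0, -0.002, -1.0]]
contact_force: [0.6, 0.2, -1.6]
finger_gap: 0.49
t 24.0 pos [0.4479 0.0155 0.1693] jaw -27.44 j7 0.1 F [ 0.6  0.2 -1.6] gap 0.49 tilt [-0.0022  0.0006]
lin units [ 4.221 -1.507 -0.013] turn deg(world) 40.44 -> rotz units -0.3529
lin units after turn [ 4.19   1.591 -0.02 ]
```

View pics/s16.png

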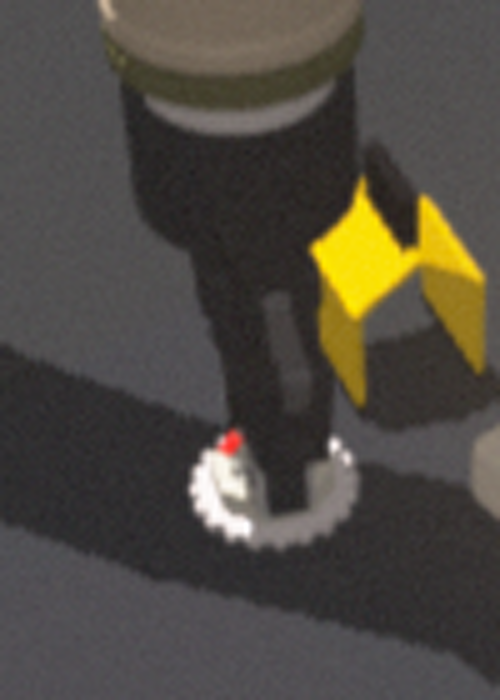

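```bash
python3 -m pendant '[{"linear":[0.3,-0.1,0],"delta_rot":[0,0,0],"fingers":0.9},{"linear":[0.6,-0.2,0],"delta_rot":[0,0,0],"fingers":0.9},{"linear":[0.7,-0.25,0],"delta_rot":[0,0,0],"fingers":0.9},{"linear":[0.7,-0.25,0],"delta_rot":[0,0,0],"fingers":0.9},{"linear":[0.7,-0.25,0],"delta_rot":[0,0,0],"fingers":0.9},{"linear":[0.7,-0.25,0],"delta_rot":[0,0,0],"fingers":0.9},{"linear":[0.4,-0.15,0],"delta_rot":[0,0,0],"fingers":0.9},{"linear":[0.12,-0.06,0],"delta_rot":[0,0,0],"fingers":0.9},{"linear":[0,0,0],"delta_rot":[0,0,-0.07],"fingers":0.9},{"linear":[0,0,0],"delta_rot":[0,0,-0.07],"fingers":0.9},{"linear":[0,0,0],"delta_rot":[0,0,-0.07],"fingers":0.9},{"linear":[0,0,0],"delta_rot":[0,0,-0.07],"fingers":0.9},{"linear":[0,0,0],"delta_rot":[0,0,-0.07],"fingers":0.9},{"linear":[0,0,0],"delta_rot":[0,0,-0.003],"fingers":0.9},{"linear":[0,0,0],"delta_rot":[0,0,0],"fingers":0.9}]'; python3 -c "
from ov import *
plan(.4783,.2375,.13,13)
p=r.read_state()['tool_pos']
s=snap('scene','scene17');t=snap('top','top17')
drawcog(s,p[0],p[1],p[2]-.009,-122,'o17s',350,120,420,200,7)
drawcog(t,p[0]+.0015,p[1]-.0011,p[2]-.009,-122,'o17t',195,240,240,280,16)
"
```

```text
time: 25.55
tool_pos: [0.4781, 0.2357, 0.1683]
tcp_rot: [[-0.219, 0.976, -0.004], [0.976, 0.219, -0.0], [0.001, -0.004, -1.0]]
contact_force: [-0.0, -1.1, -1.2]
finger_gap: 0.493
t 25.55 pos [0.4781 0.2357 0.1683] jaw 12.65 j7 0.21 F [-0.  -1.1 -1.2] gap 0.493 tilt [-0.0044 -0.0005]
lin units [0.034 0.015 0.767] turn deg(world) 0.35 -> rotz units -0.003
lin units after turn [0.034 0.016 0.767]
```

View pics/o17s.png

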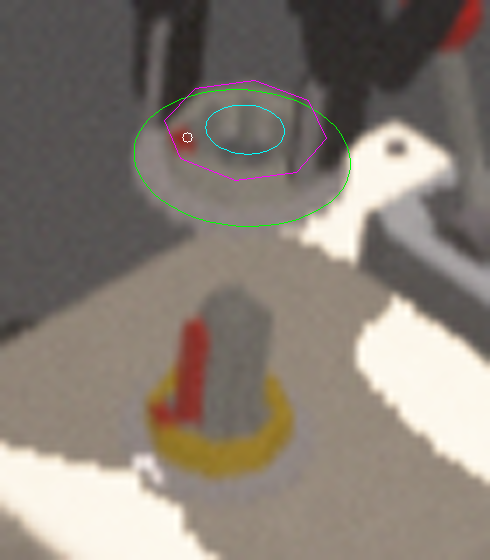

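View pics/o17t.png

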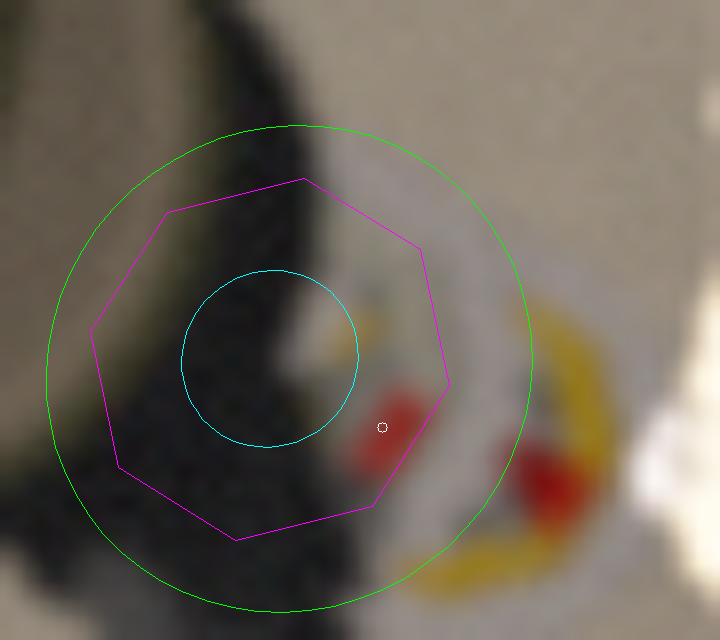

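```bash
python3 -m pendant '[{"linear":[0.02,0.015,0.2],"delta_rot":[0,0,-0.003],"fingers":0.9},{"linear":[0.01,0,0.3],"delta_rot":[0,0,0],"fingers":0.9},{"linear":[0,0,0.3],"delta_rot":[0,0,0],"fingers":0.9},{"linear":[0,0,0.1],"delta_rot":[0,0,0],"fingers":0.9},{"linear":[0,0,0.1],"delta_rot":[0,0,0],"fingers":0.9},{"linear":[0,0,0],"delta_rot":[0,0,0],"fingers":0.9}]';python3 -m pendant '[{"linear":[0,0,0.06],"delta_rot":[0,0,0],"fingers":0.9},{"linear":[0,0,0.06],"delta_rot":[0,0,0],"fingers":0.9},{"linear":[0,0,0],"delta_rot":[0,0,0],"fingers":0.9}]'
```

```text
time: 26.25
tool_pos: [0.4784, 0.2384, 0.1184]
tcp_rot: [[-0.23, 0.973, -0.004], [0.973, 0.23, -0.001], [0.0, -0.004, -1.0]]
contact_force: [0.2, 0.4, -0.8]
finger_gap: 0.488
time: 26.55
tool_pos: [0.4784, 0.2386, 0.1128]
tcp_rot: [[-0.23, 0.973, -0.003], [0.973, 0.23, -0.0], [0.001, -0.003, -1.0]]
contact_force: [0.1, -0.6, -1.4]
finger_gap: 0.489
```

```bash
python3 -m pendant '[{"linear":[-0.015,0,0.06],"delta_rot":[0,0,0],"fingers":0.9},{"linear":[0,0,0.06],"delta_rot":[0,0,0],"fingers":0.9},{"linear":[0,0,0],"delta_rot":[0,0,0],"fingers":0.9}]';python3 -m pendant '[{"linear":[0,0,0.05],"delta_rot":[0,0,0],"fingers":0.9},{"linear":[0,0,0.05],"delta_rot":[0,0,0],"fingers":0.9},{"linear":[0,0,0],"delta_rot":[0,0,0],"fingers":0.9}]'; python3 -c "
from h import *
print(r.read_state()['torque'].round(2))
s=snap('scene','scene18');crop(s,'s18',345,110,425,200,7)"
```

```text
time: 26.85
tool_pos: [0.4791, 0.2376, 0.1067]
tcp_rot: [[-0.23, 0.973, -0.002], [0.973, 0.23, -0.0], [0.0, -0.002, -1.0]]
contact_force: [2.0, 0.1, -2.8]
finger_gap: 0.49
time: 27.15
tool_pos: [0.4792, 0.2376, 0.1017]
tcp_rot: [[-0.23, 0.973, -0.002], [0.973, 0.23, -0.0], [0.0, -0.002, -1.0]]
contact_force: [3.4, -1.9, -2.3]
finger_gap: 0.49
[-0.3  -0.72  0.13]
```

View pics/s18.png

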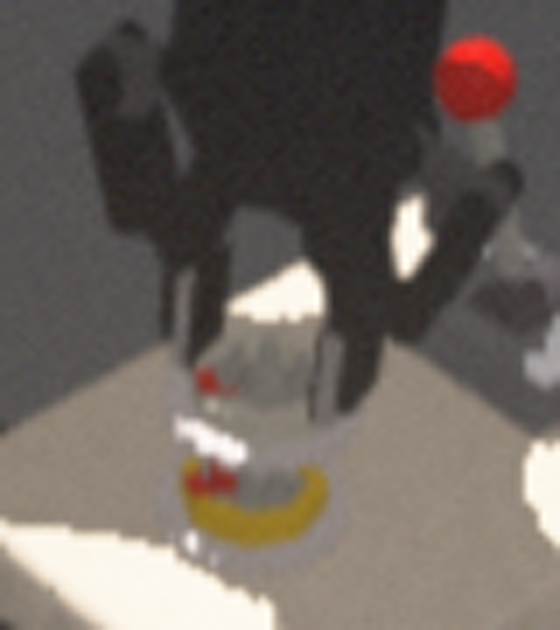

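```bash
python3 -m pendant '[{"linear":[0,0.01,0.1],"delta_rot":[0,0,0],"fingers":0.9},{"linear":[0,0,0.1],"delta_rot":[0,0,0],"fingers":0.9},{"linear":[0,0,0.1],"delta_rot":[0,0,0],"fingers":0.9},{"linear":[0,0,0],"delta_rot":[0,0,0],"fingers":0.9}]';python3 -m pendant '[{"linear":[0,0,0.1],"delta_rot":[0,0,0],"fingers":0.9},{"linear":[0,0,0.08],"delta_rot":[0,0,0],"fingers":0.9},{"linear":[0,0,0.04],"delta_rot":[0,0,0],"fingers":0.9},{"linear":[0,0,0],"delta_rot":[0,0,0],"fingers":0.9}]';python3 -m pendant '[{"linear":[0,0,0.04],"delta_rot":[0,0,0],"fingers":0.9},{"linear":[0,0,0.03],"delta_rot":[0,0,0],"fingers":0.9},{"linear":[0,0,0],"delta_rot":[0,0,0],"fingers":0.9}]'
```

```text
time: 27.6
tool_pos: [0.4792, 0.2376, 0.0862]
tcp_rot: [[-0.23, 0.973, -0.003], [0.973, 0.23, -0.001], [-0.0, -0.003, -1.0]]
contact_force: [4.0, -2.1, -3.4]
finger_gap: 0.49
time: 28.0
tool_pos: [0.4792, 0.2377, 0.0756]
tcp_rot: [[-0.23, 0.973, -0.003], [0.973, 0.23, -0.0], [0.0, -0.003, -1.0]]
contact_force: [3.9, -3.3, -2.9]
finger_gap: 0.493
time: 28.3
tool_pos: [0.4793, 0.2377, 0.0727]
tcp_rot: [[-0.23, 0.973, -0.003], [0.973, 0.23, 0.0], [0.001, -0.003, -1.0]]
contact_force: [2.7, -4.8, 4.6]
finger_gap: 0.489
```

```bash
python3 -m pendant '[{"linear":[0,0,0.03],"delta_rot":[0,0,0],"fingers":0.9},{"linear":[0,0,0.01],"delta_rot":[0,0,0],"fingers":0.9},{"linear":[0,0,0],"delta_rot":[0,0,0],"fingers":0.9}]'
```

```text
time: 28.6
tool_pos: [0.4794, 0.2378, 0.0724]
tcp_rot: [[-0.229, 0.973, -0.002], [0.973, 0.229, 0.002], [0.002, -0.002, -1.0]]
contact_force: [-1.3, -5.1, 30.2]
finger_gap: 0.489
```

```bash
python3 -m pendant '[{"linear":[0,0,-0.05],"delta_rot":[0,0,0],"fingers":0.9},{"linear":[0,0,0],"delta_rot":[0,0,0],"fingers":0.4},{"linear":[0,0,0],"delta_rot":[0,0,0],"fingers":0.25},{"linear":[0,0,0],"delta_rot":[0,0,0],"fingers":0.25},{"linear":[0,0,0],"delta_rot":[0,0,0],"fingers":0.25}]'; python3 -m pendant '[{"linear":[0,0,-0.3],"delta_rot":[0,0,0],"fingers":0.25},{"linear":[0,0,-0.6],"delta_rot":[0,0,0],"fingers":0.25},{"linear":[0,0,-0.6],"delta_rot":[0,0,0],"fingers":0.25},{"linear":[0,0,-0.3],"delta_rot":[0,0,0],"fingers":0.3},{"linear":[0,0,-0.1],"delta_rot":[0,0,0],"fingers":0.33},{"linear":[0,0,0],"delta_rot":[0,0,0],"fingers":0.33}]'; python3 -c "
from h import *
s=snap('scene','scene19');crop(s,'s19',345,130,425,200,8)
t=snap('top','top19')
g=dict(blue=(.608,.008),green=(.617,-.138))
A=cogs(t,g);B=cogs(s,g)
for n in g:
    print(n,A[n]['C'].round(4),B[n]['C'].round(4),'yaw',A[n]['yaw'].round(1),B[n]['yaw'].round(1),'r',A[n]['r'].round(4),B[n]['r'].round(4),A[n]['ax'].round(1),B[n]['ax'].round(1))
plan(.6047,.0081,.07,-11.5)
"
```

```text
time: 29.1
tool_pos: [0.4784, 0.2382, 0.0726]
tcp_rot: [[-0.231, 0.973, -0.004], [0.973, 0.231, -0.0], [0.001, -0.004, -1.0]]
contact_force: [0.1, -0.5, -0.6]
finger_gap: 0.753
time: 29.7
tool_pos: [0.4792, 0.2383, 0.1681]
tcp_rot: [[-0.231, 0.973, -0.003], [0.973, 0.231, 0.0], [0.001, -0.003, -1.0]]
contact_force: [0.0, 1.2, -0.5]
finger_gap: 0.67
blue [0.6055 0.0076 0.003 ] [0.6041 0.0085 0.003 ] yaw 32.8 34.9 r 0.018 0.0189 [26.6 27.4] [28.3 32.6]
green [ 0.6159 -0.1365  0.003 ] [ 0.6148 -0.1356  0.003 ] yaw 44.5 46.3 r 0.0179 0.019 [26.6 27.6] [32.7 35.3]
t 29.8 pos [0.4788 0.238  0.1671] jaw 13.32 j7 0.22 F [ 0.1 -0.   0.6] gap 0.671 tilt [-0.0043 -0.0006]
lin units [-5.055  1.4    1.934] turn deg(world) -24.82 -> rotz units 0.2166
lin units after turn [-4.004  3.393  1.926]
```

View pics/s19.png

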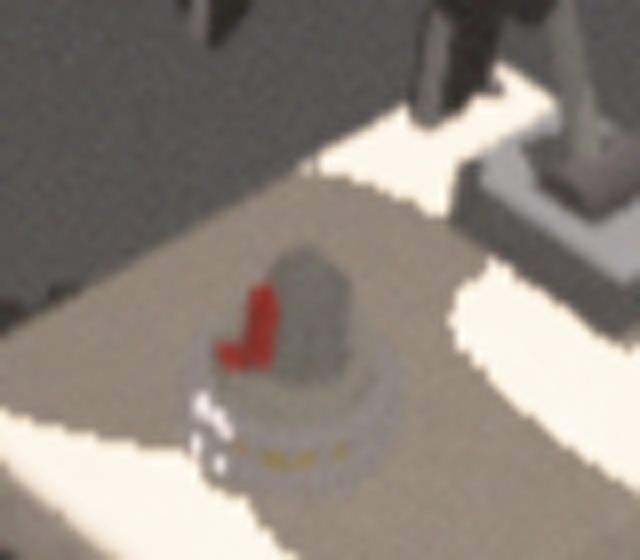

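View pics/scene19.png

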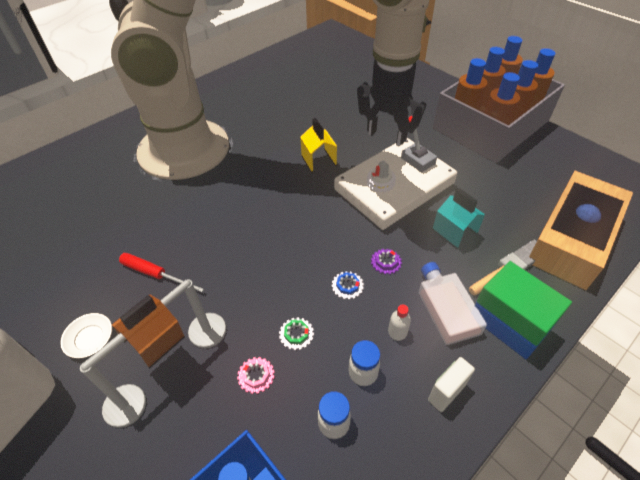

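```bash
python3 -m pendant '[{"linear":[-0.3,0.1,0],"delta_rot":[0,0,0],"fingers":0.33},{"linear":[-0.6,0.15,0],"delta_rot":[0,0,0],"fingers":0.33},{"linear":[-0.75,0.2,0],"delta_rot":[0,0,0],"fingers":0.33},{"linear":[-0.75,0.2,0],"delta_rot":[0,0,0],"fingers":0.33},{"linear":[-0.75,0.2,0],"delta_rot":[0,0,0],"fingers":0.33},{"linear":[-0.75,0.2,0],"delta_rot":[0,0,0],"fingers":0.33},{"linear":[-0.6,0.2,0],"delta_rot":[0,0,0],"fingers":0.33},{"linear":[-0.4,0.1,0],"delta_rot":[0,0,0],"fingers":0.33},{"linear":[-0.15,0.05,0],"delta_rot":[0,0,0],"fingers":0.33},{"linear":[0,0,0.2],"delta_rot":[0,0,0.072],"fingers":0.33},{"linear":[0,0,0.4],"delta_rot":[0,0,0.072],"fingers":0.33},{"linear":[0,0,0.6],"delta_rot":[0,0,0.072],"fingers":0.33},{"linear":[0,0,0.5],"delta_rot":[0,0,0],"fingers":0.33},{"linear":[0,0,0.2],"delta_rot":[0,0,0],"fingers":0.33},{"linear":[0,0,0],"delta_rot":[0,0,0],"fingers":0.33},{"linear":[0,0,0],"delta_rot":[0,0,0],"fingers":0.33}]'; python3 -c "
from h import *
plan(.6047,.0081,.008,-11.5)
s=snap('scene','scene20');crop(s,'s20',290,180,410,320,5)"
```

```text
time: 31.4
tool_pos: [0.6054, 0.0084, 0.073]
tcp_rot: [[0.198, 0.98, -0.003], [0.98, -0.198, -0.0], [-0.001, -0.003, -1.0]]
contact_force: [-0.0, -0.1, -0.7]
finger_gap: 0.668
t 31.4 pos [0.6054 0.0084 0.073 ] jaw -11.43 j7 0.4 F [-0.  -0.1 -0.7] gap 0.668 tilt [-0.0031 -0.    ]
lin units [-0.007 -0.009  1.3  ] turn deg(world) -0.07 -> rotz units 0.0006
lin units after turn [-0.007 -0.009  1.3  ]
```

View pics/s20.png

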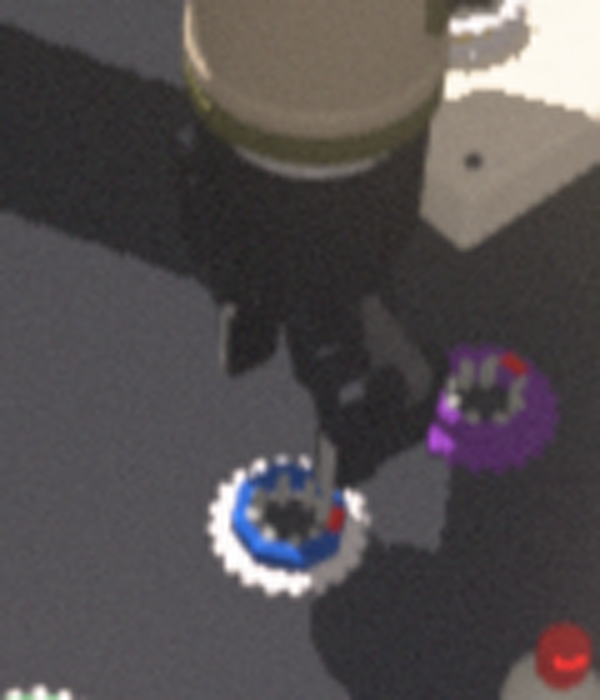

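```bash
python3 -m pendant '[{"linear":[0,0,0.3],"delta_rot":[0,0,0],"fingers":0.33},{"linear":[0,0,0.4],"delta_rot":[0,0,0],"fingers":0.33},{"linear":[0,0,0.3],"delta_rot":[0,0,0],"fingers":0.33},{"linear":[0,0,0.18],"delta_rot":[0,0,0],"fingers":0.33},{"linear":[0,0,0.07],"delta_rot":[0,0,0],"fingers":0.33},{"linear":[0,0,0],"delta_rot":[0,0,0],"fingers":0.33},{"linear":[0,0,0],"delta_rot":[0,0,0],"fingers":0.33}]'; python3 -c "
from h import *
plan(.6047,.0081,.008,-11.5)"
```

```text
time: 32.15
tool_pos: [0.6053, 0.0082, 0.0104]
tcp_rot: [[0.199, 0.98, -0.003], [0.98, -0.199, -0.0], [-0.001, -0.003, -1.0]]
contact_force: [-0.3, -0.5, -0.1]
finger_gap: 0.667
t 32.15 pos [0.6053 0.0082 0.0104] jaw -11.46 j7 0.47 F [-0.3 -0.5 -0.1] gap 0.667 tilt [-0.0027 -0.0002]
lin units [-0.004 -0.012  0.049] turn deg(world) -0.04 -> rotz units 0.0004
lin units after turn [-0.004 -0.012  0.049]
```

```bash
python3 -m pendant '[{"linear":[0,-0.01,0.04],"delta_rot":[0,0,0],"fingers":0.33},{"linear":[0,0,0],"delta_rot":[0,0,0],"fingers":0.45},{"linear":[0,0,0],"delta_rot":[0,0,0],"fingers":0.7},{"linear":[0,0,0],"delta_rot":[0,0,0],"fingers":0.9},{"linear":[0,0,0],"delta_rot":[0,0,0],"fingers":0.9},{"linear":[0,0,0],"delta_rot":[0,0,0],"fingers":0.9}]' 40;python3 -m pendant '[{"linear":[0,0,-0.1],"delta_rot":[0,0,0],"fingers":0.9},{"linear":[0,0,-0.4],"delta_rot":[0,0,0],"fingers":0.9},{"linear":[0,0,-0.6],"delta_rot":[0,0,0],"fingers":0.9},{"linear":[0,0,-0.8],"delta_rot":[0,0,0],"fingers":0.9},{"linear":[0,0,-0.8],"delta_rot":[0,0,0],"fingers":0.9},{"linear":[0,0,-0.4],"delta_rot":[0,0,0],"fingers":0.9},{"linear":[0,0,-0.1],"delta_rot":[0,0,0],"fingers":0.9},{"linear":[0,0,0],"delta_rot":[0,0,0],"fingers":0.9}]'; python3 -c "
from h import *
plan(.4788,.2375,.17,13)
s=snap('scene','scene21');crop(s,'s21',290,100,410,280,4)"
```

```text
time: 32.75
tool_pos: [0.6046, 0.0085, 0.0086]
tcp_rot: [[0.198, 0.98, -0.003], [0.98, -0.198, 0.0], [-0.0, -0.003, -1.0]]
contact_force: [-0.8, -0.4, 5.5]
finger_gap: 0.491
time: 33.55
tool_pos: [0.6051, 0.0088, 0.1684]
tcp_rot: [[0.198, 0.98, -0.002], [0.98, -0.198, 0.0], [-0.0, -0.002, -1.0]]
contact_force: [-0.4, -0.2, -1.0]
finger_gap: 0.492
t 33.55 pos [0.6051 0.0088 0.1684] jaw -11.42 j7 0.3 F [-0.4 -0.2 -1. ] gap 0.492 tilt [-0.0023  0.0004]
lin units [ 3.983 -3.382 -0.025] turn deg(world) 24.42 -> rotz units -0.2131
lin units after turn [ 5.025 -1.433 -0.03 ]
```

View pics/s21.png

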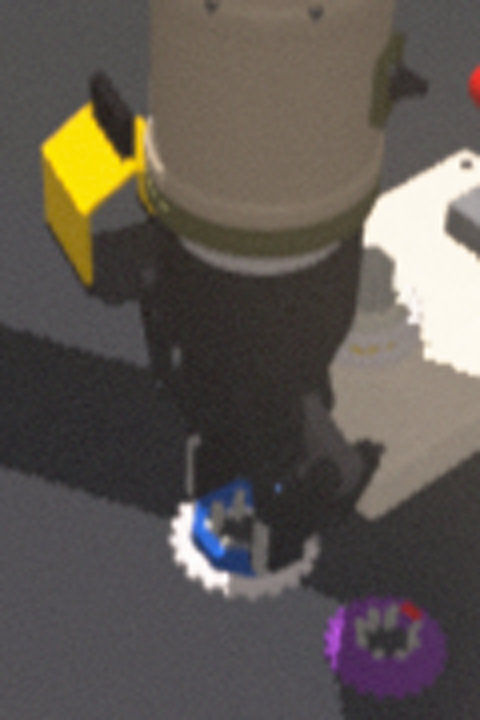

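```bash
python3 -m pendant '[{"linear":[0.2,-0.2,0],"delta_rot":[0,0,0],"fingers":0.9},{"linear":[0.5,-0.4,0],"delta_rot":[0,0,0],"fingers":0.9},{"linear":[0.6,-0.5,0],"delta_rot":[0,0,0],"fingers":0.9},{"linear":[0.6,-0.5,0],"delta_rot":[0,0,0],"fingers":0.9},{"linear":[0.6,-0.5,0],"delta_rot":[0,0,0],"fingers":0.9},{"linear":[0.6,-0.5,0],"delta_rot":[0,0,0],"fingers":0.9},{"linear":[0.5,-0.4,0],"delta_rot":[0,0,0],"fingers":0.9},{"linear":[0.3,-0.3,0],"delta_rot":[0,0,0],"fingers":0.9},{"linear":[0.08,-0.08,0],"delta_rot":[0,0,0],"fingers":0.9},{"linear":[0,0,0],"delta_rot":[0,0,-0.07],"fingers":0.9},{"linear":[0,0,0],"delta_rot":[0,0,-0.07],"fingers":0.9},{"linear":[0,0,0],"delta_rot":[0,0,-0.07],"fingers":0.9},{"linear":[0,0,0],"delta_rot":[0,0,-0.003],"fingers":0.9},{"linear":[0,0,0],"delta_rot":[0,0,0],"fingers":0.9},{"linear":[0,0,0],"delta_rot":[0,0,0],"fingers":0.9}]'; python3 -c "
from ov import *
plan(.4788,.2375,.12,13)
p=r.read_state()['tool_pos']
s=snap('scene','scene22')
drawcog(s,p[0],p[1],p[2]-.009,-122,'o22s',350,120,420,200,7)
"
```

```text
time: 35.1
tool_pos: [0.4788, 0.2366, 0.1681]
tcp_rot: [[-0.221, 0.975, -0.004], [0.975, 0.221, -0.001], [0.0, -0.004, -1.0]]
contact_force: [0.4, 0.2, -1.7]
finger_gap: 0.493
t 35.1 pos [0.4788 0.2366 0.1681] jaw 12.75 j7 0.22 F [ 0.4  0.2 -1.7] gap 0.493 tilt [-0.0037 -0.0007]
lin units [0.018 0.007 0.962] turn deg(world) 0.25 -> rotz units -0.0022
lin units after turn [0.018 0.007 0.962]
```

View pics/o22s.png

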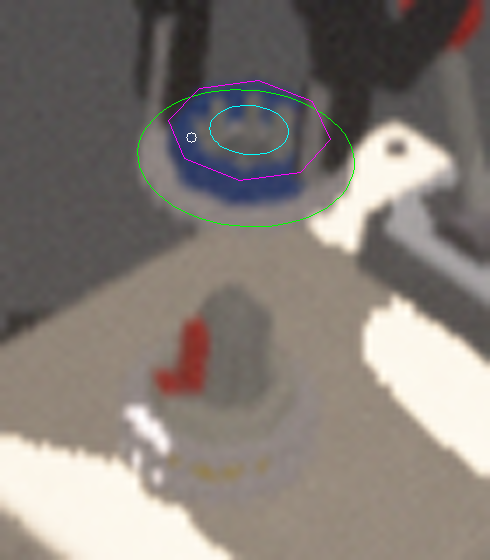

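The red mark isn't where I expected. I chose a grasp that comes out half a turn off for this cog, since the jaw symmetry doesn't apply to a held cog. I'll set the cog down on clear bench and regrasp it at the right angle.

```bash
cat >> h.py <<'E'
def plan2(x,y,z,ty):
    """as plan, but ty = world deg of tool y, no half-turn symmetry"""
    st=r.read_state(); R=np.array(st['tcp_rot']); p=np.array(st['tool_pos'])
    cur=np.degrees(np.arctan2(R[1,1],R[0,1])); d=(ty-cur+180)%360-180
    lin=R.T@(np.array([x,y,z])-p)/0.05
    print('t',round(st['time'],2),'pos',p.round(4),'tooly',round(cur,2),'j7',round(st['joint_positions'][6],2),'F',np.round(st['contact_force'],1),'gap',round(st['finger_gap'],3))
    c,s_=np.cos(np.radians(d)),np.sin(np.radians(d)); R2=np.array([[c,-s_,0],[s_,c,0],[0,0,1]])@R
    print('lin now',lin.round(3),'| turn',round(d,2),'= rotz',round(-np.radians(d)/2,4),'| lin after',(R2.T@(np.array([x,y,z])-p)/0.05).round(3))
E
python3 -c "
from h import *
plan2(.475,.02,.168,-77)"
```

```text
t 35.15 pos [0.4788 0.2367 0.1682] tooly 12.8 j7 0.23 F [-0.4 -0.4 -1.4] gap 0.495
lin now [-4.21  -1.035  0.006] | turn -89.8 = rotz 0.7836 | lin after [-1.05   4.206 -0.013]
```

```bash
python3 -m pendant '[{"linear":[-0.3,-0.1,0],"delta_rot":[0,0,0],"fingers":0.9},{"linear":[-0.6,-0.15,0],"delta_rot":[0,0,0],"fingers":0.9},{"linear":[-0.7,-0.17,0],"delta_rot":[0,0,0],"fingers":0.9},{"linear":[-0.7,-0.17,0],"delta_rot":[0,0,0],"fingers":0.9},{"linear":[-0.7,-0.17,0],"delta_rot":[0,0,0],"fingers":0.9},{"linear":[-0.6,-0.15,0],"delta_rot":[0,0,0],"fingers":0.9},{"linear":[-0.4,-0.1,0],"delta_rot":[0,0,0],"fingers":0.9},{"linear":[-0.2,-0.02,0],"delta_rot":[0,0,0],"fingers":0.9},{"linear":[0,0,0],"delta_rot":[0,0,0.07],"fingers":0.9},{"linear":[0,0,0],"delta_rot":[0,0,0.07],"fingers":0.9},{"linear":[0,0,0],"delta_rot":[0,0,0.07],"fingers":0.9},{"linear":[0,0,0],"delta_rot":[0,0,0.07],"fingers":0.9},{"linear":[0,0,0],"delta_rot":[0,0,0.07],"fingers":0.9},{"linear":[0,0,0],"delta_rot":[0,0,0.07],"fingers":0.9},{"linear":[0,0,0],"delta_rot":[0,0,0.07],"fingers":0.9},{"linear":[0,0,0],"delta_rot":[0,0,0.07],"fingers":0.9},{"linear":[0,0,0],"delta_rot":[0,0,0.07],"fingers":0.9},{"linear":[0,0,0],"delta_rot":[0,0,0.07],"fingers":0.9},{"linear":[0,0,0],"delta_rot":[0,0,0.07],"fingers":0.9},{"linear":[0,0,0],"delta_rot":[0,0,0.0136],"fingers":0.9}]'; python3 -m pendant '[{"linear":[0,0,0.3],"delta_rot":[0,0,0],"fingers":0.9},{"linear":[0,0,0.6],"delta_rot":[0,0,0],"fingers":0.9},{"linear":[0,0,0.8],"delta_rot":[0,0,0],"fingers":0.9},{"linear":[0,0,0.7],"delta_rot":[0,0,0],"fingers":0.9},{"linear":[0,0,0.4],"delta_rot":[0,0,0],"fingers":0.9},{"linear":[0,0,0.2],"delta_rot":[0,0,0],"fingers":0.9},{"linear":[0,0,0.1],"delta_rot":[0,0,0],"fingers":0.9},{"linear":[0,0,0],"delta_rot":[0,0,0],"fingers":0.9}]'; python3 -c "
from h import *
plan2(.475,.02,.0086,-77)"
```

```text
time: 37.15
tool_pos: [0.4757, 0.0212, 0.1681]
tcp_rot: [[0.974, 0.225, -0.004], [0.225, -0.974, -0.001], [-0.004, 0.0, -1.0]]
contact_force: [-0.4, 1.0, -1.4]
finger_gap: 0.498
time: 37.95
tool_pos: [0.4751, 0.0199, 0.018]
tcp_rot: [[0.974, 0.229, -0.005], [0.229, -0.974, -0.001], [-0.005, -0.0, -1.0]]
contact_force: [-0.4, -0.1, -0.5]
finger_gap: 0.492
t 37.95 pos [0.4751 0.0199 0.018 ] tooly -76.79 j7 -0.45 F [-0.4 -0.1 -0.5] gap 0.492
lin now [-0.001 -0.003  0.188] | turn -0.21 = rotz 0.0018 | lin after [-0.001 -0.003  0.188]
```

```bash
python3 -m pendant '[{"linear":[0,0,0.1],"delta_rot":[0,0,0],"fingers":0.9},{"linear":[0,0,0.06],"delta_rot":[0,0,0],"fingers":0.9},{"linear":[0,0,0.02],"delta_rot":[0,0,0],"fingers":0.9},{"linear":[0,0,0],"delta_rot":[0,0,0],"fingers":0.9}]'; python3 -m pendant '[{"linear":[0,0,0],"delta_rot":[0,0,0],"fingers":0.4},{"linear":[0,0,0],"delta_rot":[0,0,0],"fingers":0.3},{"linear":[0,0,0],"delta_rot":[0,0,0],"fingers":0.3},{"linear":[0,0,-0.2],"delta_rot":[0,0,0],"fingers":0.3},{"linear":[0,0,-0.5],"delta_rot":[0,0,0],"fingers":0.33},{"linear":[0,0,-0.6],"delta_rot":[0,0,0],"fingers":0.33},{"linear":[0,0,0],"delta_rot":[0,0,-0.07],"fingers":0.33},{"linear":[0,0,0],"delta_rot":[0,0,-0.07],"fingers":0.33},{"linear":[0,0,0],"delta_rot":[0,0,-0.07],"fingers":0.33},{"linear":[0,0,0],"delta_rot":[0,0,-0.07],"fingers":0.33},{"linear":[0,0,0],"delta_rot":[0,0,-0.07],"fingers":0.33},{"linear":[0,0,0],"delta_rot":[0,0,-0.07],"fingers":0.33},{"linear":[0,0,0],"delta_rot":[0,0,-0.07],"fingers":0.33},{"linear":[0,0,0],"delta_rot":[0,0,-0.07],"fingers":0.33},{"linear":[0,0,0],"delta_rot":[0,0,-0.07],"fingers":0.33},{"linear":[0,0,0],"delta_rot":[0,0,-0.07],"fingers":0.33},{"linear":[0,0,0],"delta_rot":[0,0,-0.07],"fingers":0.33},{"linear":[0,0,0],"delta_rot":[0,0,-0.0154],"fingers":0.33},{"linear":[0,0,0],"delta_rot":[0,0,0],"fingers":0.33}]'; python3 -c "
from h import *
plan2(.475,.02,.0086,13)
s=snap('scene','scene23');crop(s,'s23',240,120,360,290,4)
t=snap('top','top23')
g=dict(blue=(.475,.02),green=(.617,-.138))
B=cogs(s,g)
for n in g: print(n,B[n]['C'].round(4),B[n]['yaw'].round(1),B[n]['r'].round(4),B[n]['ax'].round(1))
"
```

```text
time: 38.35
tool_pos: [0.4751, 0.0203, 0.0092]
tcp_rot: [[0.974, 0.228, -0.005], [0.228, -0.974, -0.001], [-0.005, 0.0, -1.0]]
contact_force: [0.4, -0.7, -1.3]
finger_gap: 0.494
time: 40.25
tool_pos: [0.4754, 0.0201, 0.0743]
tcp_rot: [[-0.225, 0.974, -0.005], [0.974, 0.225, -0.001], [0.0, -0.005, -1.0]]
contact_force: [-0.6, -0.7, -0.4]
finger_gap: 0.667
t 40.25 pos [0.4754 0.0201 0.0743] tooly 13.02 j7 0.36 F [-0.6 -0.7 -0.4] gap 0.667
lin now [ 0.000e+00 -1.000e-03  1.313e+00] | turn -0.02 = rotz 0.0002 | lin after [ 0.000e+00 -1.000e-03  1.313e+00]
blue [0.4789 0.0168 0.003 ] 176.6 0.0952 [21.2 29.2]
green [ 0.6147 -0.1355  0.003 ] 45.7 0.019 [32.5 35.3]
```

View pics/s23.png

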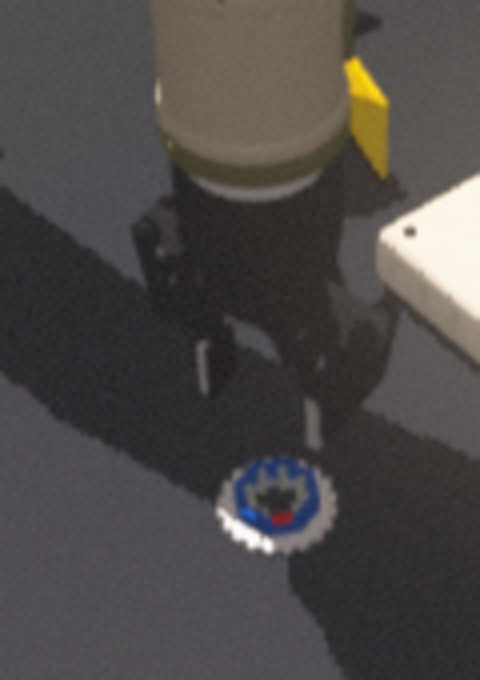

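The blue cog is flat on the bench, red mark at (282,519) facing about −32° as planned. Regrasping with the tool turned 90°.

```bash
python3 -m pendant '[{"linear":[0,0,0.3],"delta_rot":[0,0,0],"fingers":0.33},{"linear":[0,0,0.4],"delta_rot":[0,0,0],"fingers":0.33},{"linear":[0,0,0.3],"delta_rot":[0,0,0],"fingers":0.33},{"linear":[0,0,0.2],"delta_rot":[0,0,0],"fingers":0.33},{"linear":[0,0,0.1],"delta_rot":[0,0,0],"fingers":0.33},{"linear":[0,0,0],"delta_rot":[0,0,0],"fingers":0.33},{"linear":[0,0,0],"delta_rot":[0,0,0],"fingers":0.45},{"linear":[0,0,0],"delta_rot":[0,0,0],"fingers":0.7},{"linear":[0,0,0],"delta_rot":[0,0,0],"fingers":0.9},{"linear":[0,0,0],"delta_rot":[0,0,0],"fingers":0.9},{"linear":[0,0,0],"delta_rot":[0,0,0],"fingers":0.9}]' 40; python3 -m pendant '[{"linear":[0,0,-0.1],"delta_rot":[0,0,0],"fingers":0.9},{"linear":[0,0,-0.4],"delta_rot":[0,0,0],"fingers":0.9},{"linear":[0,0,-0.6],"delta_rot":[0,0,0],"fingers":0.9},{"linear":[0,0,-0.8],"delta_rot":[0,0,0],"fingers":0.9},{"linear":[0,0,-0.8],"delta_rot":[0,0,0],"fingers":0.9},{"linear":[0,0,-0.4],"delta_rot":[0,0,0],"fingers":0.9},{"linear":[0,0,-0.1],"delta_rot":[0,0,0],"fingers":0.9},{"linear":[0,0,0],"delta_rot":[0,0,0],"fingers":0.9}]';  python3 -c "
from h import *
plan2(.4788,.2375,.168,-77)"
```

```text
time: 41.45
tool_pos: [0.4753, 0.0201, 0.01]
tcp_rot: [[-0.228, 0.974, -0.004], [0.974, 0.228, -0.001], [-0.0, -0.004, -1.0]]
contact_force: [-0.8, 0.2, 7.4]
finger_gap: 0.488
time: 42.25
tool_pos: [0.476, 0.0206, 0.1698]
tcp_rot: [[-0.228, 0.974, -0.003], [0.974, 0.228, -0.001], [0.0, -0.003, -1.0]]
contact_force: [0.1, 0.2, -1.1]
finger_gap: 0.487
t 42.25 pos [0.476  0.0206 0.1698] tooly 13.19 j7 0.31 F [ 0.1  0.2 -1.1] gap 0.487
lin now [4.21  1.044 0.033] | turn -90.19 = rotz 0.7871 | lin after [ 1.03  -4.213  0.05 ]
```

```bash
python3 -m pendant '[{"linear":[0.3,0.1,0],"delta_rot":[0,0,0],"fingers":0.9},{"linear":[0.6,0.15,0],"delta_rot":[0,0,0],"fingers":0.9},{"linear":[0.7,0.17,0],"delta_rot":[0,0,0],"fingers":0.9},{"linear":[0.7,0.17,0],"delta_rot":[0,0,0],"fingers":0.9},{"linear":[0.7,0.17,0],"delta_rot":[0,0,0],"fingers":0.9},{"linear":[0.6,0.15,0],"delta_rot":[0,0,0],"fingers":0.9},{"linear":[0.4,0.1,0],"delta_rot":[0,0,0],"fingers":0.9},{"linear":[0.21,0.03,0],"delta_rot":[0,0,0],"fingers":0.9},{"linear":[0,0,0],"delta_rot":[0,0,0.07],"fingers":0.9},{"linear":[0,0,0],"delta_rot":[0,0,0.07],"fingers":0.9},{"linear":[0,0,0],"delta_rot":[0,0,0.07],"fingers":0.9},{"linear":[0,0,0],"delta_rot":[0,0,0.07],"fingers":0.9},{"linear":[0,0,0],"delta_rot":[0,0,0.07],"fingers":0.9},{"linear":[0,0,0],"delta_rot":[0,0,0.07],"fingers":0.9},{"linear":[0,0,0],"delta_rot":[0,0,0.07],"fingers":0.9},{"linear":[0,0,0],"delta_rot":[0,0,0.07],"fingers":0.9},{"linear":[0,0,0],"delta_rot":[0,0,0.07],"fingers":0.9},{"linear":[0,0,0],"delta_rot":[0,0,0.07],"fingers":0.9},{"linear":[0,0,0],"delta_rot":[0,0,0.07],"fingers":0.9},{"linear":[0,0,0],"delta_rot":[0,0,0.017],"fingers":0.9}]'; python3 -m pendant '[{"linear":[0,0,0],"delta_rot":[0,0,0],"fingers":0.9}]' ; python3 -c "
from ov import *
plan2(.4788,.2375,.12,-77)
p=r.read_state()['tool_pos']
s=snap('scene','scene24')
drawcog(s,p[0],p[1],p[2]-.010,-122,'o24s',350,120,420,200,7)
"
```

```text
time: 44.25
tool_pos: [0.4781, 0.2361, 0.1679]
tcp_rot: [[0.975, 0.221, -0.006], [0.221, -0.975, -0.003], [-0.007, 0.002, -1.0]]
contact_force: [0.4, 0.3, -1.1]
finger_gap: 0.488
time: 44.35
tool_pos: [0.4782, 0.2364, 0.1682]
tcp_rot: [[0.974, 0.226, -0.006], [0.226, -0.974, -0.003], [-0.006, 0.001, -1.0]]
contact_force: [-0.5, -0.5, -1.0]
finger_gap: 0.49
t 44.35 pos [0.4782 0.2364 0.1682] tooly -76.94 j7 -1.21 F [-0.5 -0.5 -1. ] gap 0.49
lin now [ 0.022 -0.02   0.963] | turn -0.06 = rotz 0.0005 | lin after [ 0.022 -0.02   0.963]
```

View pics/o24s.png

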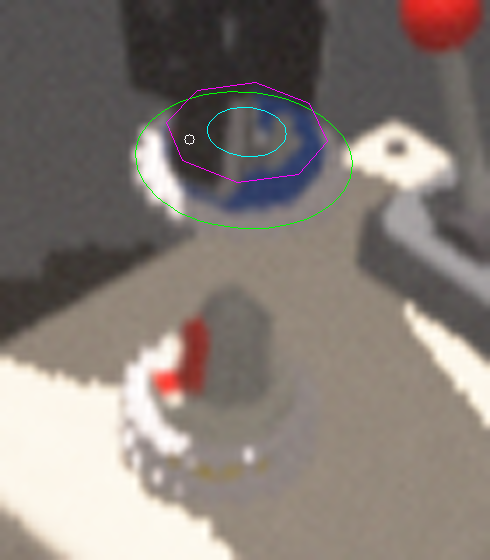

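```bash
python3 -m pendant '[{"linear":[0.01,-0.02,0.2],"delta_rot":[0,0,0],"fingers":0.9},{"linear":[0.01,0,0.3],"delta_rot":[0,0,0],"fingers":0.9},{"linear":[0,0,0.3],"delta_rot":[0,0,0],"fingers":0.9},{"linear":[0,0,0.1],"delta_rot":[0,0,0],"fingers":0.9},{"linear":[0,0,0],"delta_rot":[0,0,0],"fingers":0.9}]';python3 -m pendant '[{"linear":[0,0,0.06],"delta_rot":[0,0,0],"fingers":0.9},{"linear":[0,0,0.06],"delta_rot":[0,0,0],"fingers":0.9},{"linear":[0,0,0],"delta_rot":[0,0,0],"fingers":0.9}]'; python3 -c "
from ov import *
plan2(.4788,.2375,.12,-77)
s=snap('scene','scene25')
crop(s,'s25',345,110,425,200,7)
t=snap('top','top25');crop(t,'t25',180,230,250,290,10)
"
```

```text
time: 44.9
tool_pos: [0.4786, 0.2378, 0.1228]
tcp_rot: [[0.974, 0.225, -0.007], [0.225, -0.974, -0.002], [-0.007, 0.001, -1.0]]
contact_force: [-0.3, -0.7, -1.2]
finger_gap: 0.491
time: 45.2
tool_pos: [0.479, 0.2383, 0.1179]
tcp_rot: [[0.974, 0.225, -0.005], [0.225, -0.974, -0.001], [-0.005, -0.0, -1.0]]
contact_force: [0.2, -0.1, -0.5]
finger_gap: 0.494
t 45.2 pos [0.479  0.2383 0.1179] tooly -77.01 j7 -1.14 F [ 0.2 -0.1 -0.5] gap 0.494
lin now [-0.009  0.015 -0.043] | turn 0.01 = rotz -0.0001 | lin after [-0.009  0.015 -0.043]
```

View pics/s25.png

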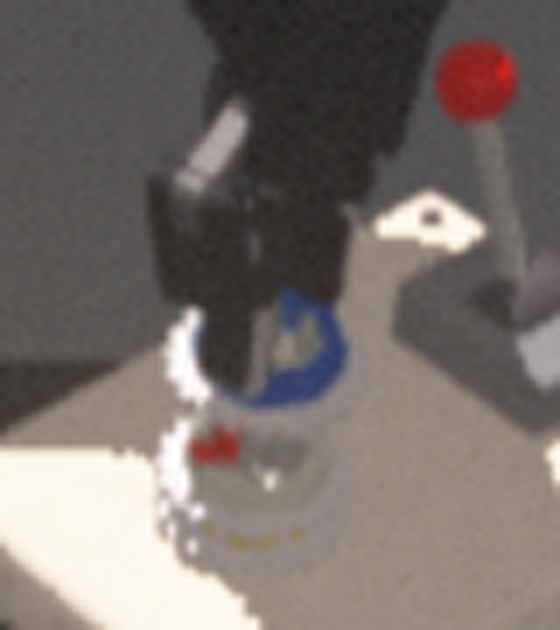

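View pics/t25.png

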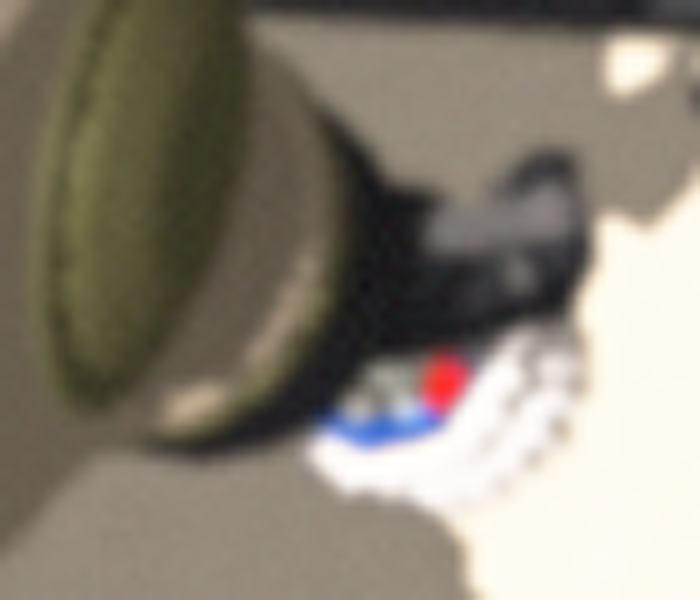

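```bash
python3 -m pendant '[{"linear":[0,0.015,0.06],"delta_rot":[0,0,0],"fingers":0.9},{"linear":[0,0,0.06],"delta_rot":[0,0,0],"fingers":0.9},{"linear":[0,0,0],"delta_rot":[0,0,0],"fingers":0.9}]';python3 -m pendant '[{"linear":[0,0,0.06],"delta_rot":[0,0,0],"fingers":0.9},{"linear":[0,0,0.06],"delta_rot":[0,0,0],"fingers":0.9},{"linear":[0,0,0],"delta_rot":[0,0,0],"fingers":0.9}]'
```

```text
time: 45.6
tool_pos: [0.479, 0.2375, 0.1115]
tcp_rot: [[0.974, 0.225, -0.005], [0.225, -0.974, -0.001], [-0.006, 0.0, -1.0]]
contact_force: [-0.2, 0.8, -0.7]
finger_gap: 0.488
time: 45.9
tool_pos: [0.4792, 0.2382, 0.1055]
tcp_rot: [[0.974, 0.225, -0.005], [0.225, -0.974, -0.001], [-0.005, -0.0, -1.0]]
contact_force: [1.0, 4.0, -3.3]
finger_gap: 0.486
```

```bash
python3 -m pendant '[{"linear":[0,-0.01,0.06],"delta_rot":[0,0,0],"fingers":0.9},{"linear":[0,0,0.06],"delta_rot":[0,0,0],"fingers":0.9},{"linear":[0,0,0],"delta_rot":[0,0,0],"fingers":0.9}]';python3 -m pendant '[{"linear":[0,0,0.06],"delta_rot":[0,0,0],"fingers":0.9},{"linear":[0,0,0.04],"delta_rot":[0,0,0],"fingers":0.9},{"linear":[0,0,0],"delta_rot":[0,0,0],"fingers":0.9}]'
```

```text
time: 46.2
tool_pos: [0.4791, 0.2383, 0.0996]
tcp_rot: [[0.974, 0.225, -0.005], [0.225, -0.974, -0.001], [-0.005, -0.0, -1.0]]
contact_force: [0.9, 4.7, -2.0]
finger_gap: 0.491
time: 46.5
tool_pos: [0.4791, 0.2383, 0.0947]
tcp_rot: [[0.974, 0.225, -0.005], [0.225, -0.974, -0.001], [-0.005, -0.0, -1.0]]
contact_force: [-0.1, 5.2, -1.6]
finger_gap: 0.488
```

```bash
python3 -m pendant '[{"linear":[0,-0.01,0.06],"delta_rot":[0,0,0],"fingers":0.9},{"linear":[0,0,0.06],"delta_rot":[0,0,0],"fingers":0.9},{"linear":[0,0,0],"delta_rot":[0,0,0],"fingers":0.9}]';python3 -m pendant '[{"linear":[0,0,0.04],"delta_rot":[0,0,0],"fingers":0.9},{"linear":[0,0,0.02],"delta_rot":[0,0,0],"fingers":0.9},{"linear":[0,0,0],"delta_rot":[0,0,0],"fingers":0.9}]'
```

```text
time: 46.8
tool_pos: [0.4791, 0.2383, 0.0886]
tcp_rot: [[0.974, 0.224, -0.005], [0.224, -0.974, -0.002], [-0.005, 0.0, -1.0]]
contact_force: [2.2, 3.2, -2.6]
finger_gap: 0.482
time: 47.1
tool_pos: [0.4792, 0.2384, 0.0869]
tcp_rot: [[0.975, 0.224, -0.004], [0.224, -0.975, 0.0], [-0.004, -0.001, -1.0]]
contact_force: [-2.5, 2.8, 16.8]
finger_gap: 0.489
```

```bash
python3 -m pendant '[{"linear":[0,0,-0.04],"delta_rot":[0,0,0],"fingers":0.9},{"linear":[0,0,0],"delta_rot":[0,0,0],"fingers":0.4},{"linear":[0,0,0],"delta_rot":[0,0,0],"fingers":0.25},{"linear":[0,0,0],"delta_rot":[0,0,0],"fingers":0.25},{"linear":[0,0,0],"delta_rot":[0,0,0],"fingers":0.25}]'; python3 -m pendant '[{"linear":[0,0,-0.3],"delta_rot":[0,0,0],"fingers":0.25},{"linear":[0,0,-0.5],"delta_rot":[0,0,0],"fingers":0.25},{"linear":[0,0,-0.5],"delta_rot":[0,0,0],"fingers":0.25},{"linear":[0,0,-0.3],"delta_rot":[0,0,0],"fingers":0.3},{"linear":[0,0,0],"delta_rot":[0,0,0.07],"fingers":0.33},{"linear":[0,0,0],"delta_rot":[0,0,0.07],"fingers":0.33},{"linear":[0,0,0],"delta_rot":[0,0,0.07],"fingers":0.33},{"linear":[0,0,0],"delta_rot":[0,0,0.07],"fingers":0.33},{"linear":[0,0,0],"delta_rot":[0,0,0.07],"fingers":0.33},{"linear":[0,0,0],"delta_rot":[0,0,0.07],"fingers":0.33},{"linear":[0,0,0],"delta_rot":[0,0,0.07],"fingers":0.33},{"linear":[0,0,0],"delta_rot":[0,0,0.01],"fingers":0.33},{"linear":[0,0,0],"delta_rot":[0,0,0],"fingers":0.33}]'; python3 -c "
from h import *
s=snap('scene','scene26');crop(s,'s26',345,130,425,200,8)
t=snap('top','top26')
g=dict(green=(.617,-.138))
A=cogs(t,g);B=cogs(s,g)
for n in g:
    print(n,A[n]['C'].round(4),B[n]['C'].round(4),'yaw',A[n]['yaw'].round(1),B[n]['yaw'].round(1),'r',A[n]['r'].round(4),B[n]['r'].round(4),A[n]['ax'].round(1),B[n]['ax'].round(1))
plan2(.6153,-.1361,.07,-134.5)
"
```

```text
time: 47.6
tool_pos: [0.4786, 0.238, 0.0877]
tcp_rot: [[0.975, 0.224, -0.005], [0.224, -0.975, -0.002], [-0.006, 0.001, -1.0]]
contact_force: [0.8, -0.8, -0.8]
finger_gap: 0.754
time: 48.9
tool_pos: [0.4791, 0.2384, 0.1677]
tcp_rot: [[0.718, -0.697, -0.005], [-0.697, -0.718, -0.002], [-0.002, 0.005, -1.0]]
contact_force: [-0.2, -0.5, -0.2]
finger_gap: 0.673
green [ 0.6158 -0.1366  0.003 ] [ 0.6148 -0.1356  0.003 ] yaw 44.7 46.4 r 0.018 0.019 [26.6 27.4] [32.7 35.3]
t 49.0 pos [0.4792 0.2385 0.1679] tooly -134.15 j7 -1.95 F [ 0.1 -0.   0.4] gap 0.669
lin now [7.176 3.471 1.954] | turn -0.35 = rotz 0.0031 | lin after [7.197 3.427 1.953]
```

View pics/s26.png

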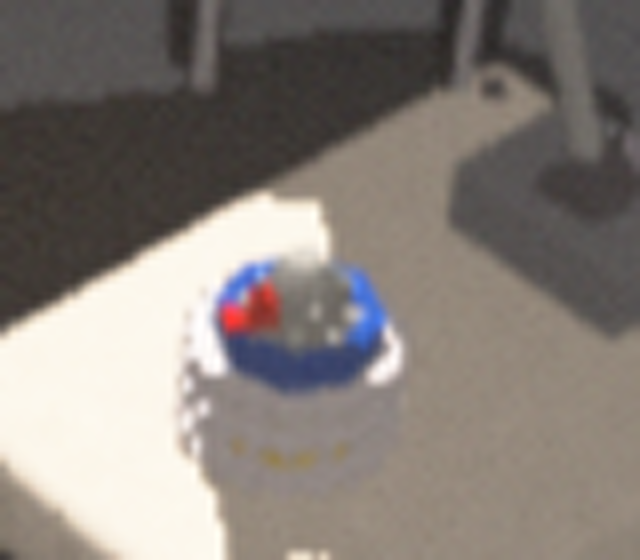

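View pics/scene26.png

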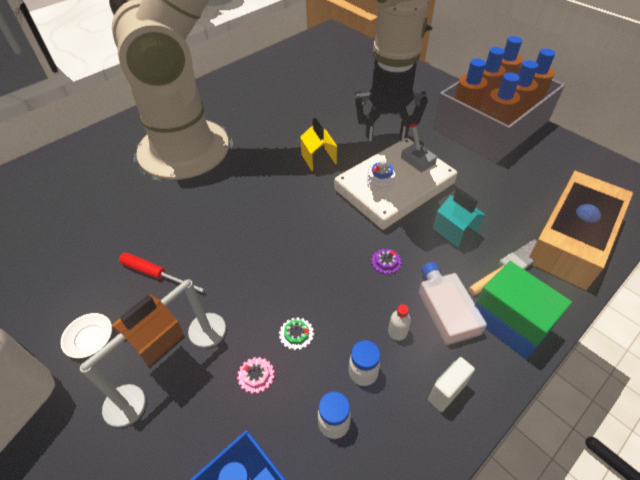

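```bash
python3 -m pendant '[{"linear":[0.3,0.15,0],"delta_rot":[0,0,0.003],"fingers":0.33},{"linear":[0.6,0.3,0],"delta_rot":[0,0,0],"fingers":0.33},{"linear":[0.75,0.36,0],"delta_rot":[0,0,0],"fingers":0.33},{"linear":[0.75,0.36,0],"delta_rot":[0,0,0],"fingers":0.33},{"linear":[0.75,0.36,0],"delta_rot":[0,0,0],"fingers":0.33},{"linear":[0.75,0.36,0],"delta_rot":[0,0,0],"fingers":0.33},{"linear":[0.75,0.36,0],"delta_rot":[0,0,0],"fingers":0.33},{"linear":[0.75,0.36,0],"delta_rot":[0,0,0],"fingers":0.33},{"linear":[0.75,0.36,0.2],"delta_rot":[0,0,0],"fingers":0.33},{"linear":[0.6,0.28,0.4],"delta_rot":[0,0,0],"fingers":0.33},{"linear":[0.3,0.14,0.5],"delta_rot":[0,0,0],"fingers":0.33},{"linear":[0.14,0.05,0.5],"delta_rot":[0,0,0],"fingers":0.33},{"linear":[0,0,0.3],"delta_rot":[0,0,0],"fingers":0.33},{"linear":[0,0,0],"delta_rot":[0,0,0],"fingers":0.33},{"linear":[0,0,0],"delta_rot":[0,0,0],"fingers":0.33}]'; python3 -c "
from h import *
plan2(.6153,-.1361,.008,-134.5)
s=snap('scene','scene27');crop(s,'s27',230,200,360,370,4)"
```

```text
time: 50.5
tool_pos: [0.6137, -0.1361, 0.0732]
tcp_rot: [[0.712, -0.702, -0.005], [-0.702, -0.712, -0.001], [-0.003, 0.004, -1.0]]
contact_force: [0.2, -0.2, 0.6]
finger_gap: 0.672
t 50.5 pos [ 0.6137 -0.1361  0.0732] tooly -134.6 j7 -1.32 F [ 0.2 -0.2  0.6] gap 0.672
lin now [ 0.027 -0.028  1.304] | turn 0.1 = rotz -0.0008 | lin after [ 0.027 -0.028  1.304]
```

View pics/s27.png

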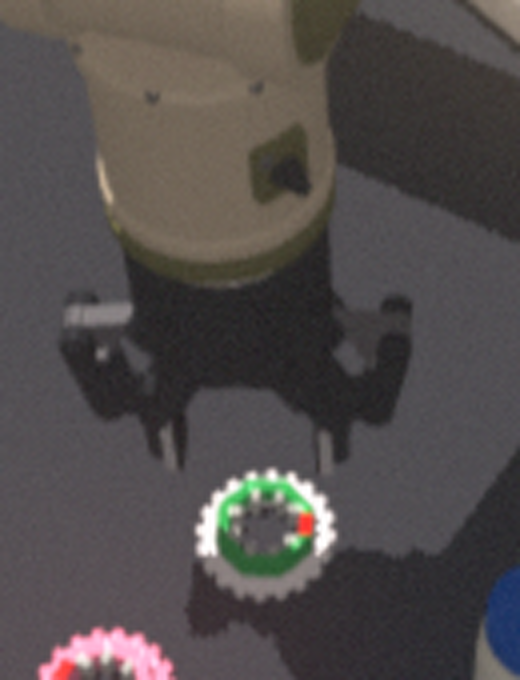

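```bash
python3 -m pendant '[{"linear":[0.02,-0.02,0.3],"delta_rot":[0,0,0],"fingers":0.33},{"linear":[0,0,0.4],"delta_rot":[0,0,0],"fingers":0.33},{"linear":[0,0,0.3],"delta_rot":[0,0,0],"fingers":0.33},{"linear":[0,0,0.18],"delta_rot":[0,0,0],"fingers":0.33},{"linear":[0,0,0.07],"delta_rot":[0,0,0],"fingers":0.33},{"linear":[0,0,0],"delta_rot":[0,0,0],"fingers":0.33},{"linear":[0,0,0],"delta_rot":[0,0,0],"fingers":0.33}]'; python3 -c "
from h import *
plan2(.6153,-.1361,.008,-134.5)
s=snap('scene','scene28');crop(s,'s28',230,220,360,370,4)"
```

```text
time: 51.25
tool_pos: [0.6151, -0.1368, 0.0108]
tcp_rot: [[0.711, -0.703, -0.004], [-0.703, -0.711, -0.001], [-0.002, 0.004, -1.0]]
contact_force: [-0.2, 0.5, 0.4]
finger_gap: 0.671
t 51.25 pos [ 0.6151 -0.1368  0.0108] tooly -134.66 j7 -1.28 F [-0.2  0.5  0.4] gap 0.671
lin now [-0.007 -0.013  0.055] | turn 0.16 = rotz -0.0014 | lin after [-0.007 -0.013  0.055]
```

View pics/s28.png

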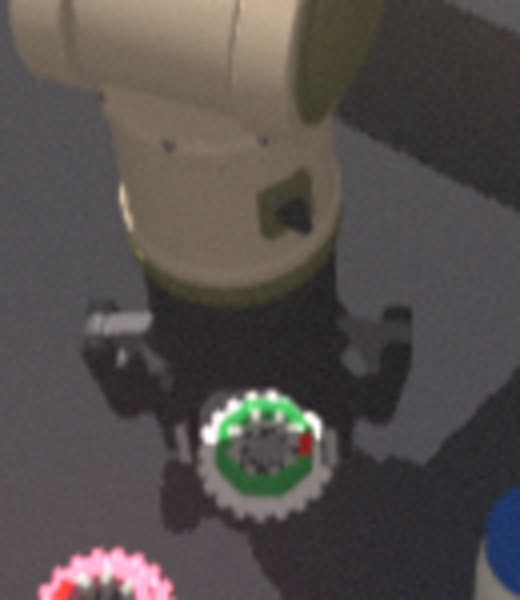

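```bash
python3 -m pendant '[{"linear":[0,-0.01,0.04],"delta_rot":[0,0,0],"fingers":0.33},{"linear":[0,0,0],"delta_rot":[0,0,0],"fingers":0.45},{"linear":[0,0,0],"delta_rot":[0,0,0],"fingers":0.7},{"linear":[0,0,0],"delta_rot":[0,0,0],"fingers":0.9},{"linear":[0,0,0],"delta_rot":[0,0,0],"fingers":0.9},{"linear":[0,0,0],"delta_rot":[0,0,0],"fingers":0.9}]' 40;python3 -m pendant '[{"linear":[0,0,-0.1],"delta_rot":[0,0,0],"fingers":0.9},{"linear":[0,0,-0.4],"delta_rot":[0,0,0],"fingers":0.9},{"linear":[0,0,-0.6],"delta_rot":[0,0,0],"fingers":0.9},{"linear":[0,0,-0.8],"delta_rot":[0,0,0],"fingers":0.9},{"linear":[0,0,-0.8],"delta_rot":[0,0,0],"fingers":0.9},{"linear":[0,0,-0.5],"delta_rot":[0,0,0],"fingers":0.9},{"linear":[0,0,-0.2],"delta_rot":[0,0,0],"fingers":0.9},{"linear":[0,0,0],"delta_rot":[0,0,0],"fingers":0.9}]'; python3 -c "
from h import *
plan2(.4790,.2378,.178,58)
s=snap('scene','scene29');crop(s,'s29',230,120,360,300,4)"
```

```text
time: 51.9
tool_pos: [0.6153, -0.1362, 0.0086]
tcp_rot: [[0.711, -0.703, -0.004], [-0.703, -0.711, -0.001], [-0.002, 0.004, -1.0]]
contact_force: [-1.8, 1.7, 5.4]
finger_gap: 0.489
time: 52.7
tool_pos: [0.6164, -0.136, 0.179]
tcp_rot: [[0.712, -0.703, -0.003], [-0.703, -0.712, -0.001], [-0.001, 0.003, -1.0]]
contact_force: [-0.2, -0.0, -1.7]
finger_gap: 0.493
t 52.7 pos [ 0.6164 -0.136   0.179 ] tooly -134.64 j7 -1.48 F [-0.2 -0.  -1.7] gap 0.493
lin now [-7.207 -3.389  0.02 ] | turn -167.36 = rotz 1.4605 | lin after [6.291 4.884 0.027]
```

View pics/s29.png

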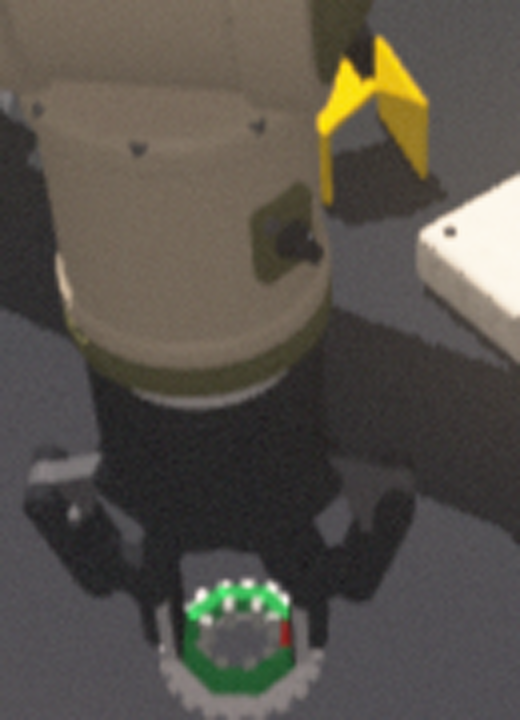

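```bash
python3 -m pendant '[{"linear":[-0.3,-0.14,0],"delta_rot":[0,0,0],"fingers":0.9},{"linear":[-0.6,-0.28,0],"delta_rot":[0,0,0],"fingers":0.9},{"linear":[-0.75,-0.35,0],"delta_rot":[0,0,0],"fingers":0.9},{"linear":[-0.75,-0.35,0],"delta_rot":[0,0,0],"fingers":0.9},{"linear":[-0.75,-0.35,0],"delta_rot":[0,0,0],"fingers":0.9},{"linear":[-0.75,-0.35,0],"delta_rot":[0,0,0],"fingers":0.9},{"linear":[-0.75,-0.35,0],"delta_rot":[0,0,0],"fingers":0.9},{"linear":[-0.75,-0.35,0],"delta_rot":[0,0,0],"fingers":0.9},{"linear":[-0.75,-0.35,0],"delta_rot":[0,0,0],"fingers":0.9},{"linear":[-0.6,-0.28,0],"delta_rot":[0,0,0],"fingers":0.9},{"linear":[-0.3,-0.14,0],"delta_rot":[0,0,0],"fingers":0.9},{"linear":[-0.15,-0.1,0],"delta_rot":[0,0,0],"fingers":0.9},{"linear":[0,0,0],"delta_rot":[0,0,-0.07],"fingers":0.9},{"linear":[0,0,0],"delta_rot":[0,0,-0.07],"fingers":0.9},{"linear":[0,0,0],"delta_rot":[0,0,-0.07],"fingers":0.9},{"linear":[0,0,0],"delta_rot":[0,0,-0.07],"fingers":0.9},{"linear":[0,0,0],"delta_rot":[0,0,-0.07],"fingers":0.9},{"linear":[0,0,0],"delta_rot":[0,0,-0.07],"fingers":0.9},{"linear":[0,0,0],"delta_rot":[0,0,-0.07],"fingers":0.9},{"linear":[0,0,0],"delta_rot":[0,0,-0.07],"fingers":0.9}]';python3 -m pendant '[{"linear":[0,0,0],"delta_rot":[0,0,-0.07],"fingers":0.9},{"linear":[0,0,0],"delta_rot":[0,0,-0.07],"fingers":0.9},{"linear":[0,0,0],"delta_rot":[0,0,-0.07],"fingers":0.9},{"linear":[0,0,0],"delta_rot":[0,0,-0.07],"fingers":0.9},{"linear":[0,0,0],"delta_rot":[0,0,-0.07],"fingers":0.9},{"linear":[0,0,0],"delta_rot":[0,0,-0.07],"fingers":0.9},{"linear":[0,0,0],"delta_rot":[0,0,-0.07],"fingers":0.9},{"linear":[0,0,0],"delta_rot":[0,0,-0.07],"fingers":0.9},{"linear":[0,0,0],"delta_rot":[0,0,-0.07],"fingers":0.9},{"linear":[0,0,0],"delta_rot":[0,0,-0.07],"fingers":0.9},{"linear":[0,0,0],"delta_rot":[0,0,-0.07],"fingers":0.9},{"linear":[0,0,0],"delta_rot":[0,0,-0.07],"fingers":0.9},{"linear":[0,0,0],"delta_rot":[0,0,-0.07],"fingers":0.9},{"linear":[0,0,0],"delta_rot":[0,0,-0.07],"fingers":0.9},{"linear":[0,0,0],"delta_rot":[0,0,-0.07],"fingers":0.9},{"linear":[0,0,0],"delta_rot":[0,0,-0.07],"fingers":0.9},{"linear":[0,0,0],"delta_rot":[0,0,0],"fingers":0.9},{"linear":[0,0,0],"delta_rot":[0,0,0],"fingers":0.9}]'; python3 -c "
from ov import *
plan2(.4790,.2378,.13,58)
p=r.read_state()['tool_pos']
s=snap('scene','scene30')
drawcog(s,p[0],p[1],p[2]-.0086,-122,'o30s',350,110,420,200,7)
"
```

```text
time: 54.75
tool_pos: [0.4791, 0.2364, 0.1776]
tcp_rot: [[0.941, 0.338, -0.006], [0.338, -0.941, -0.002], [-0.006, 0.0, -1.0]]
contact_force: [0.1, 0.4, -0.9]
finger_gap: 0.492
time: 56.55
tool_pos: [0.4791, 0.2366, 0.1778]
tcp_rot: [[-0.844, 0.537, -0.006], [0.537, 0.844, -0.002], [0.004, -0.004, -1.0]]
contact_force: [-0.1, 0.7, -0.4]
finger_gap: 0.494
t 56.55 pos [0.4791 0.2366 0.1778] tooly 57.54 j7 0.47 F [-0.1  0.7 -0.4] gap 0.494
lin now [0.011 0.023 0.956] | turn 0.46 = rotz -0.004 | lin after [0.011 0.023 0.956]
```

View pics/o30s.png

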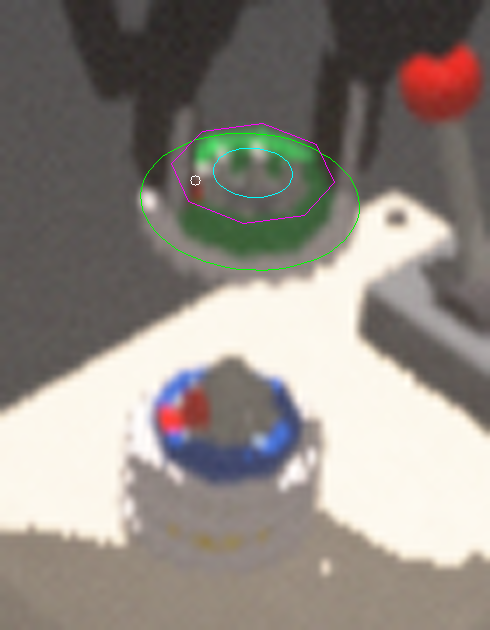

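Mark and outline agree with the prediction. Lowering the green cog.

```bash
python3 -m pendant '[{"linear":[0.01,0.02,0.2],"delta_rot":[0,0,-0.004],"fingers":0.9},{"linear":[0,0,0.3],"delta_rot":[0,0,0],"fingers":0.9},{"linear":[0,0,0.3],"delta_rot":[0,0,0],"fingers":0.9},{"linear":[0,0,0.2],"delta_rot":[0,0,0],"fingers":0.9},{"linear":[0,0,0.15],"delta_rot":[0,0,0],"fingers":0.9},{"linear":[0,0,0],"delta_rot":[0,0,0],"fingers":0.9}]';python3 -m pendant '[{"linear":[0,0,0.06],"delta_rot":[0,0,0],"fingers":0.9},{"linear":[0,0,0.06],"delta_rot":[0,0,0],"fingers":0.9},{"linear":[0,0,0],"delta_rot":[0,0,0],"fingers":0.9}]'
```

```text
time: 57.2
tool_pos: [0.4784, 0.2385, 0.1198]
tcp_rot: [[-0.851, 0.525, -0.006], [0.525, 0.851, -0.002], [0.004, -0.005, -1.0]]
contact_force: [0.2, -0.3, -1.7]
finger_gap: 0.491
time: 57.5
tool_pos: [0.4789, 0.2386, 0.1149]
tcp_rot: [[-0.851, 0.525, -0.005], [0.525, 0.851, -0.001], [0.003, -0.003, -1.0]]
contact_force: [-0.6, 0.2, -1.0]
finger_gap: 0.493
```

```bash
python3 -m pendant '[{"linear":[-0.005,-0.01,0.06],"delta_rot":[0,0,0],"fingers":0.9},{"linear":[0,0,0.06],"delta_rot":[0,0,0],"fingers":0.9},{"linear":[0,0,0],"delta_rot":[0,0,0],"fingers":0.9}]';python3 -m pendant '[{"linear":[0,0,0.05],"delta_rot":[0,0,0],"fingers":0.9},{"linear":[0,0,0.03],"delta_rot":[0,0,0],"fingers":0.9},{"linear":[0,0,0],"delta_rot":[0,0,0],"fingers":0.9}]'
```

```text
time: 57.8
tool_pos: [0.4785, 0.2383, 0.1087]
tcp_rot: [[-0.851, 0.525, -0.005], [0.525, 0.851, -0.001], [0.004, -0.004, -1.0]]
contact_force: [-0.7, 1.9, -0.9]
finger_gap: 0.496
time: 58.1
tool_pos: [0.4781, 0.2391, 0.105]
tcp_rot: [[-0.852, 0.524, -0.005], [0.524, 0.852, -0.0], [0.004, -0.003, -1.0]]
contact_force: [-2.7, 4.5, -3.7]
finger_gap: 0.493
```

```bash
python3 -m pendant '[{"linear":[0.012,0.006,0.05],"delta_rot":[0,0,0],"fingers":0.9},{"linear":[0,0,0.05],"delta_rot":[0,0,0],"fingers":0.9},{"linear":[0,0,0],"delta_rot":[0,0,0],"fingers":0.9}]';python3 -m pendant '[{"linear":[0,0,0.04],"delta_rot":[0,0,0],"fingers":0.9},{"linear":[0,0,0],"delta_rot":[0,0,0],"fingers":0.9}]'
```

```text
time: 58.4
tool_pos: [0.4776, 0.2396, 0.0998]
tcp_rot: [[-0.852, 0.524, -0.006], [0.524, 0.852, -0.0], [0.005, -0.003, -1.0]]
contact_force: [-3.2, 5.0, 1.0]
finger_gap: 0.492
time: 58.6
tool_pos: [0.4776, 0.2397, 0.0994]
tcp_rot: [[-0.852, 0.524, -0.005], [0.524, 0.852, 0.0], [0.004, -0.002, -1.0]]
contact_force: [-9.5, 3.4, 22.5]
finger_gap: 0.491
```

Seated at 0.0994 (expected 0.0996), 22 N. Releasing, rising and checking the stack.

```bash
python3 -m pendant '[{"linear":[0,0,-0.04],"delta_rot":[0,0,0],"fingers":0.9},{"linear":[0,0,0],"delta_rot":[0,0,0],"fingers":0.4},{"linear":[0,0,0],"delta_rot":[0,0,0],"fingers":0.25},{"linear":[0,0,0],"delta_rot":[0,0,0],"fingers":0.25},{"linear":[0,0,0],"delta_rot":[0,0,0],"fingers":0.25}]'; python3 -m pendant '[{"linear":[0,0,-0.3],"delta_rot":[0,0,0],"fingers":0.25},{"linear":[0,0,-0.6],"delta_rot":[0,0,0],"fingers":0.25},{"linear":[0,0,-0.8],"delta_rot":[0,0,0],"fingers":0.25},{"linear":[0,0,-0.8],"delta_rot":[0,0,0],"fingers":0.5},{"linear":[0,0,-0.3],"delta_rot":[0,0,0],"fingers":1},{"linear":[0,0,0],"delta_rot":[0,0,0],"fingers":1},{"linear":[0,0,0],"delta_rot":[0,0,0],"fingers":1}]'; python3 -c "
from h import *
plan2(.4,.36,.24,90)
s=snap('scene','scene31');crop(s,'s31',345,100,445,210,7)
t=snap('top','top31');crop(t,'t31',150,220,270,310,6)
"
```

```text
time: 59.1
tool_pos: [0.4786, 0.2382, 0.0997]
tcp_rot: [[-0.851, 0.526, -0.005], [0.526, 0.851, -0.002], [0.003, -0.004, -1.0]]
contact_force: [-0.4, -0.3, 0.3]
finger_gap: 0.75
time: 59.8
tool_pos: [0.4789, 0.2385, 0.2396]
tcp_rot: [[-0.851, 0.525, -0.005], [0.525, 0.851, -0.001], [0.003, -0.004, -1.0]]
contact_force: [-0.4, -0.0, -0.4]
finger_gap: 0.068
t 59.8 pos [0.4789 0.2385 0.2396] tooly 58.3 j7 0.48 F [-0.4 -0.  -0.4] gap 0.068
lin now [ 2.619  1.238 -0.004] | turn 31.7 = rotz -0.2766 | lin after [ 1.578  2.429 -0.012]
```

View pics/s31.png

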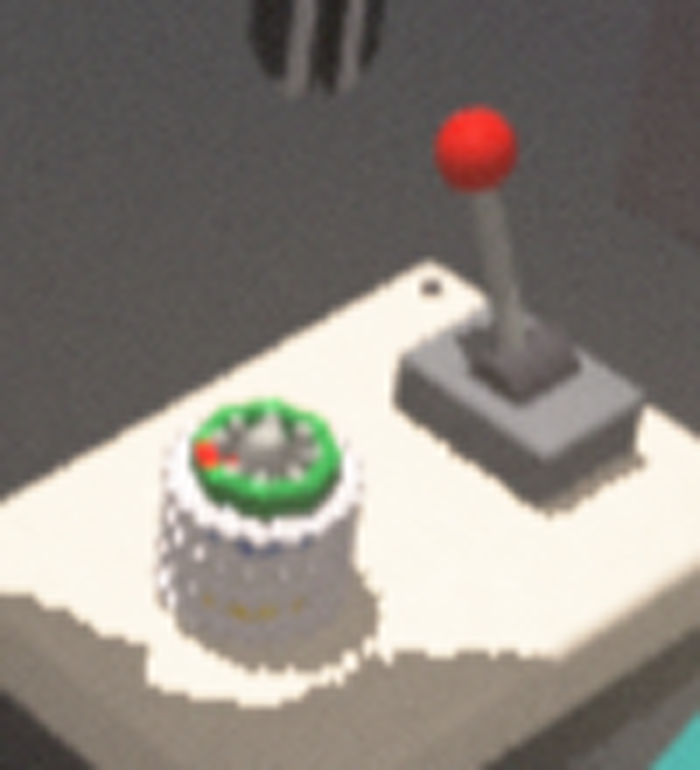

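View pics/t31.png

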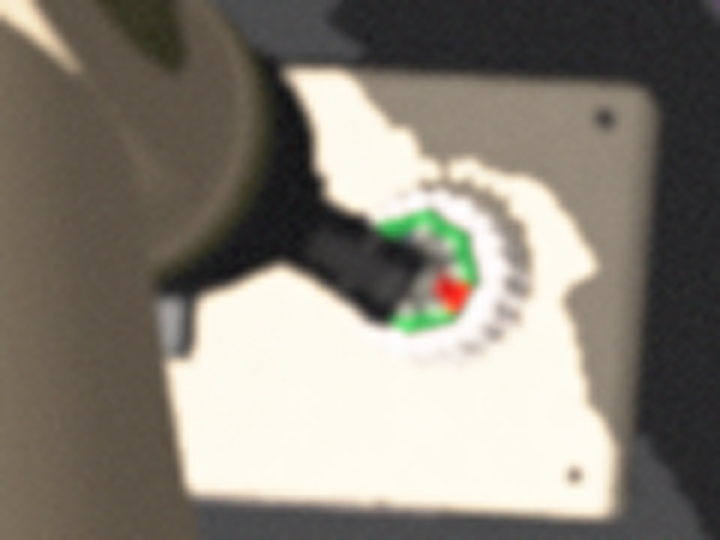

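The four-cog stack stands level, with the green red mark at (207,455) in line with the spline. Next the lever: closed fingers go behind the ball, towards the robot, then push along the case's +x.

```bash
python3 -m pendant '[{"linear":[0,0,0],"delta_rot":[0,0,-0.06],"fingers":1},{"linear":[0,0,0],"delta_rot":[0,0,-0.06],"fingers":1},{"linear":[0,0,0],"delta_rot":[0,0,-0.06],"fingers":1},{"linear":[0,0,0],"delta_rot":[0,0,-0.061],"fingers":1},{"linear":[0,0,0],"delta_rot":[0,0,0],"fingers":1}]'; python3 -c "
from h import *
P=cloud(load('scene31')); 
plan2(.412,.364,.24,86)
s=load('scene31'); print('stack top', [dep(s,345+x/7,100+y/7).round(3) for x,y in ((265,500),(205,480),(330,470))], 'hub', dep(s,345+265/7,100+430/7).round(3))
"
```

```text
time: 60.4
tool_pos: [0.4786, 0.2383, 0.2385]
tcp_rot: [[-0.998, 0.069, -0.007], [0.069, 0.998, -0.002], [0.007, -0.003, -1.0]]
contact_force: [-1.1, 0.2, -0.9]
finger_gap: -0.002
t 60.4 pos [0.4786 0.2383 0.2385] tooly 86.02 j7 0.89 F [-1.1  0.2 -0.9] gap -0.002
lin now [ 1.504  2.415 -0.026] | turn -0.02 = rotz 0.0002 | lin after [ 1.505  2.414 -0.026]
stack top [array([0.496, 0.22 , 0.102]), array([0.477, 0.214, 0.102]), array([0.501, 0.244, 0.103])] hub [0.477 0.24  0.107]
```

```bash
python3 -m pendant '[{"linear":[0.2,0.3,0],"delta_rot":[0,0,0],"fingers":1},{"linear":[0.4,0.6,0],"delta_rot":[0,0,0],"fingers":1},{"linear":[0.4,0.7,0],"delta_rot":[0,0,0],"fingers":1},{"linear":[0.3,0.5,0],"delta_rot":[0,0,0],"fingers":1},{"linear":[0.2,0.31,0],"delta_rot":[0,0,0],"fingers":1},{"linear":[0,0,0],"delta_rot":[0,0,0],"fingers":1},{"linear":[0,0,0.3],"delta_rot":[0,0,0],"fingers":1},{"linear":[0,0,0.6],"delta_rot":[0,0,0],"fingers":1},{"linear":[0,0,0.6],"delta_rot":[0,0,0],"fingers":1},{"linear":[0,0,0.5],"delta_rot":[0,0,0],"fingers":1},{"linear":[0,0,0.3],"delta_rot":[0,0,0],"fingers":1},{"linear":[0,0,0],"delta_rot":[0,0,0],"fingers":1}]'; python3 -c "
from h import *
plan2(.412,.364,.122,86)
s=snap('scene','scene32');crop(s,'s32',345,60,455,210,5)"
```

```text
time: 61.6
tool_pos: [0.4118, 0.3621, 0.1226]
tcp_rot: [[-0.997, 0.074, -0.008], [0.074, 0.997, -0.005], [0.008, -0.006, -1.0]]
contact_force: [-0.3, -0.7, 0.6]
finger_gap: -0.001
t 61.6 pos [0.4118 0.3621 0.1226] tooly 85.74 j7 0.59 F [-0.3 -0.7  0.6] gap -0.001
lin now [-0.002  0.039  0.013] | turn 0.26 = rotz -0.0022 | lin after [-0.002  0.039  0.013]
```

View pics/s32.png

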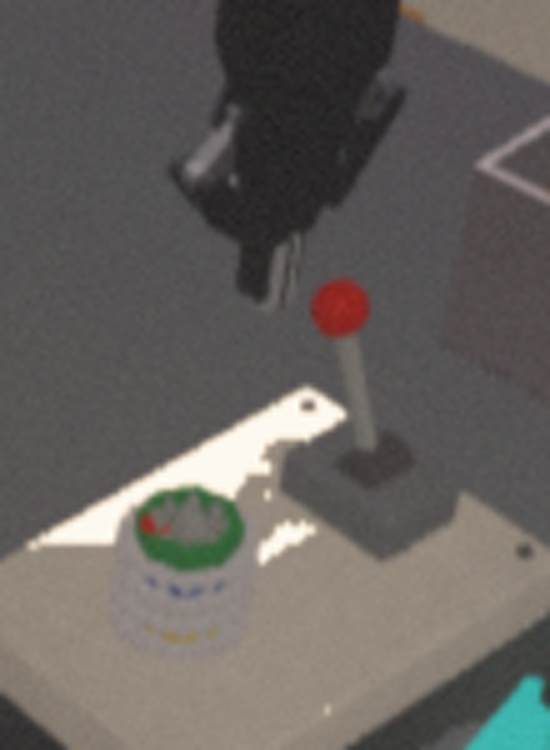

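```bash
python3 -m pendant '[{"linear":[-0.1,0.03,0],"delta_rot":[0,0,0],"fingers":1},{"linear":[-0.15,0,0],"delta_rot":[0,0,0],"fingers":1},{"linear":[-0.15,0,0],"delta_rot":[0,0,0],"fingers":1},{"linear":[-0.15,0,0],"delta_rot":[0,0,0],"fingers":1},{"linear":[-0.15,0,0],"delta_rot":[0,0,0],"fingers":1},{"linear":[-0.15,0,0],"delta_rot":[0,0,0],"fingers":1},{"linear":[-0.15,0,0],"delta_rot":[0,0,0],"fingers":1},{"linear":[-0.15,0,0],"delta_rot":[0,0,0],"fingers":1},{"linear":[-0.15,0,0],"delta_rot":[0,0,0],"fingers":1},{"linear":[-0.15,0,0],"delta_rot":[0,0,0],"fingers":1},{"linear":[-0.15,0,0],"delta_rot":[0,0,0],"fingers":1},{"linear":[0,0,0],"delta_rot":[0,0,0],"fingers":1}]'; python3 -c "
from h import *
s=snap('scene','scene33');crop(s,'s33',345,60,455,210,5)"
```

```text
time: 62.85
tool_pos: [0.4935, 0.3596, 0.1246]
tcp_rot: [[-0.997, 0.072, -0.004], [0.072, 0.997, -0.001], [0.004, -0.001, -1.0]]
contact_force: [-0.3, 0.3, 0.0]
finger_gap: 0.001
```

View pics/s33.png

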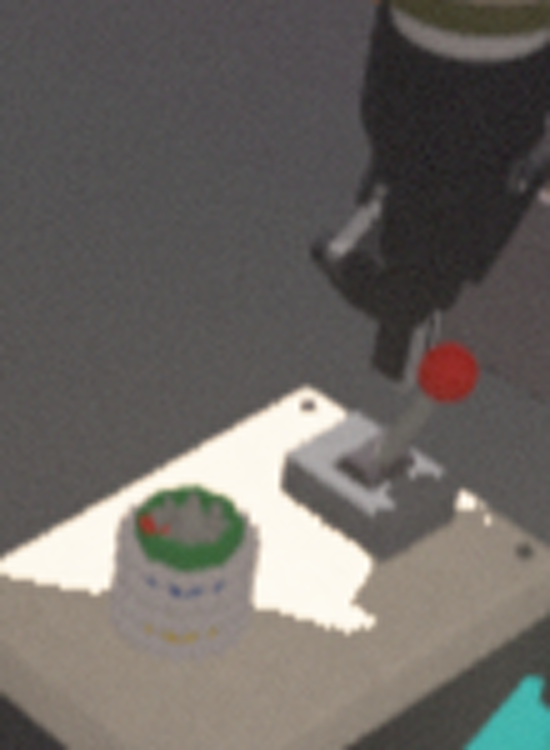

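```bash
python3 -m pendant '[{"linear":[-0.1,0,0],"delta_rot":[0,0,0],"fingers":1},{"linear":[-0.1,0,0],"delta_rot":[0,0,0],"fingers":1},{"linear":[-0.1,0,0],"delta_rot":[0,0,0],"fingers":1},{"linear":[0,0,0],"delta_rot":[0,0,0],"fingers":1}]'; python3 -m pendant '[{"linear":[-0.06,0,0],"delta_rot":[0,0,0],"fingers":1},{"linear":[-0.06,0,0],"delta_rot":[0,0,0],"fingers":1},{"linear":[0,0,0],"delta_rot":[0,0,0],"fingers":1}]'
```

```text
time: 63.3
tool_pos: [0.5032, 0.3591, 0.1242]
tcp_rot: [[-0.998, 0.069, -0.012], [0.069, 0.998, -0.003], [0.011, -0.004, -1.0]]
contact_force: [-13.0, 0.7, 4.3]
finger_gap: 0.002
time: 63.6
tool_pos: [0.5037, 0.3591, 0.124]
tcp_rot: [[-0.998, 0.066, -0.019], [0.066, 0.998, -0.005], [0.019, -0.007, -1.0]]
contact_force: [-30.3, 0.6, 15.1]
finger_gap: 0.001
```

The lever is against its stop: 30 N with no further travel. Backing off, rising and checking.

```bash
python3 -m pendant '[{"linear":[0.3,0,0],"delta_rot":[0,0,0],"fingers":1},{"linear":[0.4,0,0],"delta_rot":[0,0,0],"fingers":1},{"linear":[0.3,0,-0.2],"delta_rot":[0,0,0],"fingers":1},{"linear":[0,0,-0.6],"delta_rot":[0,0,0],"fingers":1},{"linear":[0,0,-0.8],"delta_rot":[0,0,0],"fingers":1},{"linear":[0,0,-0.8],"delta_rot":[0,0,0],"fingers":1},{"linear":[0,0,-0.4],"delta_rot":[0,0,0],"fingers":1},{"linear":[0,0,0],"delta_rot":[0,0,0],"fingers":1},{"linear":[0,0,0],"delta_rot":[0,0,0],"fingers":1}]'; python3 - <<'E'
from h import *
s=snap('scene','scene34');t=snap('top','top34');crop(s,'s34',345,60,455,210,5)
def ball(im,g):
    u,v=proj(im,g).astype(int);w=14;sub=im['frame'][v-w:v+w,u-w:u+w].astype(float)
    m=(sub[...,0]>90)&(sub[...,0]>2.2*sub[...,1]);vv,uu=np.nonzero(m);return (uu.mean()+u-w,vv.mean()+v-w),m.sum()
g=[.531,.355,.14]
a,n1=ball(s,g);print('scene',a,n1)
try:
    b,n2=ball(t,g);print('top',b,n2,tri(t,b,s,a))
except Exception as e: print(e)
d0=[.455,.361,.14]
print(atz(s,*a,.14))
E
```

```text
time: 64.5
tool_pos: [0.464, 0.3621, 0.2655]
tcp_rot: [[-0.997, 0.071, -0.004], [0.071, 0.997, -0.0], [0.004, -0.001, -1.0]]
contact_force: [-0.1, -0.0, -1.3]
finger_gap: 0.002
scene (np.float64(436.8181818181818), np.float64(137.23232323232324)) 99
top (np.float64(161.09195402298852), np.float64(242.28735632183907)) 87 (array([0.52837973, 0.35391142, 0.13959021]), np.float64(0.0004957266269537248))
[0.52855561 0.35316869 0.14      ]
```

View pics/s34.png

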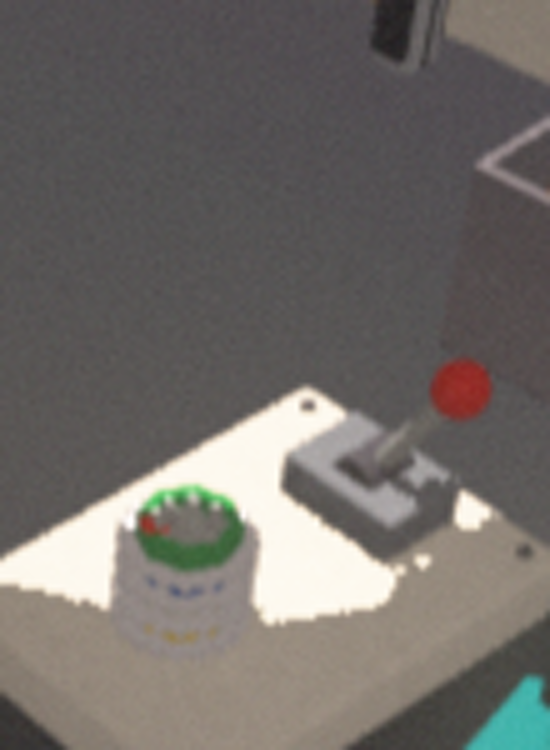

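View pics/scene34.png

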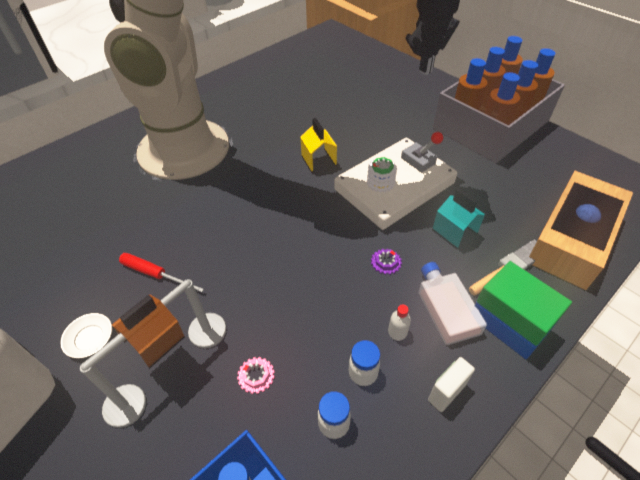

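View pics/top34.png

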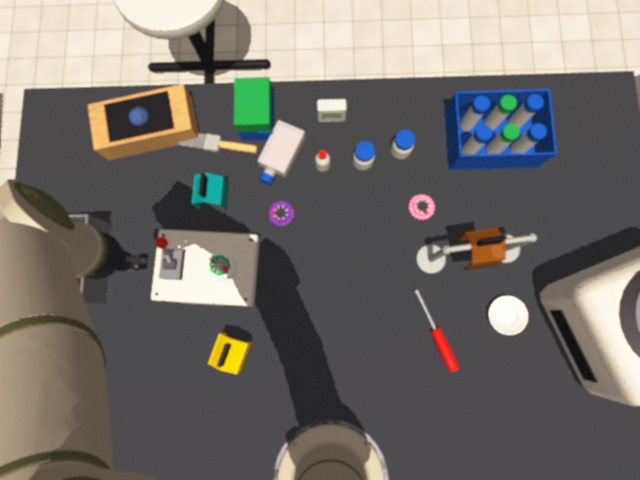

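```bash
python3 - <<'E'
from h import *
def ball(im,g):
    u,v=proj(im,g).astype(int);w=14;sub=im['frame'][v-w:v+w,u-w:u+w].astype(float)
    m=((sub[...,0]>70)&(sub[...,0]>1.8*sub[...,1])).astype(np.uint8)
    n,l,st,c=cv2.connectedComponentsWithStats(m);i=1+np.argmax(st[1:,4]);cs,_=cv2.findContours((l==i).astype(np.uint8),0,1)
    (x,y),rr=cv2.minEnclosingCircle(max(cs,key=len));return (x+u-w,y+v-w),rr,c[i]+[u-w,v-w]
res=[]
for tg,g in (('0',[.455,.361,.14]),('34',[.529,.354,.14])):
    a,b=ball(load('scene'+tg),g),ball(load('top'+tg),g);print(a,b)
    for k in (0,2): res.append(tri(load('top'+tg),b[k],load('scene'+tg),a[k])[0])
for i in (0,1):
    d=res[2+i]-res[i];c=np.hypot(*d[:2]);print(res[i].round(4),res[2+i].round(4),'chord',c.round(4),'angle',(2*np.arcsin(np.linalg.norm(d)/.16)).round(3))
E
```

```text
((np.float64(412.3636360168457), np.float64(120.81818199157715)), 6.0440168380737305, array([412.46153846, 120.67521368])) ((np.float64(156.0), np.float64(275.5)), 6.946321964263916, array([156.125    , 276.0390625]))
((np.float64(436.735294342041), np.float64(137.26470565795898)), 6.031304359436035, array([436.70434783, 137.42608696])) ((np.float64(160.80434799194336), np.float64(242.32608699798584)), 5.843439102172852, array([160.97979798, 242.14141414]))
[0.4556 0.3601 0.1417] [0.5282 0.3545 0.1392] chord 0.0728 angle 0.946
[0.4549 0.3605 0.1413] [0.5285 0.354  0.1392] chord 0.0739 angle 0.961
```

Triangulation gives 0.95–0.96 rad, about ±0.03. I'll push once more at ball height to confirm the stop.

```bash
python3 -m pendant '[{"linear":[0,0.02,0.4],"delta_rot":[0,0,0],"fingers":1},{"linear":[0,0,0.7],"delta_rot":[0,0,0],"fingers":1},{"linear":[0,0,0.8],"delta_rot":[0,0,0],"fingers":1},{"linear":[0,0,0.6],"delta_rot":[0,0,0],"fingers":1},{"linear":[0,0,0.25],"delta_rot":[0,0,0],"fingers":1},{"linear":[0,0,0],"delta_rot":[0,0,0],"fingers":1},{"linear":[-0.2,0,0],"delta_rot":[0,0,0],"fingers":1},{"linear":[-0.2,0,0],"delta_rot":[0,0,0],"fingers":1},{"linear":[-0.2,0,0],"delta_rot":[0,0,0],"fingers":1},{"linear":[-0.1,0,0],"delta_rot":[0,0,0],"fingers":1},{"linear":[0,0,0],"delta_rot":[0,0,0],"fingers":1}]'; python3 -m pendant '[{"linear":[-0.06,0,0],"delta_rot":[0,0,0],"fingers":1},{"linear":[0,0,0],"delta_rot":[0,0,0],"fingers":1}]';python3 -m pendant '[{"linear":[-0.06,0,0],"delta_rot":[0,0,0],"fingers":1},{"linear":[0,0,0],"delta_rot":[0,0,0],"fingers":1}]';python3 -m pendant '[{"linear":[-0.06,0,0],"delta_rot":[0,0,0],"fingers":1},{"linear":[0,0,0],"delta_rot":[0,0,0],"fingers":1}]'
```

```text
time: 65.7
tool_pos: [0.4996, 0.3602, 0.1277]
tcp_rot: [[-0.997, 0.073, -0.004], [0.073, 0.997, -0.001], [0.004, -0.001, -1.0]]
contact_force: [-0.4, 0.1, -0.7]
finger_gap: -0.0
time: 65.9
tool_pos: [0.5013, 0.3603, 0.1272]
tcp_rot: [[-0.997, 0.071, -0.005], [0.071, 0.997, -0.001], [0.005, -0.001, -1.0]]
contact_force: [0.9, -0.9, 0.8]
finger_gap: -0.003
time: 66.1
tool_pos: [0.5029, 0.3603, 0.127]
tcp_rot: [[-0.998, 0.07, -0.007], [0.07, 0.998, -0.002], [0.007, -0.002, -1.0]]
contact_force: [-4.7, 0.5, 2.3]
finger_gap: -0.003
time: 66.3
tool_pos: [0.5033, 0.3603, 0.1268]
tcp_rot: [[-0.998, 0.069, -0.011], [0.069, 0.998, -0.003], [0.011, -0.004, -1.0]]
contact_force: [-12.4, -0.0, 7.1]
finger_gap: 0.003
```

It makes the same hard contact at 0.503 m, so the lever stayed at its stop. Withdrawing for the final check.

```bash
python3 -m pendant '[{"linear":[0.3,0,0],"delta_rot":[0,0,0],"fingers":1},{"linear":[0.4,0,0],"delta_rot":[0,0,0],"fingers":1},{"linear":[0.3,0,-0.2],"delta_rot":[0,0,0],"fingers":1},{"linear":[0,0,-0.6],"delta_rot":[0,0,0],"fingers":1},{"linear":[0,0,-0.8],"delta_rot":[0,0,0],"fingers":1},{"linear":[0,0,-0.8],"delta_rot":[0,0,0],"fingers":1},{"linear":[0,0,-0.4],"delta_rot":[0,0,0],"fingers":1},{"linear":[0,0,0],"delta_rot":[0,0,0],"fingers":1},{"linear":[0,0,0],"delta_rot":[0,0,0],"fingers":1}]'; python3 - <<'E'
from h import *
s=snap('scene','scene35');t=snap('top','top35')
crop(s,'s35',345,100,455,210,6)
# bystander change vs start
a=load('scene0')['frame'].astype(int);b=s['frame'].astype(int)
for n,(u0,v0,u1,v1) in dict(flask=(418,262,486,342),oil=(386,303,412,340),jarA=(346,340,382,384),jarB=(316,392,352,436)).items(): print(n,np.abs(a-b)[v0:v1,u0:u1].mean().round(2))
E
```

```text
time: 67.2
tool_pos: [0.4578, 0.3636, 0.268]
tcp_rot: [[-0.997, 0.071, -0.004], [0.071, 0.997, -0.0], [0.004, -0.001, -1.0]]
contact_force: [0.0, -0.1, -1.0]
finger_gap: -0.004
flask 4.23
oil 2.99
jarA 3.16
jarB 3.55
```

View pics/s35.png

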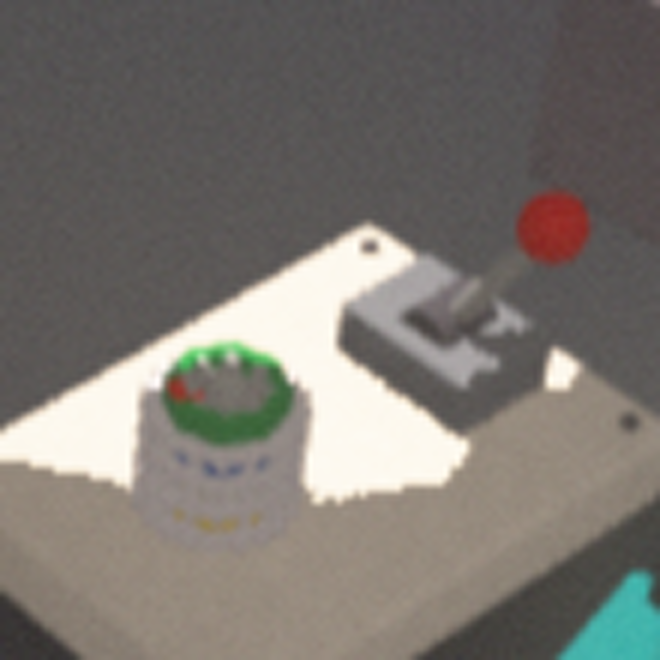

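The stack is level and the lever is fully over, ball at (553,228). The bystander patches differ from the start only by image noise. Handing in.

```bash
python3 -c "
from h import *
print(r.job_done())"
```

```text
the job is handed in; nothing more can be done
None
```

The roller drive is set up as asked and handed in at about 67 s of the 210 s allowed; the hand-in gave no verdict.

- **Cover:** the amber dust cover hangs astride the rail with its ridge along the bar, near the middle.
- **Cogs:** yellow, white, blue and green are stacked on the hub in that order, collar up, with their red marks at the master spline. Each was pressed down to a firm stop, and the four stop heights matched the 14 mm steps to about a millimetre. The last picture shows the stack level, and the top of the stack measured about 103 mm against 105 mm expected.
- **Blue cog:** my first grasp would have put it on half a turn out. I noticed before it reached the hub, set it down on clear bench and picked it up again correctly.
- **Lever:** I pushed it away from the robot until it met a hard stop at about 30 N. A second push met the same stop at the same place.
- **Bystanders:** the flask, both jars and the bottle look unchanged from the start, apart from image noise.

**Checks that disagreed:**
- The cameras put the lever swing at 0.95–0.96 rad rather than 1.0. That is within about 0.03–0.05 rad, and I trusted the repeated hard stop over it.
- The two cameras also differ from each other by about 2 mm. I allowed for that and corrected by feel on the hub.

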